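# Hang the last champagne flute in the stemware rack

### The job

Hang the champagne flute that stands upside down on the slate mat in the glass rack, by its foot, in the row where a flute hangs already. Bring it in from the open front over the upturned lips, let its foot down onto the ledges behind them, then gently slide the row back until the other flute's foot is against the end of the channel and the two feet touch. Leave both hanging straight and still by their feet, and do not disturb the wine glass or the mills.

Things in the scene. Friction and masses are not known exactly. Their poses are not given: they have to be found in the camera images.
- loose_flute: clear champagne flute to hang, standing upside down on the slate, 225 mm tall, 130 g. Origin: centre of its foot's flat outer face (now its top); own z runs from foot to mouth, so it points down. Along z: foot disc, diameter 62, 0 to 4 mm; stem, diameter 10, 4 to 95; bowl, diameter 52, 95 to 225. Take it by the bowl, at a slant from the robot's side: the wider foot is above it
- hung_flute: an equal flute that already hangs by its foot in one of the rack's two rows, part-way in (which row varies). Same origin and axes as loose_flute
- hung_wine_glass: clear wine glass, 210 mm tall, foot diameter 68, bowl diameter 74, that hangs by its foot in the other row. Origin: centre of its foot's outer (now upper) face. Not to be disturbed
- rack: fixed table-top glass rack, open at its front (its -x, to the robot). Origin on the table; x into the rack, y left, z up. Wooden board x -45 to 145, y +-140, z 286 to 304 mm; under it two steel channels along x at y = +75 and -75. Base plate x -25 to 145, 12 mm high; posts at x = 125, y = +-100. A hanging foot has its origin at z = 260 mm
- row_left (a point): front end of the left row (rack x = -100, y = 75, z = 256 mm): middle of the 18 mm wide stem slot between two ledges, at the ledges' top. Ledges run from here 205 mm along the rack's x to the end plate. Upturned lip at the front of each ledge: 6 mm high, x = -101 to -95 mm. Channel 76 mm wide between its side walls, 30 mm from ledge to board
- row_right (a point): the same for the right row (rack x = -100, y = -75, z = 256 mm)
- slate_mat: black slate mat, 200 x 250 x 6 mm, fixed; origin in the centre of its underside
- pepper_mill: dark wooden mill, diameter 57, 174 mm tall, origin under its foot; a bystander
- salt_mill: light wooden mill, diameter 57, 162 mm tall, origin under its foot; a bystander

How it is judged (in metres and radians):
On the way, in this order (a step that is already met when the one before it is completed fails the run):
1. the flute is in the row of the other flute: its foot behind the lips and down on the ledges (z of loose_flute in the frame of rack between 0.256 and 0.264 m and x of loose_flute in the frame of rack above -0.075 m and horizontal distance between loose_flute and hung_flute below 0.128 m and angle between loose_flute's own z axis and vertical above 3 rad), for 0.1 s.
2. the row is slid home: the first flute's foot at the end plate, the second's against it (x of hung_flute in the frame of rack above 0.069 m and horizontal distance between loose_flute and hung_flute below 0.067 m), for 0.1 s.
At the end, for the whole second after the job is handed in: Both flutes hang by their feet in one row, within 4 mm of the hanging height and upright (mouth down) within 4.5 degrees, at rest; the first foot is within 5 mm of the end plate, the feet of the two flutes within 5 mm of touching; the wine glass has moved less than 20 mm (all of step 2 and z of loose_flute in the frame of rack between 0.257 and 0.264 m and angle between each of loose_flute, hung_flute's own z axis and vertical above 3.06 rad and z of hung_flute in the frame of rack between 0.257 and 0.264 m and linear speed of each of loose_flute, hung_flute below 0.03 m/s and distance of hung_wine_glass from where it was at the start of the episode below 0.02 m).
It fails at once if the two flutes are pressed together or the flute against the rack with more than 35 N (contact force between loose_flute and hung_flute above 35 N or contact force between any of loose_flute, hung_flute and rack above 35 N).
It fails at once if a flute falls over or is dropped (angle between any of loose_flute, hung_flute's own z axis and vertical below 2.4 rad or height (world z) of any of loose_flute, hung_flute below 0.2 m).
It fails at once if the wine glass is pushed by more than 25 mm or swung by more than 20 degrees (distance of hung_wine_glass from where it was at the start of the episode above 0.025 m or angle between hung_wine_glass's own z axis and vertical below 2.79 rad).
It fails at once if a mill is moved by more than 25 mm (distance of any of pepper_mill, salt_mill from where it was at the start of the episode above 0.025 m).
It also fails if it takes over 61 s, if anything falls off the work surface, if the arm or the gripper's body presses on something with over 40 N, if the wrist force passes 120 N, or if a joint passes its speed limit or range.

### The arm

A 7-joint arm with a two-finger parallel gripper is mounted at the origin on a cart in front of the work surface, level with it; the furniture and walls round the work are solid. World frame = base frame: x ahead of the robot, y to its left, z up, the work surface at z = 0. Lengths are in mm, angles in rad, forces in N, time in s.
With the tool pointing down it reaches from about 400 to 850 mm from the base axis. Payload 4.5 kg.
Tool frame: the origin (TCP) lies where the fingers leave the gripper's body, on its centre line; the fingertips stand 64 mm ahead of it and the grasp point (between the pads) lies 45 mm ahead of it (r.hold_point_z is the distance from the TCP to the grasp point, in mm); z points along the fingers, y is the line along which they close (so a half turn about z gives the same grasp; the last joint's range is limited). The gripper opens to 88 mm and grips with 3 to 60 N. Pads are 18 mm wide; open, the fingers measure 123 mm over their backs; the gripper's body (75 mm by 187 mm) begins 45 mm behind the grasp point.
Start: joints at [1.206, 0.689, -0.195, 1.565, 0.157, 0.902, -0.215], TCP at [242.723, -575.963, 302.743] pointing down, gripper open.
Joint ranges: [-3.01, 3.01], [-0.46, 2.08], [-1.47, 1.51], [0.13, 2.56], [-1, 4.14], [0.04, 2.09], [-2.66, 2.66]. Speed limits (rad/s): [2.57, 2.57, 3.14, 3.14, 3.14, 3.14, 3.14].

### API

Orientations are given as a unit quaternion [x, y, z, w].
In Python, from workcell import r gives the robot as it stands.
- The arm moves only by the tool move_arm, never from a script. Its argument "deltas" is a list of rows, each an object of numbers: "tx", "ty", "tz": the shift along the tool's x, y, z in m; "wx", "wy", "wz": the turn, a rotation vector about the tool's x, y, z in rad; "fingers": the opening, from 0 (shut) to 1 (fully open). A call has exactly 5 rows; each row is the pose to reach, as a shift and turn from the pose commanded when the call began, along the tool's axes at that moment; what a row does not reach only later rows make up. A row lasts 1/10 s, in which the tool goes at most 50 mm and 8.59 degrees, less where a joint would pass 70% of its speed; a pose out of reach is approached as far as the arm can. A call with a gripper value outside its range is refused whole. The fingers move at their own pace and stop on an object; "grip_force" is the grip in N (left out, the last holds). Time passes only in rows, so rows that repeat a pose let the fingers close, or fill a call up. It gives the time, the measured TCP pose, the force, the opening and the grip force at its end, in the units of the state.
- r.read_state(): the state, without advancing time (a new reading comes with each control period).
- r.capture(name): name is "side" or "top"; returns a dict with "pixels" (480x640x3 uint8, blue, green, red), "vfov" (degrees; the focal length in pixels is half the picture's height over the tangent of half this angle, whatever the lens; pixels are square), "cx", "cy" (the principal point, pixels), "extrinsics" (4x4, takes a point from world to camera coordinates). Camera axes: x right, y down, z forward; pixel columns grow to the right and rows downward; lengths in mm; the calibration is good to about 2 mm. A picture is of the moment at which its call begins. There is no depth.
- r.job_done(): hands the job in; it is judged then, once.
Trained networks look in a picture, given as the dict that the camera call returned (one of the last four; its "shot" number tells which), for a name from the list of things; names that differ only in an ending like _2 or _b are one class to them, and where a whole thing is asked for, a point or a joint stands for the part that bears it (a point fixed in the world has none). Each returns a list of dicts, best first, with "score" (0 to 1); they miss things now and then, are a little off and sometimes report something else, mostly with a low value. They report only what shows in the picture. A call takes as long as a camera call.
- r.find_in(picture, label): "pixel" ([column, row] in pixels, amid what is visible of it).
- r.regions_of(picture, label): "pixels" (480x640 bool, what is visible of it) and "pixel" ([column, row] in pixels, amid what is visible of it).
The state is a dict: "time_s": time; "q": joint angles; "qd": joint speeds; "joint_torque": joint torques, N m; "position": TCP position; "eef_rot": TCP orientation; "wrist_force": force on the tool from outside, world axes, zero at the start; "ft_torque": the same for the moment, N m; "grip_width": opening from 0.0 (shut) to 1.0 (fully open); "grip_force": force on a finger pad.
Only numpy, scipy, OpenCV 4.12 (cv2) and the standard library are available. Lean on these libraries where they do the work, as an engineer would, in place of code of your own. Each camera call takes 0.05 s, during which the arm holds its last target. There are 200 camera calls.

## Working session

There is one attempt and no reset: what is moved stays moved. The work goes in short steps, Python scripts to look and compute and a tool call to move; the robot and the scene stay as the last step left them, time stands still between calls to the robot, and variables do not carry over. Pictures are saved under pics/ and viewed, at most 10 in all, crops included, and the job is handed in when it is done.

Besides the shell and the picture viewer there is one more tool, called by a JSON object that holds its "fn" and its "kwargs". move_arm: Moves the arm, as the interface text tells. Its arguments: {"type":"object","properties":{"deltas":{"type":"array","items":{"type":"object","properties":{"tx":{"type":"number"},"ty":{"type":"number"},"tz":{"type":"number"},"wx":{"type":"number"},"wy":{"type":"number"},"wz":{"type":"number"},"fingers":{"type":"number"}}}},"grip_force":{"type":"number"}},"required":["deltas"]}

```bash
ls; mkdir -p pics
cat > h.py <<'E'
import numpy as np,cv2
from workcell import r
def cam(p):
    f=240/np.tan(np.radians(p['vfov'])/2);E=np.array(p['extrinsics']);return f,p['cx'],p['cy'],E
def proj(p,X):
    f,cx,cy,E=cam(p);X=np.atleast_2d(X);c=X@E[:3,:3].T+E[:3,3];return np.c_[cx+f*c[:,0]/c[:,2],cy+f*c[:,1]/c[:,2]]
def ray(p,uv):
    f,cx,cy,E=cam(p);R=E[:3,:3];o=-R.T@E[:3,3];d=R.T@np.array([(uv[0]-cx)/f,(uv[1]-cy)/f,1]);return o,d/np.linalg.norm(d)
def atz(p,uv,z):
    o,d=ray(p,uv);return o+d*(z-o[2])/d[2]
E
python3 - <<'E'
from h import *
np.set_printoptions(precision=1,suppress=True)
for n in('side','top'):
    p=r.capture(n);cv2.imwrite(f'pics/{n}0.png',p['pixels'])
    o,d=ray(p,(p['cx'],p['cy']));print(n,p['vfov'],p['cx'],p['cy'],o,d)
    for l in['loose_flute','hung_flute','hung_wine_glass','rack','slate_mat','pepper_mill','salt_mill','row_left','row_right']:
        a=r.regions_of(p,l)
        for x in a[:3]:
            m=np.argwhere(x['pixels']);print(l,round(x['score'],2),np.array(x['pixel']),m.min(0)[::-1] if len(m) else '',m.max(0)[::-1] if len(m) else '',len(m))
print(r.read_state())
E
```

```text
pics
side 50.99438627127032 323.70458968131027 237.19256270722795 [ 271.6 1042.   727. ] [ 0.3 -0.8 -0.5]
loose_flute 0.79 [336.8 328. ] [321 263] [357 374] 2048
hung_flute 0.55 [327.  208.3] [320 186] [337 230] 567
hung_wine_glass 0.75 [309.9 227.1] [296 183] [325 254] 1254
hung_wine_glass 0.64 [306.8 176.2] [256 126] [379 279] 8480
rack 0.78 [313.  168.3] [256 127] [377 278] 8047
rack 0.69 [335.9 330. ] [321 263] [357 374] 2125
slate_mat 0.86 [343.1 381.4] [267 318] [405 431] 8124
slate_mat 0.71 [306.2 173.2] [257 126] [379 277] 8290
pepper_mill 0.7 [246.6 295.6] [232 262] [260 337] 1314
pepper_mill 0.52 [307.6 171.1] [256 126] [379 278] 8511
salt_mill 0.79 [236.1 330.5] [217 292] [248 365] 1686
row_left 0.95 [308.6 173.1] [256 126] [379 278] 8352
row_right 0.86 [309.5 171.6] [256 126] [379 278] 8409
top 45.16006040325237 325.20550658475634 236.86145796739225 [ 361.9  -32.6 1403. ] [ 0.2  0.1 -1. ]
loose_flute 0.61 [215.9 280.8] [194 265] [244 298] 1160
rack 0.92 [412.9 176.7] [338 116] [487 248] 16624
rack 0.44 [213.5 203.5] [197 187] [232 218] 714
slate_mat 0.88 [245.4 299.4] [185 251] [290 336] 7015
pepper_mill 0.6 [250.3 196.3] [230 179] [265 214] 800
salt_mill 0.67 [216.7 199.6] [197 187] [232 219] 767
row_left 0.83 [412.3 177.5] [338 117] [487 248] 16424
row_right 0.75 [411.8 179.4] [338 116] [487 248] 16583
{'time_s': 1.0, 'q': array([ 1.2,  0.7, -0.2,  1.6,  0.2,  0.9, -0.2]), 'qd': array([-0.,  0.,  0., -0.,  0., -0., -0.]), 'joint_torque': array([ -0. , -52.8,  -1.3, -15.4,  -0.1,  -0. ,   0. ]), 'position': array([ 242.7, -576. ,  302.8]), 'eef_rot': array([1. , 0.2, 0. , 0. ]), 'wrist_force': array([-0.3,  0.2, -1.1]), 'ft_torque': array([ 0., -0., -0.]), 'grip_force': 0.0, 'grip_width': 0.9987607715942852}
```

Run:
```python
import cv2
a=cv2.imread('pics/side0.png');b=cv2.imread('pics/top0.png')
cv2.imwrite('pics/s1.png',cv2.resize(a[110:440,200:420],None,fx=1.8*1,fy=1.8,interpolation=cv2.INTER_CUBIC))
cv2.imwrite('pics/t1.png',cv2.resize(b[100:350,170:500],None,fx=2.4,fy=2.4,interpolation=cv2.INTER_CUBIC))
```

```text
(no output)
```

View pics/s1.png

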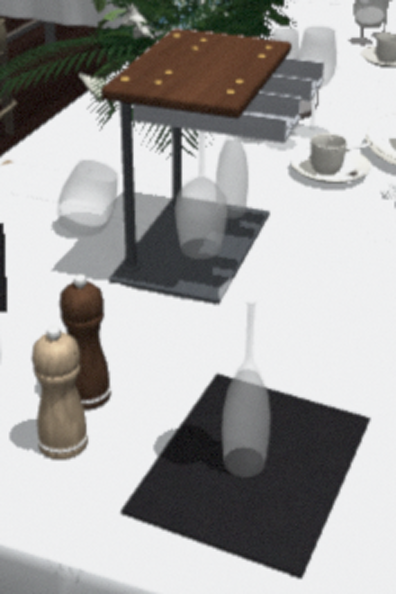

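View pics/t1.png

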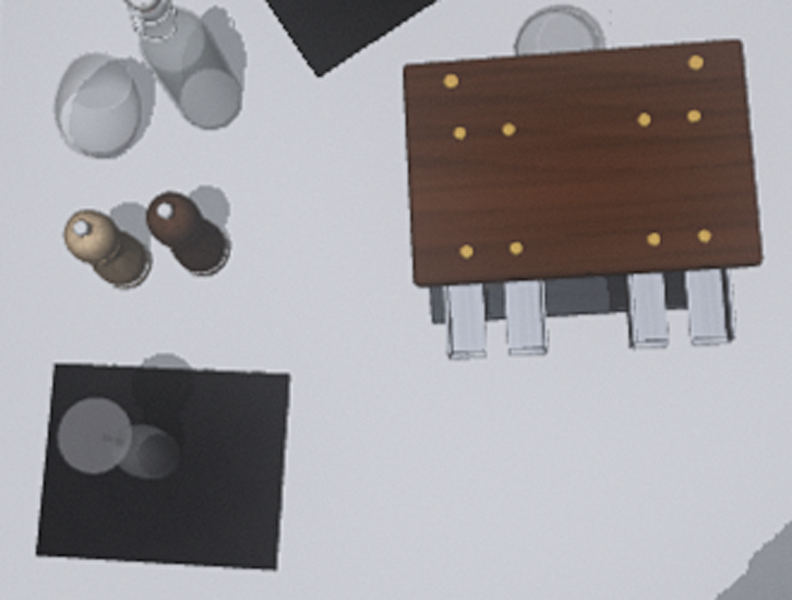

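The side view shows the loose flute upside down on the slate (foot near crop (250,303), mouth near (245,460)). The hanging wine glass is nearer (about (200,217)) and the hung flute is farther away (about (232,178)), so the flute appears to be in the right row. The top view shows the loose flute's foot disc at crop (94,435), and the board corners at about (404,66), (740,41), (762,264) and (414,287).

```bash
cat > m.py <<'E'
from h import *
from scipy.optimize import least_squares
np.set_printoptions(precision=1,suppress=True)
T=r.capture('top');S=r.capture('side')
t=lambda x,y:((x+.5)/2.4-.5+170,(y+.5)/2.4-.5+100)
s=lambda x,y:((x+.5)/1.8-.5+200,(y+.5)/1.8-.5+110)
# board corners via brown mask
def quad(p,box):
    hsv=cv2.cvtColor(p['pixels'],cv2.COLOR_BGR2HSV);m=((hsv[...,0]<20)|(hsv[...,0]>170))&(hsv[...,1]>90)&(hsv[...,2]<175)
    k=np.zeros(m.shape,np.uint8);x0,y0,x1,y1=box;k[y0:y1,x0:x1]=m[y0:y1,x0:x1]*255
    k=cv2.morphologyEx(k,cv2.MORPH_CLOSE,np.ones((7,7)));k=cv2.morphologyEx(k,cv2.MORPH_OPEN,np.ones((5,5)))
    c=max(cv2.findContours(k,cv2.RETR_EXTERNAL,2)[0],key=cv2.contourArea);h=cv2.convexHull(c)
    return cv2.approxPolyDP(h,6,True)[:,0]
q=quad(T,(330,100,495,235));print('quad',q.tolist())
def RX(P,X):
    c,s_=np.cos(P[2]),np.sin(P[2]);X=np.atleast_2d(X);return np.c_[P[0]+c*X[:,0]-s_*X[:,1],P[1]+s_*X[:,0]+c*X[:,1],X[:,2]]
C=np.array([[145,140,304],[145,-140,304],[-45,-140,304],[-45,140,304]])
hand=np.array([t(404,66),t(741,40),t(763,263),t(414,287)])
# side view hand corners of the top face: back-left(near cam,back), back-right, front-right, front-left
hs=np.array([s(104,91),s(176,31),s(291,42),s(252,108)]) # (+145,+140),(145,-140),(-45,-140),(-45,140)
def res(P,w=1):return np.r_[(proj(T,RX(P,C))-hand).ravel(),w*(proj(S,RX(P,C))-hs).ravel()]
for w in(0,1):
    f=least_squares(res,[700,0,0],args=(w,));print('rack',f.x[:2],f.x[2].round(4),f.fun)
P=f.x;np.save('rack.npy',P)
lips=np.array([[-101,y,262] for y in(-75-9,-75+9,75-9,75+9)])
print('lips top crop',(proj(T,RX(P,lips))-[170,100])*2.4)
# loose flute: foot face disc in top
print('foot',atz(T,t(94.5,435.5),231),'mouth(top)',atz(T,t(152,453),6))
print('side mouth',atz(S,s(245,462),6),'side foot',atz(S,s(250,303),229))
# hung things: fit rack-frame x for given row by bowl silhouettes in side
for lab,Lb,rr,z0 in(('hung_flute',225,26,95),('hung_wine_glass',210,37,100)):
    a=r.regions_of(S,lab)[0]; m=np.argwhere(a['pixels']);print(lab,a['score'],m.min(0)[::-1],m.max(0)[::-1])
    for row in(75,-75):
        for x in(-60,0,60):print(row,x,'mouth ctr crop',((proj(S,RX(P,[[x,row,260-Lb],[x,row,260-z0]]))-[200,110])*1.8).ravel())
for l,h in(('pepper_mill',174),('salt_mill',162)):
    a=r.regions_of(S,l)[0];m=np.argwhere(a['pixels']);print(l)
print('pepper base',atz(S,s(92,395),0),'top',atz(T,t(167,211),174),'salt',atz(S,s(62,445),0),atz(T,t(81,228),162))
E
python3 m.py
```

```text
quad [[478, 138], [485, 200], [476, 207], [362, 214], [345, 201], [339, 128], [449, 120]]
rack [ 635.2 -102.1] 0.0317 [-1.1 -0.5  0.7 -0.8  0.8  0.8 -0.4  0.3 -0.  -0.  -0.  -0.   0.  -0.
 -0.  -0. ]
rack [ 632.8 -103. ] 0.0444 [-1.5  1.6  0.2 -0.5  1.5  1.1  0.4  2.4 -0.9 -1.3 -1.2 -1.9  1.4 -0.6
 -4.3 -0.4]
lips top crop [[694.5 347.8]
 [672.2 349.4]
 [511.  361.1]
 [489.2 362.7]]
foot [479.3 320.4 231. ] mouth(top) [482.4 327.3   6. ]
side mouth [477.7 322.3   6. ] side foot [475.6 337.2 229. ]
hung_flute 0.92 [320 186] [337 231]
75 -60 mouth ctr crop [259.5 266.5 263.5 186.2]
75 0 mouth ctr crop [219.8 259.6 221.6 179.8]
75 60 mouth ctr crop [180.8 252.8 180.7 173.6]
-75 -60 mouth ctr crop [283.2 218.9 287.9 143.7]
-75 0 mouth ctr crop [246.6 213.  249.6 138.3]
-75 60 mouth ctr crop [210.8 207.3 212.1 133.1]
hung_wine_glass 0.78 [297 183] [325 253]
75 -60 mouth ctr crop [260.  257.6 263.3 189.4]
75 0 mouth ctr crop [220.  250.8 221.6 183. ]
75 60 mouth ctr crop [180.8 244.1 180.7 176.8]
-75 -60 mouth ctr crop [283.7 210.5 287.7 146.7]
-75 0 mouth ctr crop [247.  204.7 249.5 141.3]
-75 60 mouth ctr crop [210.9 199.1 212.  136.1]
pepper_mill
salt_mill
pepper base [690.3 272.5   0. ] top [692.9 272.6 174. ] salt [683.4 363.    0. ] [682.9 358.1 162. ]
```

```bash
cat > pl.py <<'E'
import numpy as np,json
from scipy.spatial.transform import Rotation as R,Slerp
# pose: (pos mm, R). aim(az,pitch below horizontal): tool z fwd/down, y horizontal
def aim(az,pitch,flip=1):
    a,p=np.radians([az,pitch]);z=np.array([np.cos(p)*np.cos(a),np.cos(p)*np.sin(a),-np.sin(p)])
    y=flip*np.array([-np.sin(a),np.cos(a),0]);return R.from_matrix(np.c_[np.cross(y,z),y,z])
def rows(p0,R0,tg,fing=None):
    """tg list of (pos,R) per row"""
    o=[]
    for p,Rt in tg:
        d=R0.inv().apply(np.array(p)-p0)/1000;w=(R0.inv()*Rt).as_rotvec();o.append(np.r_[d,w])
    o=np.array(o).round(4)
    for x in o:print(dict(zip(['tx','ty','tz','wx','wy','wz'],x.tolist())))
    return p0+1000*R0.apply(o[-1][:3])/1,R0*R.from_rotvec(o[-1][3:])
def lin(p0,R0,p1,R1,n):
    s=Slerp([0,1],R.concatenate([R0,R1]));return [(p0+(np.array(p1)-p0)*k/n,s(k/n)) for k in range(1,n+1)]
def log(r):
    s=r.read_state();open('log.jsonl','a').write(json.dumps([list(map(float,s['q'])),list(map(float,s['position'])),list(map(float,s['eef_rot']))])+'\n');return s
E
python3 - <<'E'
from pl import *
from workcell import r
s=log(r);R0=R.from_quat(s['eef_rot']);p0=np.array(s['position']);print(R0.as_matrix().round(3),p0,s['q'])
for f in(1,-1):print(f,np.degrees((R0.inv()*aim(0,60,f)).as_rotvec()))
pc,Rc=rows(p0,R0,lin(p0,R0,[350,-380,380],R0,5))
E
```

```text
[[ 0.922  0.388  0.   ]
 [ 0.388 -0.922 -0.   ]
 [ 0.     0.    -1.   ]] [ 242.71136268 -575.94838641  302.74754713] [ 1.20580967  0.68908318 -0.19459339  1.56532055  0.15726952  0.90252882
 -0.21512303]
1 [ -40.81998639   -8.24620493 -152.35125256]
-1 [-5.97882421 29.59610209 22.32087807]
{'tx': 0.035, 'ty': -0.0278, 'tz': -0.0155, 'wx': 0.0, 'wy': 0.0, 'wz': 0.0}
{'tx': 0.07, 'ty': -0.0556, 'tz': -0.0309, 'wx': 0.0, 'wy': 0.0, 'wz': 0.0}
{'tx': 0.105, 'ty': -0.0833, 'tz': -0.0464, 'wx': 0.0, 'wy': 0.0, 'wz': 0.0}
{'tx': 0.14, 'ty': -0.1111, 'tz': -0.0618, 'wx': 0.0, 'wy': 0.0, 'wz': 0.0}
{'tx': 0.175, 'ty': -0.1389, 'tz': -0.0773, 'wx': 0.0, 'wy': 0.0, 'wz': 0.0}
```

{"fn": "move_arm", "kwargs": {"deltas": [{"tx":0.035,"ty":-0.028,"tz":-0.016},{"tx":0.07,"ty":-0.056,"tz":-0.03},{"tx":0.105,"ty":-0.083,"tz":-0.046,"wz":0.1},{"tx":0.14,"ty":-0.111,"tz":-0.062,"wz":0.2},{"tx":0.175,"ty":-0.14,"tz":-0.08,"wz":0.3}]}}

```text
schema error: expected keys tx, ty, tz, wx, wy, wz, fingers
```

Run:
```python
from pl import *
from workcell import r
s=log(r);R0=R.from_quat(s['eef_rot']);p0=np.array(s['position']);print(R0.as_matrix().round(3),p0,s['q'])
import itertools
from scipy.optimize import least_squares
D=[json.loads(l) for l in open('log.jsonl')]
def fk(q,sg,d,off=np.zeros(7)):
    M=np.eye(4)
    def T(Rm,z=0):
        A=np.eye(4);A[:3,:3]=Rm.as_matrix();A[2,3]=0;B=np.eye(4);B[2,3]=z;return A@B
    ax='zyzyzyz';L=[d[0],0,d[1],0,d[2],0,d[3]]
    for i in range(7):
        B=np.eye(4);
        Rm=R.from_euler(ax[i],sg[i]*q[i]+off[i])
        A=np.eye(4);A[:3,:3]=Rm.as_matrix()
        if i==0:B[2,3]=d[0];M=M@A@B
        elif i in(1,3,5):
            B[2,3]=d[(i+1)//2];M=M@A@B
        else:M=M@A
    return M
best=[]
for sg in itertools.product([1,-1],repeat=7):
    if sg[1]*1<0: continue
    def res(d):
        o=[]
        for q,p,e in D:
            M=fk(q,sg,d);o+=list((M[:3,3]-p)/100);o+=list(3*(M[:3,2]-R.from_quat(e).as_matrix()[:,2]))
        return o
    f=least_squares(res,[340,420,400,200]);best.append((f.cost,sg,f.x.round(1)))
best.sort(key=lambda b:b[0])
for b in best[:6]:print(b)
```

```text
[[ 0.922  0.388  0.   ]
 [ 0.388 -0.922 -0.   ]
 [ 0.     0.    -1.   ]] [ 242.71136268 -575.94838641  302.74754713] [ 1.20580967  0.68908318 -0.19459339  1.56532055  0.15726952  0.90252882
 -0.21512303]
(np.float64(8.436023489866165e-13), (-1, 1, -1, 1, -1, 1, 1), array([126.3, 851.6, 109.3, 413.1]))
(np.float64(8.436023489866165e-13), (-1, 1, -1, 1, -1, 1, -1), array([126.3, 851.6, 109.3, 413.1]))
(np.float64(1.8999786153130722e-08), (-1, 1, 1, 1, 1, 1, 1), array([  92.3, 1113.3, -109.4,  716.6]))
(np.float64(1.8999786153130722e-08), (-1, 1, 1, 1, 1, 1, -1), array([  92.3, 1113.3, -109.4,  716.6]))
(np.float64(2.6908643298070624e-08), (1, 1, 1, 1, 1, 1, 1), array([ 2779.4, -3384.9,  2235.9, -1521.2]))
(np.float64(2.6908643298070624e-08), (1, 1, 1, 1, 1, 1, -1), array([ 2779.4, -3384.9,  2235.9, -1521.2]))
```

{"fn": "move_arm", "kwargs": {"deltas": [{"tx":0.035,"ty":-0.028,"tz":-0.016,"wx":0,"wy":0,"wz":0,"fingers":1},{"tx":0.07,"ty":-0.056,"tz":-0.03,"wx":0,"wy":0,"wz":0,"fingers":1},{"tx":0.105,"ty":-0.083,"tz":-0.046,"wx":0,"wy":0,"wz":0.1,"fingers":1},{"tx":0.14,"ty":-0.111,"tz":-0.062,"wx":0,"wy":0.1,"wz":0.2,"fingers":1},{"tx":0.175,"ty":-0.14,"tz":-0.08,"wx":0,"wy":0.2,"wz":0.3,"fingers":1}]}}

```text
time_s: 1.8
position: [351.3, -377.0, 383.5]
eef_rot: [0.994, 0.047, 0.099, -0.02]
wrist_force: [-0.1, 0.5, 0.1]
grip_width: 1.0
grip_force: 0.0
```

```bash
cat > fk.py <<'E'
from pl import *
from scipy.optimize import least_squares
SG=np.array([-1,1,-1,1,-1,1,-1])
def fk(q,d,sg=SG):
    Rm=R.identity();p=np.zeros(3)
    for i in range(7):
        Rm=Rm*R.from_euler('zyzyzyz'[i],sg[i]*q[i])
        if i in(0,1,3,5):p=p+Rm.apply([0,0,d[{0:0,1:1,3:2,5:3}[i]]])
    return p,Rm
E
python3 - <<'E'
from fk import *
from workcell import r
s=log(r);R0=R.from_quat(s['eef_rot']);p0=np.array(s['position']);print(p0,s['q'].round(3))
D=[json.loads(l) for l in open('log.jsonl')]
def res(d):return np.concatenate([fk(q,d)[0]-p for q,p,e in D])
f=least_squares(res,[340,420,400,200]);print(f.x,f.fun.round(1))
for g in(1,-1):
    S2=SG.copy();S2[6]=g
    for q,p,e in D[::2]:print(g,(R.from_quat(e).inv()*fk(q,f.x,S2)[1]).as_rotvec().round(3))
E
```

```text
[ 351.31975509 -377.03496552  383.51403663] [ 0.985  0.421 -0.243  1.85  -0.106  0.776 -0.636]
[ 91.64140398 728.48947784 223.11210402 220.74150369] [23.5  0.1 -7.8 23.5  0.1 -7.8 -9.5 31.1 15.6]
1 [-0.     0.    -2.001]
1 [-0.     0.    -2.842]
-1 [-0.     0.    -1.571]
-1 [ 0.     0.    -1.571]
```

{"fn": "move_arm", "kwargs": {"deltas": [{"tx":0,"ty":-0.04,"tz":0,"wx":0,"wy":-0.1,"wz":0,"fingers":1},{"tx":0,"ty":-0.08,"tz":0,"wx":0,"wy":-0.2,"wz":0,"fingers":1},{"tx":0,"ty":-0.12,"tz":0,"wx":0,"wy":-0.3,"wz":0,"fingers":1},{"tx":0,"ty":-0.16,"tz":0,"wx":0,"wy":-0.4,"wz":0,"fingers":1},{"tx":0,"ty":-0.2,"tz":0,"wx":0,"wy":-0.5,"wz":0,"fingers":1}]}}

```text
time_s: 2.3
position: [329.4, -178.7, 389.3]
eef_rot: [0.987, 0.052, -0.153, -0.006]
wrist_force: [1.1, 0.3, -0.5]
grip_width: 0.998
grip_force: 0.0
```

```bash
python3 -c "
from pl import *
from workcell import r
print(log(r)['q'].round(3))"
```

```text
[ 0.411  0.351 -0.147  1.975  0.149  1.119 -1.285]
```

{"fn": "move_arm", "kwargs": {"deltas": [{"tx":0,"ty":-0.04,"tz":0,"wx":0.1,"wy":0,"wz":0,"fingers":1},{"tx":0,"ty":-0.08,"tz":0,"wx":0.2,"wy":0,"wz":0,"fingers":1},{"tx":0,"ty":-0.12,"tz":0,"wx":0.3,"wy":0,"wz":0,"fingers":1},{"tx":0,"ty":-0.16,"tz":0,"wx":0.4,"wy":0,"wz":0,"fingers":1},{"tx":0,"ty":-0.2,"tz":0,"wx":0.5,"wy":0,"wz":0,"fingers":1}]}}

```text
time_s: 2.8
position: [309.6, 20.3, 395.0]
eef_rot: [0.954, 0.013, -0.159, -0.253]
wrist_force: [-0.0, 0.3, -1.0]
grip_width: 0.998
grip_force: 0.0
```

```bash
cat > fit.py <<'E'
from fk import *
from workcell import r
s=log(r);print(s['q'].round(3),s['position'],R.from_quat(s['eef_rot']).as_matrix().round(2))
D=[json.loads(l) for l in open('log.jsonl')];D=D[1:]
# position is linear in constant offset vectors after each joint
A=[];b=[]
for q,p,e in D:
    Rm=R.identity();bl=[]
    Rs=[]
    for i in range(7):
        Rm=Rm*R.from_euler('zyzyzyz'[i],SG[i]*q[i]);Rs.append(Rm.as_matrix())
    # params: z0, then x,z for links after joints: (2:x,z) (4:x,z) (6:z,x)
    cols=[[0,0,1],Rs[1][:,2],Rs[3][:,2],Rs[5][:,2],Rs[0][:,0],Rs[2][:,0],Rs[4][:,0],Rs[5][:,0]]
    A.append(np.array(cols).T);b.append(p)
A=np.vstack(A);b=np.concatenate(b)
for n in(4,7,8):
    x,_,rk,_=np.linalg.lstsq(A[:,:n],b,rcond=None);print(n,rk,x.round(1),np.abs(A[:,:n]@x-b).max())
E
python3 fit.py
```

```text
[ 0.392  0.348 -0.334  2.116 -0.412  1.11  -1.226] [309.58456918  20.25492595 395.02189057] [[ 0.95 -0.06 -0.31]
 [ 0.1  -0.87  0.48]
 [-0.3  -0.49 -0.82]]
4 4 [106.6 707.3 247.  215.8] 39.87280957857536
7 7 [285.7 545.4 218.1 273.1 195.5 -71.5  43.6] 12.131525429526505
8 8 [273.9 550.3 163.8 277.4 192.9 -55.7  60.9 -39.5] 12.111804311843798
```

```bash
cat > to.py <<'E'
import sys
from pl import *
from workcell import r
# usage: to.py x y z az pitch n  -> rows from measured pose
x,y,z,az,pi,n=map(float,sys.argv[1:7])
s=log(r);p0=np.array(s['position']);R0=R.from_quat(s['eef_rot']);R1=aim(az,pi,-1)
print(np.degrees((R0.inv()*R1).magnitude()),np.linalg.norm(np.array([x,y,z])-p0))
rows(p0,R0,lin(p0,R0,[x,y,z],R1,int(n)))
E
python3 to.py 310 160 380 20 60 5
```

```text
56.523309988260486 140.55075773979246
{'tx': 0.0039, 'ty': -0.0229, 'tz': 0.0158, 'wx': -0.0947, 'wy': 0.1469, 'wz': -0.0915}
{'tx': 0.0078, 'ty': -0.0458, 'tz': 0.0316, 'wx': -0.1894, 'wy': 0.2938, 'wz': -0.1831}
{'tx': 0.0116, 'ty': -0.0688, 'tz': 0.0474, 'wx': -0.2841, 'wy': 0.4407, 'wz': -0.2746}
{'tx': 0.0155, 'ty': -0.0917, 'tz': 0.0632, 'wx': -0.3788, 'wy': 0.5877, 'wz': -0.3661}
{'tx': 0.0194, 'ty': -0.1146, 'tz': 0.079, 'wx': -0.4735, 'wy': 0.7346, 'wz': -0.4577}
```

{"fn": "move_arm", "kwargs": {"deltas": [{"tx":0.004,"ty":-0.023,"tz":0.016,"wx":-0.07,"wy":0.11,"wz":-0.07,"fingers":1},{"tx":0.008,"ty":-0.046,"tz":0.032,"wx":-0.14,"wy":0.22,"wz":-0.14,"fingers":1},{"tx":0.012,"ty":-0.069,"tz":0.047,"wx":-0.21,"wy":0.32,"wz":-0.2,"fingers":1},{"tx":0.015,"ty":-0.092,"tz":0.063,"wx":-0.28,"wy":0.43,"wz":-0.27,"fingers":1},{"tx":0.019,"ty":-0.115,"tz":0.079,"wx":-0.35,"wy":0.54,"wz":-0.34,"fingers":1}]}}

```text
time_s: 3.3
position: [308.8, 146.1, 379.8]
eef_rot: [0.979, 0.123, 0.123, -0.106]
wrist_force: [0.3, -1.2, -1.2]
grip_width: 0.999
grip_force: 0.0
```

```bash
python3 to.py 310 200 380 20 35 5; sed -i 's/^s=log(r);print/s=log(r);print(len(open("log.jsonl").readlines()));print/' fit.py
python3 - <<'E'
exec(open('fit.py').read().split('# position is')[0])
A=[];b=[]
for q,p,e in D:
    Rm=R.identity();Rs=[]
    for i in range(7):
        Rm=Rm*R.from_euler('zyzyzyz'[i],SG[i]*q[i]);Rs.append(Rm.as_matrix())
    A.append(np.hstack([np.array([[0],[0],[1]]),Rs[0][:,:1],Rs[1][:,1:],Rs[3][:,1:],Rs[5][:,1:]]));b.append(p)
A=np.vstack(A);b=np.concatenate(b)
x,_,rk,_=np.linalg.lstsq(A,b,rcond=None);print(rk,A.shape,x.round(1),np.abs(A@x-b).max())
E
```

```text
40.33681809000042 53.90631652143146
{'tx': 0.0025, 'ty': -0.0102, 'tz': 0.0026, 'wx': -0.0208, 'wy': 0.1352, 'wz': -0.0335}
{'tx': 0.0051, 'ty': -0.0203, 'tz': 0.0052, 'wx': -0.0416, 'wy': 0.2703, 'wz': -0.067}
{'tx': 0.0076, 'ty': -0.0305, 'tz': 0.0077, 'wx': -0.0625, 'wy': 0.4055, 'wz': -0.1006}
{'tx': 0.0101, 'ty': -0.0406, 'tz': 0.0103, 'wx': -0.0833, 'wy': 0.5406, 'wz': -0.1341}
{'tx': 0.0127, 'ty': -0.0508, 'tz': 0.0129, 'wx': -0.1041, 'wy': 0.6758, 'wz': -0.1676}
8
[-0.148  0.119 -0.393  2.395 -0.159  0.328 -1.71 ] [308.84737365 146.10637879 379.79998547] [[ 0.94  0.27  0.22]
 [ 0.21 -0.95  0.24]
 [ 0.27 -0.18 -0.95]]
8 (21, 8) [ 3.469e+02  0.000e+00 -1.880e+01  5.634e+02 -2.690e+01  3.448e+02
 -4.000e-01  2.621e+02] 5.115907697472721e-13
```

```bash
cat >> fk.py <<'E'
X=None
LO=np.array([-3.01,-.46,-1.47,.13,-1,.04,-2.66]);HI=np.array([3.01,2.08,1.51,2.56,4.14,2.09,2.66])
def FK(q):
    global X
    if X is None:
        D=[json.loads(l) for l in open('log.jsonl')][1:];A=[];b=[]
        for qq,p,e in D:A.append(_c(qq)[0]);b.append(p)
        X=np.linalg.lstsq(np.vstack(A),np.concatenate(b),rcond=None)[0]
    A,Rm=_c(q);return A@X,Rm
def _c(q):
    Rm=R.identity();Rs=[]
    for i in range(7):
        Rm=Rm*R.from_euler('zyzyzyz'[i],SG[i]*q[i]);Rs.append(Rm.as_matrix())
    return np.hstack([np.array([[0],[0],[1.]]),Rs[0][:,:1],Rs[1][:,1:],Rs[3][:,1:],Rs[5][:,1:]]),Rm*R.from_euler('z',np.pi/2)
def ik(p,Rt,q0,w=0.003):
    def res(q):
        a,b=FK(q);return np.r_[(a-p)/100,2*(b.inv()*Rt).as_rotvec(),w*(q-q0)]
    q0=np.clip(q0,LO+.011,HI-.011)
    f=least_squares(res,q0,bounds=(LO+.01,HI-.01));a,b=FK(f.x)
    return f.x,np.linalg.norm(a-p),(b.inv()*Rt).magnitude()
E
cat > an.py <<'E'
from fk import *
np.set_printoptions(precision=2,suppress=True)
rng=np.random.default_rng(0)
q=json.loads(open('log.jsonl').readlines()[-1])[0]
for name,g in(('grasp',[480,322,68]),('rackin',[650,-180,100]),('rackout',[490,-182,105])):
  for az in(0,30,-15):
    for pi in(20,30,40):
        out=[]
        for fl in(1,-1):
            Rt=aim(az,pi,fl);p=np.array(g)-45*Rt.as_matrix()[:,2]
            for k in range(14):
                qs,e,a=ik(p,Rt,rng.uniform(LO,HI),0.0005)
                if e<1 and a<.01:out.append((fl,qs))
        print(name,az,pi,len(out))
        for fl,qq in out[:4]:print('   ',fl,qq)
E
timeout 500 python3 an.py
```

```text
grasp 0 20 15
    1 [-0.71  1.45 -0.68  2.31  2.12  2.08 -1.61]
    1 [-1.79  1.96  1.22  2.36  3.22  0.73  2.65]
    1 [-1.22  1.37  0.09  2.34  2.12  1.39 -2.13]
    1 [-1.22  1.37  0.1   2.34  2.12  1.39 -2.13]
grasp 0 30 16
    1 [-1.18  1.25  0.13  2.36  2.25  1.19 -2.08]
    1 [-0.79  1.27 -0.49  2.34  2.11  1.66 -1.67]
    1 [-1.7   1.83  1.26  2.38  3.44  0.85  2.65]
    1 [-0.52  1.45 -0.97  2.32  2.16  2.08 -1.32]
grasp 0 40 19
    1 [-0.85  1.12 -0.29  2.32  2.17  1.25 -1.67]
    1 [-0.65  1.18 -0.62  2.31  2.11  1.49 -1.48]
    1 [-1.62  1.7   1.29  2.36  3.68  0.91  2.65]
    1 [-0.93  1.11 -0.17  2.33  2.21  1.16 -1.75]
grasp 30 20 1
    1 [ 0.    2.05 -1.46  2.52  3.28  2.03  0.2 ]
grasp 30 30 12
    1 [-0.18  1.59 -1.06  2.53  2.83  1.97 -0.62]
    1 [-0.6   1.35 -0.31  2.55  2.86  1.83 -1.45]
    1 [-0.58  1.35 -0.35  2.55  2.85  1.84 -1.41]
    1 [-0.32  1.45 -0.77  2.53  2.82  1.91 -0.96]
grasp 30 40 14
    1 [-1.09  1.34  0.59  2.53  3.23  1.46 -2.27]
    1 [-0.36  1.26 -0.69  2.49  2.69  1.54 -1.07]
    1 [-0.07  1.6  -1.35  2.47  2.55  1.84 -0.4 ]
    1 [-0.34  
[... 2674 characters left out ...]
ackout 30 20 13
    1 [ 1.3   1.37 -0.76  2.26  4.13  0.58 -0.85]
    1 [ 1.55  1.71 -1.33  2.25  2.49  0.32  0.87]
    1 [ 1.58  1.81 -1.46  2.25  2.16  0.44  1.21]
    1 [ 1.3   1.37 -0.76  2.26  4.13  0.58 -0.85]
rackout 30 30 19
    1 [ 1.47  1.55 -1.3   2.28  2.43  0.42  0.76]
    1 [ 1.06  1.16 -0.47  2.3   4.13  0.75 -1.04]
    1 [ 1.06  1.16 -0.47  2.3   4.13  0.75 -1.04]
    1 [ 1.32  1.32 -0.93  2.29  3.58  0.39 -0.44]
rackout 30 40 15
    1 [ 1.42  1.54 -1.46  2.28  2.05  0.67  1.  ]
    1 [ 1.37  1.4  -1.27  2.29  2.29  0.48  0.73]
    1 [ 1.26  1.23 -0.98  2.29  3.02  0.34 -0.04]
    1 [ 1.31  1.29 -1.09  2.29  2.69  0.37  0.31]
rackout -15 20 0
rackout -15 30 0
rackout -15 40 0
```

```bash
cat > an2.py <<'E'
from fk import *
np.set_printoptions(precision=2,suppress=True)
rng=np.random.default_rng(1)
q=np.array(json.loads(open('log.jsonl').readlines()[-1])[0])
def tgt(g,az,pi,fl,back=0,up=0):
    Rt=aim(az,pi,fl);return np.array(g)-(45+back)*Rt.as_matrix()[:,2]+[0,0,up],Rt
def path(q0,keys,w=0.02):
    out=[q0]
    for k in keys:
        qs,e,a=ik(*k,out[-1],w);out.append(qs)
        print('   ',qs,round(e,1),round(a,3))
    return out
FL=[480,322,68]
for az in(-10,-25):
  for fl in(1,-1):
    best=None
    for k in range(25):
        q0=rng.uniform(LO,HI) if k else q+[0,1,0,0,2.3,.5,0]
        qs,e,a=ik(*tgt(FL,az,30,fl),q0,.01)
        qs,e,a=ik(*tgt(FL,az,30,fl),qs,.0005)
        if e<1 and a<.01:
            qb,e2,a2=ik(*tgt(FL,az,30,fl,100),qs,.002)
            m=np.min(np.minimum(qb-LO,HI-qb));c=np.abs(qs-q).max()+5*(e2>1)+3*(m<.05)
            if best is None or c<best[0]:best=(c,qs,qb,e2)
    print(az,fl,best)
for az in(10,20,30):
  for fl in(1,-1):
    best=None
    for k in range(25):
        q0=rng.uniform(LO,HI)
        qs,e,a=ik(*tgt([522,-180,106],az,30,fl),q0,.0005)
        if e<1 and a<.01:
            qb,e2,a2=ik(*tgt([645,-180,95],az,30,fl),qs,.002)
            c=np.abs(qs-qb).max()+5*(e2>1)
            if best is None or c<best[0]:best=(c,qs,qb,e2)
    print('rack',az,fl,best)
E
timeout 550 python3 an2.py
```

```text
-10 1 (np.float64(2.080448691954272), array([-0.84,  1.24, -0.48,  2.22,  1.92,  1.57, -1.66]), array([-1.  ,  1.16, -0.58,  2.31,  1.69,  1.6 , -1.76]), np.float64(4.960675078412896e-05))
-10 -1 (np.float64(2.861268802528033), array([-1.26,  1.22,  0.19,  2.24,  2.02,  0.98,  1.15]), array([-1.44,  1.12,  0.15,  2.34,  1.82,  0.96,  1.18]), np.float64(4.644381006663887e-05))
-25 1 (np.float64(1.6976902043700783), array([-1.54,  1.34,  0.66,  2.06,  1.54,  0.39, -1.74]), array([-1.64,  1.17,  0.52,  2.08,  1.21,  0.58, -1.45]), np.float64(0.00014233677647111252))
-25 -1 (np.float64(3.1485140533462177), array([-1.4 ,  1.24,  0.4 ,  2.06,  1.55,  0.66,  1.44]), array([-1.53,  1.12,  0.32,  2.08,  1.29,  0.76,  1.63]), np.float64(8.030133498252469e-05))
rack 10 1 (np.float64(0.29473955423832443), array([ 1.31,  1.7 , -1.46,  2.47,  2.69,  1.09,  0.35]), array([ 1.16,  1.68, -1.46,  2.17,  2.65,  0.94,  0.39]), np.float64(5.388421655253173e-05))
rack 10 -1 (np.float64(0.29762502615929476), array([ 0.82,  1.21, -0.39,  2.49,  3.61,  1.25,  2.23]), array([ 0.71,  1.16, -0.44,  2.19,  3.53,  0.98,  2.08]), np.float64(7.349775655507376e-05))
rack 20 1 (np.float64(0.27776489734121723), array([ 1.4 ,  1.68, -1.46,  2.35,  2.51,  0.78,  0.62]), array([ 1.22,  1.66, -1.45,  2.07,  2.46,  0.67,  0.66]), np.float64(5.185713937764192e-05))
rack 20 -1 (np.float64(0.2777601515766248), array([ 1.4 ,  1.68, -1.46,  2.35,  2.51,  0.78, -2.52]), array([ 1.22,  1.66, -1.45,  2.07,  2.46,  0.67, -2.48]), np.float64(5.172590072934857e-05))
rack 30 1 (np.float64(0.2692033717513722), array([ 1.43,  1.59, -1.37,  2.23,  2.3 ,  0.46,  0.88]), array([ 1.23,  1.56, -1.32,  1.96,  2.23,  0.35,  0.92]), np.float64(6.678896936015962e-05))
rack 30 -1 (np.float64(0.2691960568580638), array([ 1.39,  1.5 , -1.25,  2.23,  2.57,  0.37, -2.55]), array([ 1.19,  1.48, -1.21,  1.96,  2.51,  0.26, -2.56]), np.float64(5.649071137173991e-05))
```

```bash
cat > jp.py <<'E'
from fk import *
np.set_printoptions(precision=2,suppress=True)
def jpath(q,qg,n,show=True):
    """rows following joint interpolation; simulate min-change IK"""
    s=np.arange(1,n+1)/n;P=[FK(q+(qg-q)*t) for t in s]
    qs=q.copy();pp,Rp=FK(q);mr=mt=0
    for i,(p,Rt) in enumerate(P):
        qs,e,a=ik(p,Rt,qs,.01);mr=max(mr,np.degrees((Rp.inv()*Rt).magnitude()));mt=max(mt,np.linalg.norm(p-pp));pp,Rp=p,Rt
        if show and i%3==2:print('sim',qs,round(e,1),p.round(),'toolz',Rt.as_matrix()[:,2],'tip',(p+64*Rt.as_matrix()[:,2]).round())
    print('max rot/row',mr,'max mm/row',mt);return P
def emit(q,P):
    p0,R0=FK(q)
    for k in range(0,len(P),5):
        print('call',k//5);p0,R0=rows(p0,R0,P[k:k+5])
E
python3 - <<'E'
from jp import *
q=np.array(json.loads(open('log.jsonl').readlines()[-1])[0])
from an2 import tgt if False else None
E
python3 - <<'E'
import sys;sys.path.insert(0,'.')
from jp import *
q=np.array(json.loads(open('log.jsonl').readlines()[-1])[0])
Rt=aim(-10,30,1);g=np.array([480,322,68])-(45+110)*Rt.as_matrix()[:,2]
qg,e,a=ik(g,Rt,np.array([-1.,1.16,-.58,2.31,1.69,1.6,-1.76]),.002);print(qg,e,g)
g2=g+[0,0,120];qm,e,a=ik(g2,Rt,qg,.01);print('above',qm,e)
P=jpath(q,qm,20);emit(q,P)
E
```

```text
[-1.01  1.15 -0.59  2.32  1.67  1.6  -1.76] 4.172852935894379e-06 [347.81 345.31 145.5 ]
above [-0.97  0.86 -0.67  2.33  1.53  1.54 -1.52] 0.0016658378653314414
sim [-0.29  0.23 -0.4   2.39  0.08  0.51 -1.66] 0.0 [266. 149. 338.] toolz [-0.    0.06 -1.  ] tip [265. 153. 274.]
sim [-0.44  0.34 -0.41  2.38  0.32  0.68 -1.61] 0.0 [247. 133. 312.] toolz [-0.08 -0.19 -0.98] tip [242. 121. 249.]
sim [-0.59  0.44 -0.4   2.37  0.57  0.84 -1.57] 0.0 [260. 123. 297.] toolz [ 0.01 -0.43 -0.9 ] tip [261.  96. 239.]
sim [-0.74  0.54 -0.4   2.36  0.83  0.98 -1.53] 0.0 [296. 138. 289.] toolz [ 0.23 -0.56 -0.8 ] tip [310. 102. 238.]
sim [-0.89  0.65 -0.39  2.35  1.1   1.11 -1.52] 0.0 [334. 190. 282.] toolz [ 0.51 -0.53 -0.68] tip [367. 156. 239.]
sim [-1.03  0.75 -0.39  2.34  1.37  1.24 -1.52] 0.0 [354. 276. 273.] toolz [ 0.75 -0.34 -0.57] tip [402. 254. 237.]
max rot/row 9.522768884956259 max mm/row 36.046700997344324
call 0
{'tx': -0.0186, 'ty': -0.0054, 'tz': 0.0124, 'wx': -0.0173, 'wy': -0.0971, 'wz': -0.1338}
{'tx': -0.036, 'ty': -0.0074, 'tz': 0.0226, 'wx': -0.0386, 'wy': -0.1904, 'wz': -0.268
[... 1038 characters left out ...]
': -0.3108, 'wy': -0.2286, 'wz': -0.4562}
{'tx': 0.0609, 'ty': 0.0672, 'tz': -0.017, 'wx': -0.4013, 'wy': -0.2751, 'wz': -0.5586}
call 3
{'tx': 0.0105, 'ty': 0.0243, 'tz': -0.0067, 'wx': -0.0952, 'wy': -0.0491, 'wz': -0.0935}
{'tx': 0.0243, 'ty': 0.0488, 'tz': -0.0164, 'wx': -0.1945, 'wy': -0.0954, 'wz': -0.1804}
{'tx': 0.0414, 'ty': 0.0727, 'tz': -0.0293, 'wx': -0.2977, 'wy': -0.1384, 'wz': -0.2603}
{'tx': 0.0617, 'ty': 0.0951, 'tz': -0.0452, 'wx': -0.4044, 'wy': -0.1777, 'wz': -0.333}
{'tx': 0.0849, 'ty': 0.1153, 'tz': -0.064, 'wx': -0.514, 'wy': -0.2128, 'wz': -0.3982}  File "<stdin>", line 3
    from an2 import tgt if False else None
                        ^^
SyntaxError: invalid syntax
```

```bash
cat > run1.py <<'E'
from jp import *
q=np.array(json.loads(open('log.jsonl').readlines()[-1])[0])
Rt=aim(-10,30,1);g=np.array([480,322,188])-(45+110)*Rt.as_matrix()[:,2]
qm,e,a=ik(g,Rt,np.array([-0.97,0.86,-0.67,2.33,1.53,1.54,-1.52]),.002);print(e)
P=jpath(q,qm,25,False);emit(q,P)
E
python3 run1.py | sed "s/'//g"
```

```text
5.913805131709455e-07
max rot/row 7.624488019199737 max mm/row 28.98564945912543
call 0
{tx: -0.015, ty: -0.0046, tz: 0.0101, wx: -0.0136, wy: -0.078, wz: -0.107}
{tx: -0.0293, ty: -0.007, tz: 0.0187, wx: -0.0296, wy: -0.1536, wz: -0.2145}
{tx: -0.0425, ty: -0.0074, tz: 0.0261, wx: -0.0481, wy: -0.2266, wz: -0.3227}
{tx: -0.0541, ty: -0.0061, tz: 0.0324, wx: -0.0693, wy: -0.2969, wz: -0.4314}
{tx: -0.0639, ty: -0.0033, tz: 0.0377, wx: -0.093, wy: -0.3642, wz: -0.5406}
call 1
{tx: -0.0063, ty: -0.0006, tz: 0.0074, wx: -0.0284, wy: -0.0665, wz: -0.1075}
{tx: -0.0114, ty: 0.0007, tz: 0.0137, wx: -0.06, wy: -0.1306, wz: -0.2146}
{tx: -0.0148, ty: 0.0034, tz: 0.019, wx: -0.0949, wy: -0.1921, wz: -0.3211}
{tx: -0.0162, ty: 0.0074, tz: 0.0234, wx: -0.1332, wy: -0.2507, wz: -0.427}
{tx: -0.0154, ty: 0.0122, tz: 0.027, wx: -0.1747, wy: -0.3062, wz: -0.5322}
call 2
{tx: 0.001, ty: 0.0058, tz: 0.0031, wx: -0.0461, wy: -0.0555, wz: -0.102}
{tx: 0.0039, ty: 0.0129, tz: 0.0052, wx: -0.0958, wy: -0.1088, wz: -0.2021}
{tx: 0.0089, ty: 0.021, tz: 0.006, wx: -0.1491, wy: -0.1595, wz: -0.3004}
{tx: 0.0
[... 221 characters left out ...]
893}
{tx: 0.0142, ty: 0.0278, tz: -0.005, wx: -0.1314, wy: -0.0895, wz: -0.1754}
{tx: 0.0247, ty: 0.0424, tz: -0.0098, wx: -0.202, wy: -0.1311, wz: -0.2581}
{tx: 0.0375, ty: 0.0569, tz: -0.0162, wx: -0.2757, wy: -0.1702, wz: -0.3373}
{tx: 0.0527, ty: 0.0708, tz: -0.0242, wx: -0.3523, wy: -0.2067, wz: -0.4128}
call 4
{tx: 0.0085, ty: 0.0212, tz: -0.0061, wx: -0.0791, wy: -0.0376, wz: -0.0698}
{tx: 0.019, ty: 0.0424, tz: -0.0143, wx: -0.1607, wy: -0.0736, wz: -0.1351}
{tx: 0.0316, ty: 0.0634, tz: -0.0246, wx: -0.2446, wy: -0.1076, wz: -0.1957}
{tx: 0.0461, ty: 0.0836, tz: -0.0371, wx: -0.3304, wy: -0.1395, wz: -0.2515}
{tx: 0.0626, ty: 0.1026, tz: -0.0515, wx: -0.4181, wy: -0.169, wz: -0.3025}
```

{"fn": "move_arm", "kwargs": {"deltas": [{"tx":-0.015,"ty":-0.005,"tz":0.01,"wx":-0.014,"wy":-0.078,"wz":-0.107,"fingers":1},{"tx":-0.029,"ty":-0.007,"tz":0.019,"wx":-0.03,"wy":-0.154,"wz":-0.215,"fingers":1},{"tx":-0.042,"ty":-0.007,"tz":0.026,"wx":-0.048,"wy":-0.227,"wz":-0.323,"fingers":1},{"tx":-0.054,"ty":-0.006,"tz":0.032,"wx":-0.069,"wy":-0.297,"wz":-0.431,"fingers":1},{"tx":-0.064,"ty":-0.003,"tz":0.038,"wx":-0.093,"wy":-0.364,"wz":-0.541,"fingers":1}]}}

```text
time_s: 3.8
position: [256.7, 142.7, 326.6]
eef_rot: [0.92, 0.39, -0.028, -0.001]
wrist_force: [0.2, 0.3, -0.0]
grip_width: 0.999
grip_force: 0.0
```

{"fn": "move_arm", "kwargs": {"deltas": [{"tx":-0.006,"ty":-0.001,"tz":0.007,"wx":-0.028,"wy":-0.067,"wz":-0.108,"fingers":1},{"tx":-0.011,"ty":0.001,"tz":0.014,"wx":-0.06,"wy":-0.131,"wz":-0.215,"fingers":1},{"tx":-0.015,"ty":0.003,"tz":0.019,"wx":-0.095,"wy":-0.192,"wz":-0.321,"fingers":1},{"tx":-0.016,"ty":0.007,"tz":0.023,"wx":-0.133,"wy":-0.251,"wz":-0.427,"fingers":1},{"tx":-0.015,"ty":0.012,"tz":0.027,"wx":-0.175,"wy":-0.306,"wz":-0.532,"fingers":1}]}}

```text
time_s: 4.3
position: [253.9, 123.2, 300.2]
eef_rot: [0.768, 0.613, -0.131, 0.13]
wrist_force: [0.1, -0.5, -0.8]
grip_width: 1.005
grip_force: 0.0
```

```bash
python3 -c "
from pl import *
from workcell import r
s=log(r);print(s['q'].round(3),s['position'],s['wrist_force'])"; cp run1.py run2.py; sed -i 's/,25,False/,15,True/' run2.py; python3 run2.py | sed "s/'//g"
```

```text
[-0.536  0.411 -0.408  2.369  0.487  0.789 -1.577] [253.85913347 123.22424354 300.17080847] [ 0.11458487 -0.48070357 -0.80987985]
5.913856981803023e-07
sim [-0.66  0.5  -0.41  2.36  0.68  0.92 -1.54] 0.0 [274. 123. 293.] toolz [ 0.09 -0.52 -0.85] tip [280.  90. 239.]
sim [-0.78  0.58 -0.4   2.36  0.89  1.03 -1.51] 0.0 [305. 145. 288.] toolz [ 0.29 -0.59 -0.76] tip [324. 107. 240.]
sim [-0.9   0.66 -0.4   2.35  1.11  1.14 -1.5 ] 0.0 [336. 191. 283.] toolz [ 0.52 -0.54 -0.66] tip [369. 157. 240.]
sim [-1.01  0.74 -0.4   2.34  1.33  1.23 -1.51] 0.0 [353. 261. 275.] toolz [ 0.72 -0.38 -0.58] tip [399. 236. 238.]
sim [-1.13  0.81 -0.4   2.34  1.55  1.33 -1.54] 0.0 [348. 345. 266.] toolz [ 0.85 -0.15 -0.5 ] tip [402. 336. 234.]
max rot/row 7.263319731887403 max mm/row 29.673485339490266
call 0
{tx: 0.0003, ty: 0.005, tz: 0.0032, wx: -0.0439, wy: -0.0599, wz: -0.1027}
{tx: 0.0025, ty: 0.0115, tz: 0.0051, wx: -0.0919, wy: -0.1172, wz: -0.2035}
{tx: 0.0068, ty: 0.0193, tz: 0.0058, wx: -0.144, wy: -0.1716, wz: -0.3023}
{tx: 0.0135, ty: 0.0278, tz: 0.0054, wx: -0.2, wy: -0.2229, wz: -0.3989}
{tx: 0.0227, ty: 0.0365, tz: 0.0039, wx: -0.2599, wy: -0.2707, wz: -0.4931}
call 1
{tx: 0.0056, ty: 0.0136, tz: -0.0021, wx: -0.0643, wy: -0.0482, wz: -0.0891}
{tx: 0.0134, ty: 0.0281, tz: -0.0057, wx: -0.1323, wy: -0.094, wz: -0.1747}
{tx: 0.0236, ty: 0.043, tz: -0.011, wx: -0.2039, wy: -0.1369, wz: -0.2565}
{tx: 0.0363, ty: 0.0578, tz: -0.0179, wx: -0.279, wy: -0.1767, wz: -0.3345}
{tx: 0.0514, ty: 0.0721, tz: -0.0264, wx: -0.3574, wy: -0.2132, wz: -0.4084}
call 2
{tx: 0.0083, ty: 0.0218, tz: -0.0065, wx: -0.0812, wy: -0.0374, wz: -0.0675}
{tx: 0.0187, ty: 0.0437, tz: -0.0152, wx: -0.1652, wy: -0.0725, wz: -0.1299}
{tx: 0.0312, ty: 0.0653, tz: -0.026, wx: -0.2516, wy: -0.105, wz: -0.1871}
{tx: 0.0458, ty: 0.086, tz: -0.0391, wx: -0.3402, wy: -0.1346, wz: -0.2389}
{tx: 0.0622, ty: 0.1056, tz: -0.0543, wx: -0.4306, wy: -0.1612, wz: -0.2852}
```

{"fn": "move_arm", "kwargs": {"deltas": [{"tx":0,"ty":0.005,"tz":0.003,"wx":-0.044,"wy":-0.06,"wz":-0.103,"fingers":1},{"tx":0.003,"ty":0.012,"tz":0.005,"wx":-0.092,"wy":-0.117,"wz":-0.204,"fingers":1},{"tx":0.007,"ty":0.019,"tz":0.006,"wx":-0.144,"wy":-0.172,"wz":-0.302,"fingers":1},{"tx":0.014,"ty":0.028,"tz":0.005,"wx":-0.2,"wy":-0.223,"wz":-0.399,"fingers":1},{"tx":0.023,"ty":0.037,"tz":0.004,"wx":-0.26,"wy":-0.271,"wz":-0.493,"fingers":1}]}}

```text
time_s: 4.8
position: [295.0, 135.1, 289.6]
eef_rot: [0.549, 0.77, -0.18, 0.272]
wrist_force: [-0.3, -0.8, -0.9]
grip_width: 1.001
grip_force: 0.0
```

{"fn": "move_arm", "kwargs": {"deltas": [{"tx":0.006,"ty":0.014,"tz":-0.002,"wx":-0.064,"wy":-0.048,"wz":-0.089,"fingers":1},{"tx":0.013,"ty":0.028,"tz":-0.006,"wx":-0.132,"wy":-0.094,"wz":-0.175,"fingers":1},{"tx":0.024,"ty":0.043,"tz":-0.011,"wx":-0.204,"wy":-0.137,"wz":-0.257,"fingers":1},{"tx":0.036,"ty":0.058,"tz":-0.018,"wx":-0.279,"wy":-0.177,"wz":-0.335,"fingers":1},{"tx":0.051,"ty":0.072,"tz":-0.026,"wx":-0.357,"wy":-0.213,"wz":-0.408,"fingers":1}]}}

```text
time_s: 5.3
position: [344.5, 212.5, 280.2]
eef_rot: [0.305, 0.851, -0.149, 0.402]
wrist_force: [0.1, -0.2, -0.2]
grip_width: 0.997
grip_force: 0.0
```

{"fn": "move_arm", "kwargs": {"deltas": [{"tx":0.008,"ty":0.022,"tz":-0.007,"wx":-0.081,"wy":-0.037,"wz":-0.068,"fingers":1},{"tx":0.019,"ty":0.044,"tz":-0.015,"wx":-0.165,"wy":-0.073,"wz":-0.13,"fingers":1},{"tx":0.031,"ty":0.065,"tz":-0.026,"wx":-0.252,"wy":-0.105,"wz":-0.187,"fingers":1},{"tx":0.046,"ty":0.086,"tz":-0.039,"wx":-0.34,"wy":-0.135,"wz":-0.239,"fingers":1},{"tx":0.062,"ty":0.106,"tz":-0.054,"wx":-0.431,"wy":-0.161,"wz":-0.285,"fingers":1}]}}

```text
time_s: 5.8
position: [349.4, 346.1, 265.4]
eef_rot: [0.077, 0.863, -0.042, 0.498]
wrist_force: [1.4, 0.1, -0.6]
grip_width: 1.002
grip_force: 0.0
```

```bash
cat > refine.py <<'E'
# refine loose flute xy (axis vertical) and rack pose using edges; r.regions_of masks
from h import *
from scipy.optimize import least_squares
np.set_printoptions(precision=2,suppress=True)
T=r.capture('top');S=r.capture('side')
a=r.regions_of(S,'loose_flute')[0];m=a['pixels'];ys=np.arange(m.shape[0])
print('side mask',a['score'],[(y,round(np.nonzero(m[y])[0].mean(),1),m[y].sum()) for y in range(265,376,10) if m[y].any()])
for xy in([480,322],[478,326]):
    print(xy,'side proj z=231,180,130,100,65,30,6',proj(S,[[*xy,z] for z in(231,180,130,100,65,30,6)]).ravel(), 'top',proj(T,[[*xy,231],[*xy,6]]).ravel())
g=cv2.GaussianBlur(cv2.cvtColor(T['pixels'],cv2.COLOR_BGR2GRAY),(0,0),1)
c=cv2.HoughCircles(cv2.resize(g[250:310,180:260],None,fx=4,fy=4,interpolation=cv2.INTER_CUBIC),cv2.HOUGH_GRADIENT,1,200,param1=60,param2=15,minRadius=50,maxRadius=75)
if c is not None:
    u,v,R_=c[0,0];uv=((u+.5)/4-.5+180,(v+.5)/4-.5+250);print('foot circle',uv,R_/4,atz(T,uv,229))
cv2.imwrite('pics/s2.png',cv2.resize(S['pixels'][170:400,240:440],None,fx=2.5,fy=2.5,interpolation=cv2.INTER_CUBIC))
E
python3 refine.py;python3 -c "
from pl import *
from workcell import r
s=log(r);print(s['q'].round(3),s['position'],R.from_quat(s['eef_rot']).as_matrix().round(3),s['time_s'])"
```

```text
[-1.125  0.812 -0.397  2.333  1.551  1.33  -1.538] [348.88349156 345.26062684 264.98491311] [[-0.493  0.178  0.851]
 [ 0.091  0.984 -0.153]
 [-0.865  0.002 -0.502]] 5.95Traceback (most recent call last):
  File "refine.py", line 6, in <module>
    a=r.regions_of(S,'loose_flute')[0];m=a['pixels'];ys=np.arange(m.shape[0])
      ~~~~~~~~~~~~~~~~~~~~~~~~~~~~~^^^
IndexError: list index out of range
```

```bash
cat > refine2.py <<'E'
from h import *
np.set_printoptions(precision=1,suppress=True)
T=r.capture('top');S=r.capture('side');T0=cv2.imread('pics/top0.png');S0=cv2.imread('pics/side0.png')
g=cv2.cvtColor(T0,cv2.COLOR_BGR2GRAY)
c=cv2.HoughCircles(cv2.resize(g[255:310,185:250],None,fx=4,fy=4,interpolation=cv2.INTER_CUBIC),cv2.HOUGH_GRADIENT,1,200,param1=60,param2=15,minRadius=50,maxRadius=75)
if c is not None:
    u,v,R_=c[0,0];uv=((u+.5)/4-.5+185,(v+.5)/4-.5+255);print('foot circle',uv,R_/4,atz(T,uv,229))
# draw model overlay of flute & rack for several estimates
def circ(xy,z,rad):
    t=np.linspace(0,2*np.pi,60);return np.c_[xy[0]+rad*np.cos(t),xy[1]+rad*np.sin(t),np.full(60,z)]
f=3
so=cv2.resize(S0[255:385,290:390],None,fx=4,fy=4,interpolation=cv2.INTER_CUBIC);to=cv2.resize(T0[255:310,180:270],None,fx=4,fy=4,interpolation=cv2.INTER_CUBIC)
xy=(479.5,321.5)
for z,rad in((231,31),(6,22),(65,26),(136,6)):
    cv2.polylines(so,[np.int32((proj(S,circ(xy,z,rad))-[290,255]+.5)*4)],True,(0,0,255),1)
    cv2.polylines(to,[np.int32((proj(T,circ(xy,z,rad))-[180,255]+.5)*4)],True,(0,0,255),1)
o=np.zeros((520,780,3),np.uint8);o[:,:400]=so;o[:220,410:770]=to
cv2.imwrite('pics/ov.png',o)
E
python3 refine2.py
```

```text
foot circle (np.float32(209.25), np.float32(280.5)) 15.3 [480.9 320.7 229. ]
```

View pics/ov.png

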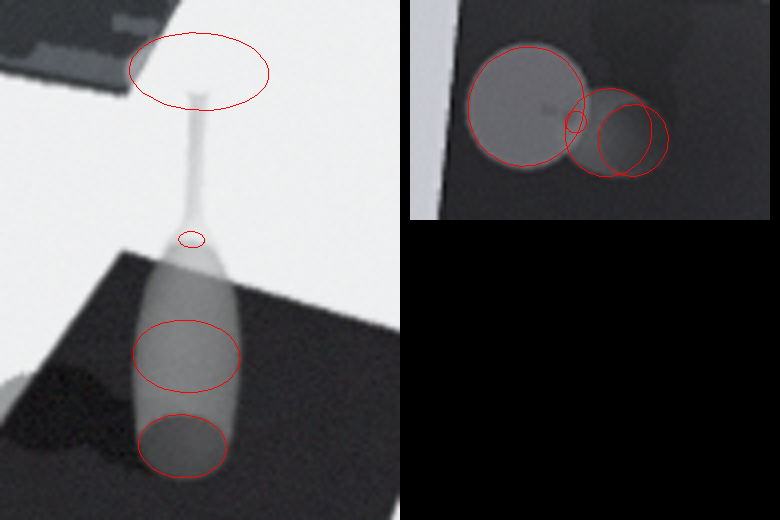

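```bash
cat > go.py <<'E'
import sys
from jp import *
from workcell import r
def state():
    s=log(r);return s,np.array(s['position']),R.from_quat(s['eef_rot']),np.array(s['q'])
def tgt(g,az,pi,back=0):
    Rt=aim(az,pi,1);return np.array(g,float)-(45+back)*Rt.as_matrix()[:,2],Rt
def legs(L):
    """L: list of (pos,R,n)"""
    s,p,Rm,q=state();P=[]
    pp,RR=p,Rm
    for a,b,n in L:P+=lin(pp,RR,a,b,n);pp,RR=a,b
    qs=q
    for i,(a,b) in enumerate(P):
        qs,e,an=ik(a,b,qs,.01)
        if i%5==4:print('sim',qs,round(e,2),round(an,3),a.round(1))
    p0,R0=p,Rm
    for k in range(0,len(P),5):print('call');p0,R0=rows(p0,R0,P[k:k+5])
    return s
E
python3 - <<'E' | sed "s/'//g"
import sys;sys.path.insert(0,'.')
from go import *
F=[479.5,321.2,66]
a,Rt=tgt(F,-10,30,110);b,_=tgt(F,-10,30,0)
legs([(a,Rt,5),(b,Rt,10)])
E
```

```text
sim [-1.14  1.11 -0.37  2.33  1.69  1.4  -1.82] 0.0 0.0 [347.3 344.5 143.5]
sim [-1.05  1.16 -0.32  2.29  1.82  1.4  -1.8 ] 0.0 0.0 [394.2 336.2 116. ]
sim [-0.97  1.21 -0.27  2.23  1.93  1.38 -1.76] 0.0 0.0 [441.1 328.   88.5]
call
{tx: 0.0215, ty: 0.0001, tz: 0.0118, wx: -0.0011, wy: -0.0001, wz: -0.001}
{tx: 0.0429, ty: 0.0001, tz: 0.0235, wx: -0.0023, wy: -0.0002, wz: -0.002}
{tx: 0.0644, ty: 0.0002, tz: 0.0353, wx: -0.0034, wy: -0.0002, wz: -0.003}
{tx: 0.0858, ty: 0.0003, tz: 0.047, wx: -0.0046, wy: -0.0003, wz: -0.004}
{tx: 0.1073, ty: 0.0004, tz: 0.0588, wx: -0.0057, wy: -0.0004, wz: -0.0049}
call
{tx: -0.0, ty: -0.0, tz: 0.011, wx: -0.0, wy: -0.0, wz: -0.0}
{tx: -0.0, ty: -0.0, tz: 0.022, wx: -0.0, wy: -0.0, wz: -0.0}
{tx: -0.0, ty: -0.0, tz: 0.033, wx: -0.0, wy: -0.0, wz: -0.0}
{tx: -0.0, ty: -0.0, tz: 0.044, wx: -0.0, wy: -0.0, wz: -0.0}
{tx: -0.0, ty: -0.0, tz: 0.055, wx: -0.0, wy: -0.0, wz: -0.0}
call
{tx: -0.0, ty: -0.0, tz: 0.011, wx: -0.0, wy: -0.0, wz: -0.0}
{tx: -0.0, ty: -0.0, tz: 0.022, wx: -0.0, wy: -0.0, wz: -0.0}
{tx: -0.0, ty: -0.0, tz: 0.033, wx: -0.0, wy: -0.0, wz: -0.0}
{tx: -0.0, ty: -0.0, tz: 0.044, wx: -0.0, wy: -0.0, wz: -0.0}
{tx: -0.0, ty: -0.0, tz: 0.055, wx: -0.0, wy: -0.0, wz: -0.0}
```

{"fn": "move_arm", "kwargs": {"deltas": [{"tx":0.0215,"ty":0,"tz":0.012,"wx":-0.001,"wy":0,"wz":-0.001,"fingers":1},{"tx":0.043,"ty":0,"tz":0.0235,"wx":-0.002,"wy":0,"wz":-0.002,"fingers":1},{"tx":0.0644,"ty":0,"tz":0.0353,"wx":-0.003,"wy":0,"wz":-0.003,"fingers":1},{"tx":0.0858,"ty":0,"tz":0.047,"wx":-0.005,"wy":0,"wz":-0.004,"fingers":1},{"tx":0.1073,"ty":0,"tz":0.0588,"wx":-0.006,"wy":0,"wz":-0.005,"fingers":1}]}}

```text
time_s: 6.55
position: [347.7, 344.2, 143.0]
eef_rot: [0.076, 0.863, -0.043, 0.498]
wrist_force: [-0.2, -0.0, 0.2]
grip_width: 0.995
grip_force: 0.0
```

{"fn": "move_arm", "kwargs": {"deltas": [{"tx":0,"ty":0,"tz":0.01,"wx":0,"wy":0,"wz":0,"fingers":1},{"tx":0,"ty":0,"tz":0.02,"wx":0,"wy":0,"wz":0,"fingers":1},{"tx":0,"ty":0,"tz":0.03,"wx":0,"wy":0,"wz":0,"fingers":1},{"tx":0,"ty":0,"tz":0.04,"wx":0,"wy":0,"wz":0,"fingers":1},{"tx":0,"ty":0,"tz":0.04,"wx":0,"wy":0,"wz":0,"fingers":1}]}}

```text
time_s: 7.05
position: [382.7, 338.2, 123.7]
eef_rot: [0.076, 0.862, -0.043, 0.499]
wrist_force: [0.6, 0.0, 0.0]
grip_width: 0.996
grip_force: 0.0
```

```bash
python3 - <<'E' | sed "s/'//g"
import sys;sys.path.insert(0,'.')
from go import *
F=[479.5,321.2,66];b,Rt=tgt(F,-10,30,0)
s=legs([(b,Rt,5)]);print(s['q'].round(2),s['position'],s['wrist_force'])
E
```

```text
sim [-0.97  1.21 -0.27  2.23  1.93  1.38 -1.76] 0.0 0.0 [441.1 328.   88.5]
call
{tx: 0.0002, ty: -0.0, tz: 0.0138, wx: 0.0001, wy: 0.0002, wz: -0.0002}
{tx: 0.0004, ty: -0.0, tz: 0.0276, wx: 0.0002, wy: 0.0005, wz: -0.0004}
{tx: 0.0006, ty: -0.0, tz: 0.0414, wx: 0.0003, wy: 0.0007, wz: -0.0005}
{tx: 0.0007, ty: -0.0, tz: 0.0552, wx: 0.0004, wy: 0.0009, wz: -0.0007}
{tx: 0.0009, ty: -0.0, tz: 0.069, wx: 0.0006, wy: 0.0011, wz: -0.0009}
[-1.08  1.15 -0.33  2.3   1.79  1.4  -1.8 ] [382.68 338.24 123.74] [0.57 0.01 0.02]
```

{"fn": "move_arm", "kwargs": {"deltas": [{"tx":0,"ty":0,"tz":0.014,"wx":0,"wy":0,"wz":0,"fingers":1},{"tx":0,"ty":0,"tz":0.028,"wx":0,"wy":0,"wz":0,"fingers":1},{"tx":0.001,"ty":0,"tz":0.042,"wx":0,"wy":0.001,"wz":0,"fingers":1},{"tx":0.001,"ty":0,"tz":0.056,"wx":0,"wy":0.001,"wz":0,"fingers":1},{"tx":0.001,"ty":0,"tz":0.069,"wx":0,"wy":0.001,"wz":0,"fingers":1}]}}

```text
time_s: 7.55
position: [440.4, 328.8, 87.2]
eef_rot: [0.074, 0.863, -0.043, 0.498]
wrist_force: [-0.1, 0.1, 0.6]
grip_width: 0.999
grip_force: 0.0
```

{"fn": "move_arm", "kwargs": {"deltas": [{"tx":0,"ty":0,"tz":0,"wx":0,"wy":0,"wz":0,"fingers":0.7},{"tx":0,"ty":0,"tz":0,"wx":0,"wy":0,"wz":0,"fingers":0.65},{"tx":0,"ty":0,"tz":0,"wx":0,"wy":0,"wz":0,"fingers":0.6},{"tx":0,"ty":0,"tz":0,"wx":0,"wy":0,"wz":0,"fingers":0.5},{"tx":0,"ty":0,"tz":0,"wx":0,"wy":0,"wz":0,"fingers":0.4}], "grip_force": 15}}

```text
time_s: 8.05
position: [439.0, 329.6, 88.0]
eef_rot: [0.074, 0.863, -0.042, 0.497]
wrist_force: [-0.8, -0.3, 0.4]
grip_width: 0.584
grip_force: 15.0
```

{"fn": "move_arm", "kwargs": {"deltas": [{"tx":0,"ty":0,"tz":0,"wx":0,"wy":0,"wz":0,"fingers":0.4},{"tx":0,"ty":0,"tz":0,"wx":0,"wy":0,"wz":0,"fingers":0.4},{"tx":0,"ty":0,"tz":0,"wx":0,"wy":0,"wz":0,"fingers":0.4},{"tx":0,"ty":0,"tz":0,"wx":0,"wy":0,"wz":0,"fingers":0.4},{"tx":0,"ty":0,"tz":0,"wx":0,"wy":0,"wz":0,"fingers":0.4}], "grip_force": 15}}

```text
time_s: 8.55
position: [439.3, 329.5, 88.0]
eef_rot: [0.074, 0.863, -0.042, 0.498]
wrist_force: [-3.0, 1.1, 3.2]
grip_width: 0.585
grip_force: 15.0
```

```bash
cat > rk.py <<'E'
from h import *
from scipy.optimize import least_squares
np.set_printoptions(precision=2,suppress=True)
T=r.capture('top');S=r.capture('side');T0=cv2.imread('pics/top0.png');S0=cv2.imread('pics/side0.png')
def RX(P,X):
    c,s_=np.cos(P[2]),np.sin(P[2]);X=np.atleast_2d(X);return np.c_[P[0]+c*X[:,0]-s_*X[:,1],P[1]+s_*X[:,0]+c*X[:,1],X[:,2]]
# sub-pixel edge refinement: maximise gradient along board top-face edges, ledge-front edges
def edges(n=40):
    e=[];l=lambda a,b:np.linspace(a,b,n)
    C=[[145,140,304],[145,-140,304],[-45,-140,304],[-45,140,304]]
    for i in range(4):e.append(l(np.array(C[i])*[1,.97,1] if i%2==0 else C[i],C[(i+1)%4]))
    return e
def grad(img):
    g=cv2.GaussianBlur(cv2.cvtColor(img,cv2.COLOR_BGR2GRAY).astype(np.float32),(0,0),.8);return g
def fit(views,P):
    E=edges()
    for it in range(15):
        A=[];b=[]
        for p,img in views:
            g=grad(img)
            for X in E:
                W=RX(P,X);u=proj(p,W)
                t=u[-1]-u[0];t/=np.linalg.norm(t);n=np.array([-t[1],t[0]])
                s=np.arange(-4,4.01,.25)
                for k in range(2,len(u)-2):
                    xy=u[k]+s[:,None]*n;v=cv2.remap(g,np.float32(xy[:,:1]),np.float32(xy[:,1:]),cv2.INTER_CUBIC)[:,0]
                    d=np.abs(np.gradient(v));j=d.argmax()
                    if d[j]<3 :continue
                    J=[]
                    for q in range(3):
                        dP=np.zeros(3);dP[q]=1 if q<2 else .005
                        J.append((proj(p,RX(P+dP,X[k]))[0]-u[k])@n/dP[q])
                    A.append(J);b.append(s[j])
        A=np.array(A);b=np.array(b);w=1/(1+(b/1.0)**2)
        dP=np.linalg.lstsq(A*w[:,None],b*w,rcond=None)[0];P=P+dP
        if np.abs(dP).max()<.01:break
    print(P,len(b),'med res',np.median(np.abs(b)));return P
P0=np.array([634.5,-102.3,.035])
Pt=fit([(T,T0)],P0);Ps=fit([(S,S0)],P0);P=fit([(T,T0),(S,S0)],P0);np.save('rack.npy',P)
# overlay
f=4;x0,y0=330,110;o=cv2.resize(T0[y0:y0+148,x0:x0+170],None,fx=f,fy=f,interpolation=cv2.INTER_CUBIC)
def dr(X,col=(0,0,255)):cv2.polylines(o,[np.int32((proj(T,RX(P,X))-[x0,y0]+.5)*f)],False,col,1)
for X in edges():dr(X)
for y in(75,-75):
    for a,b in((9,38),(-9,-38)):dr([[0,y+a,256],[-101,y+a,256],[-101,y+b,256],[0,y+b,256]],(0,255,0))
dr([[0,140,12],[-25,140,12],[-25,-140,12]],(255,0,0))
cv2.imwrite('pics/rk.png',o)
E
python3 rk.py
```

```text
[ 635.12 -101.53    0.03] 139 med res 0.25
[635.93 -97.88   0.04] 129 med res 1.5
[ 635.13 -101.48    0.03] 263 med res 0.5
```

View pics/rk.png

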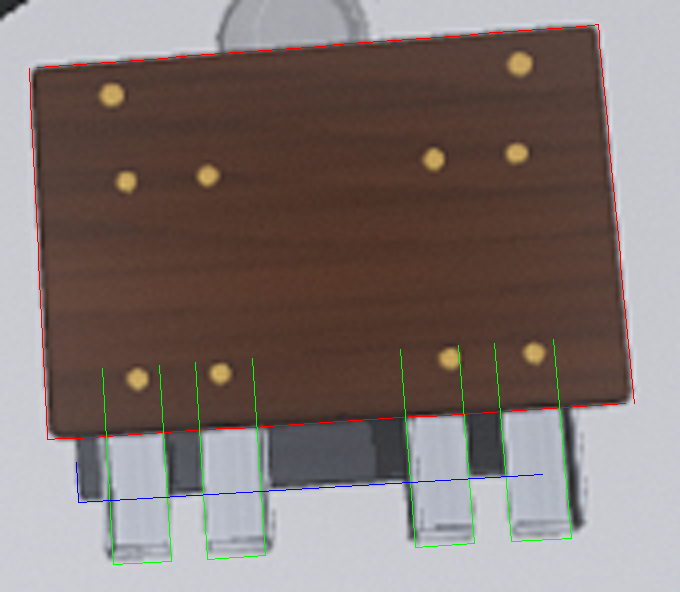

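```bash
cat > carry.py <<'E'
from go import *
# foot centre (xy, z) & az -> TCP pose ; offsets in hand: ahead 40, foot above TCP 143
AH,UP=40.0,143.0
def ft(x,y,z,az):
    a=np.radians(az);return np.array([x-AH*np.cos(a),y-AH*np.sin(a),z-UP]),aim(az,30,1)
RP=np.load('rack.npy')
def rk(x,z,az,dy=0.7):
    c,s=np.cos(RP[2]),np.sin(RP[2]);y=-75+dy;return ft(RP[0]+c*x-s*y,RP[1]+s*x+c*y,z,az)
if __name__=='__main__':
    print(RP)
    s,p,Rm,q=state()
    K=[(ft(478,322,560,-10),9)]
    th0,th1=34,-19.5
    for i in range(1,16):
        t=i/15;th=np.radians(th0+(th1-th0)*t);rr=577+(545-577)*t
        K.append((ft(rr*np.cos(th),rr*np.sin(th),560,-10+35*t),1))
    K+= [(rk(-142,560,25),2),(rk(-142,276,25),8),(rk(-52,276,25),9),(rk(-52,260,25),2),(rk(12,260,25),6)]
    P=[];pp,RR=p,Rm
    for (a,b),n in K:P+=lin(pp,RR,a,b,n);pp,RR=a,b
    qs=q;po=p
    for i,(a,b) in enumerate(P):
        q1,e,an=ik(a,b,qs,.01);j=np.abs(q1-qs).max();qs=q1
        print(i,qs,round(e,1),round(an,3),'dq',round(j,2),'mm',round(np.linalg.norm(a-po)),a.round());po=a
E
python3 carry.py
```

```text
[ 635.13 -101.48    0.03]
0 [-0.97  1.13 -0.28  2.26  1.9   1.35 -1.72] 0.0 0.0 dq 0.08 mm 37 [439. 329. 125.]
1 [-0.97  1.05 -0.28  2.27  1.87  1.33 -1.66] 0.0 0.0 dq 0.08 mm 37 [439. 329. 161.]
2 [-0.97  0.96 -0.29  2.28  1.83  1.29 -1.59] 0.0 0.0 dq 0.08 mm 37 [439. 329. 198.]
3 [-0.97  0.88 -0.29  2.28  1.79  1.26 -1.51] 0.0 0.0 dq 0.09 mm 37 [439. 329. 234.]
4 [-0.97  0.79 -0.3   2.27  1.74  1.23 -1.42] 0.0 0.0 dq 0.09 mm 37 [439. 329. 271.]
5 [-0.96  0.71 -0.3   2.25  1.69  1.2  -1.32] 0.0 0.0 dq 0.1 mm 37 [439. 329. 307.]
6 [-0.96  0.63 -0.3   2.23  1.63  1.18 -1.21] 0.0 0.0 dq 0.11 mm 37 [439. 329. 344.]
7 [-0.95  0.55 -0.3   2.19  1.57  1.17 -1.09] 0.0 0.0 dq 0.12 mm 37 [439. 329. 380.]
8 [-0.94  0.48 -0.31  2.15  1.51  1.16 -0.97] 0.0 0.0 dq 0.12 mm 37 [439. 329. 417.]
9 [-0.86  0.45 -0.3   2.22  1.62  1.09 -1.  ] 0.0 0.0 dq 0.11 mm 37 [456. 297. 417.]
10 [-0.78  0.43 -0.29  2.29  1.75  1.02 -1.03] 0.0 0.0 dq 0.13 mm 37 [471. 263. 417.]
11 [-0.68  0.4  -0.29  2.35  1.9   0.96 -1.08] 0.0 0.0 dq 0.15 mm 37 [484. 228. 417.]
12 [-0.56  0.38 -0.29  2.4   2.07  0.91 -1.13] 0.0 0.
[... 2689 characters left out ...]
  1.2  -0.65  2.18  3.82  0.64 -0.94] 0.0 0.0 dq 0.02 mm 8 [ 549. -194.  125.]
44 [ 0.99  1.21 -0.64  2.17  3.83  0.65 -0.93] 0.0 0.0 dq 0.02 mm 8 [ 549. -194.  117.]
45 [ 0.98  1.21 -0.65  2.15  3.82  0.64 -0.94] 0.0 0.0 dq 0.02 mm 11 [ 560. -194.  117.]
46 [ 0.97  1.21 -0.65  2.13  3.82  0.62 -0.95] 0.0 0.0 dq 0.02 mm 11 [ 570. -194.  117.]
47 [ 0.96  1.21 -0.66  2.1   3.82  0.6  -0.97] 0.0 0.0 dq 0.02 mm 11 [ 581. -193.  117.]
48 [ 0.95  1.21 -0.67  2.08  3.82  0.59 -0.98] 0.0 0.0 dq 0.02 mm 11 [ 592. -193.  117.]
49 [ 0.94  1.21 -0.67  2.05  3.82  0.57 -0.99] 0.0 0.0 dq 0.02 mm 11 [ 602. -193.  117.]
50 [ 0.93  1.22 -0.68  2.03  3.82  0.55 -1.  ] 0.0 0.0 dq 0.02 mm 11 [ 613. -192.  117.]
```

```bash
python3 - <<'E'
s=open('carry.py').read()
a=s.index("    K=[(ft(478");b=s.index("    P=[];pp")
s=s[:a]+'''    K=[(ft(478,322,560,-10),10)]
    th0,th1=34,-19.5
    for i in range(1,26):
        t=i/25;th=np.radians(th0+(th1-th0)*t);rr=577+(560-577)*t
        K.append((ft(rr*np.cos(th),rr*np.sin(th),560,-10+18*t),1))
    K+= [(rk(-142,470,15),5),(rk(-142,276,25),10)]
'''+s[b:]+'''    p0,R0=p,Rm
    for k in range(0,len(P),5):
        print('call',k//5);p0,R0=rows(p0,R0,P[k:k+5])
'''
s=s.replace("        print(i,qs","        if i%3==2:print(i,qs")
open('carry.py','w').write(s)
E
python3 carry.py| sed "s/'//g"
```

```text
[ 635.13 -101.48    0.03]
2 [-0.97  0.99 -0.29  2.28  1.84  1.3  -1.61] 0.0 0.0 dq 0.08 mm 99 [439. 329. 187.]
5 [-0.96  0.76 -0.3   2.27  1.72  1.22 -1.38] 0.0 0.0 dq 0.09 mm 99 [439. 329. 285.]
8 [-0.95  0.54 -0.3   2.19  1.56  1.16 -1.08] 0.0 0.0 dq 0.11 mm 99 [439. 329. 384.]
11 [-0.86  0.45 -0.29  2.22  1.62  1.08 -1.  ] 0.0 0.0 dq 0.06 mm 55 [460. 291. 417.]
14 [-0.71  0.42 -0.27  2.31  1.82  0.99 -1.05] 0.0 0.0 dq 0.07 mm 66 [487. 231. 417.]
17 [-0.54  0.39 -0.26  2.39  2.06  0.91 -1.13] 0.0 0.0 dq 0.08 mm 66 [507. 169. 417.]
20 [-0.33  0.36 -0.26  2.44  2.33  0.84 -1.21] 0.0 0.0 dq 0.1 mm 65 [520. 105. 417.]
23 [-0.09  0.35 -0.28  2.47  2.64  0.78 -1.29] 0.0 0.0 dq 0.11 mm 65 [526.  40. 417.]
26 [ 0.19  0.35 -0.31  2.48  2.97  0.73 -1.39] 0.0 0.0 dq 0.11 mm 65 [525. -25. 417.]
29 [ 0.47  0.37 -0.37  2.45  3.31  0.68 -1.49] 0.0 0.0 dq 0.11 mm 65 [517. -89. 417.]
32 [ 0.74  0.39 -0.44  2.4   3.65  0.63 -1.62] 0.0 0.0 dq 0.12 mm 64 [ 502. -152.  417.]
35 [ 0.92  0.46 -0.47  2.38  3.89  0.65 -1.67] 0.0 0.0 dq 0.06 mm 48 [ 482. -192.  399.]
38 [ 0.93  0.59 -0.43  2.45  3.91  0.78 
[... 3378 characters left out ...]
098, wx: -0.0151, wy: 0.0, wz: -0.0087}
{tx: 0.0335, ty: -0.0014, tz: 0.0195, wx: -0.0303, wy: 0.0, wz: -0.0174}
{tx: 0.0503, ty: -0.002, tz: 0.0293, wx: -0.0454, wy: 0.0, wz: -0.0261}
{tx: 0.0671, ty: -0.0027, tz: 0.039, wx: -0.0605, wy: 0.0, wz: -0.0349}
{tx: 0.0838, ty: -0.0034, tz: 0.0488, wx: -0.0756, wy: 0.0, wz: -0.0436}
call 9
{tx: 0.0168, ty: -0.0007, tz: 0.0097, wx: -0.0151, wy: 0.0, wz: -0.0087}
{tx: 0.0336, ty: -0.0014, tz: 0.0194, wx: -0.0302, wy: 0.0, wz: -0.0174}
{tx: 0.0504, ty: -0.0021, tz: 0.0291, wx: -0.0453, wy: 0.0, wz: -0.0262}
{tx: 0.0672, ty: -0.0028, tz: 0.0388, wx: -0.0605, wy: 0.0, wz: -0.0349}
{tx: 0.084, ty: -0.0035, tz: 0.0485, wx: -0.0756, wy: 0.0, wz: -0.0436}
```

{"fn": "move_arm", "kwargs": {"deltas": [{"tx":-0.008,"ty":0,"tz":-0.005,"wx":0,"wy":0,"wz":0,"fingers":0.4},{"tx":-0.025,"ty":0,"tz":-0.0145,"wx":0,"wy":0,"wz":0,"fingers":0.4},{"tx":-0.05,"ty":0,"tz":-0.029,"wx":0,"wy":0,"wz":0,"fingers":0.4},{"tx":-0.078,"ty":0,"tz":-0.0453,"wx":0.001,"wy":0,"wz":0,"fingers":0.4},{"tx":-0.106,"ty":0,"tz":-0.0616,"wx":0.001,"wy":0,"wz":0,"fingers":0.4}], "grip_force": 25}}

```text
time_s: 9.15
position: [439.0, 328.3, 211.3]
eef_rot: [0.075, 0.864, -0.044, 0.497]
wrist_force: [0.1, 0.1, -0.9]
grip_width: 0.58
grip_force: 25.0
```

{"fn": "move_arm", "kwargs": {"deltas": [{"tx":-0.028,"ty":0,"tz":-0.0163,"wx":0,"wy":0,"wz":0,"fingers":0.4},{"tx":-0.057,"ty":0,"tz":-0.033,"wx":0.001,"wy":0,"wz":0,"fingers":0.4},{"tx":-0.085,"ty":0,"tz":-0.0495,"wx":0.001,"wy":0,"wz":0,"fingers":0.4},{"tx":-0.114,"ty":0,"tz":-0.066,"wx":0.001,"wy":-0.001,"wz":0,"fingers":0.4},{"tx":-0.142,"ty":0,"tz":-0.0826,"wx":0.002,"wy":-0.001,"wz":0,"fingers":0.4}]}}

```text
time_s: 9.65
position: [438.6, 327.9, 375.9]
eef_rot: [0.075, 0.863, -0.044, 0.497]
wrist_force: [0.8, 0.7, -0.3]
grip_width: 0.577
grip_force: 25.0
```

{"fn": "move_arm", "kwargs": {"deltas": [{"tx":-0.02,"ty":0,"tz":-0.0116,"wx":0,"wy":0,"wz":0,"fingers":0.4},{"tx":-0.033,"ty":0,"tz":-0.019,"wx":0,"wy":0,"wz":0,"fingers":0.4},{"tx":-0.036,"ty":0,"tz":-0.021,"wx":0,"wy":0,"wz":0,"fingers":0.4},{"tx":-0.036,"ty":0,"tz":-0.021,"wx":0,"wy":0,"wz":0,"fingers":0.4},{"tx":-0.036,"ty":0,"tz":-0.021,"wx":0,"wy":0,"wz":0,"fingers":0.4}]}}

```text
time_s: 10.15
position: [438.6, 328.7, 415.3]
eef_rot: [0.075, 0.863, -0.045, 0.497]
wrist_force: [-0.0, -0.2, -1.1]
grip_width: 0.581
grip_force: 25.0
```

```bash
sed -i 's/K=\[(ft(478,322,560,-10),10)\]/K=[]/' carry.py; python3 carry.py| sed "s/'//g" | sed -n '1,6p;/call 0/,$p' | head -80
python3 - <<'E'
from h import *
p=r.capture('top');a=r.find_in(p,'loose_flute')[:2];print(a)
for x in a:print(atz(p,x['pixel'],560))
cv2.imwrite('pics/tl.png',p['pixels'][160:480,100:420])
s=r.read_state();print(s['position'],s['wrist_force'],s['time_s'])
E
```

```text
[ 635.13 -101.48    0.03]
2 [-0.82  0.44 -0.27  2.25  1.68  1.04 -1.02] 0.0 0.0 dq 0.06 mm 65 [470. 272. 417.]
5 [-0.67  0.4  -0.25  2.34  1.9   0.95 -1.08] 0.0 0.0 dq 0.08 mm 66 [494. 211. 417.]
8 [-0.49  0.38 -0.24  2.41  2.15  0.88 -1.16] 0.0 0.0 dq 0.09 mm 65 [512. 148. 417.]
11 [-0.26  0.36 -0.25  2.46  2.44  0.82 -1.24] 0.0 0.0 dq 0.1 mm 65 [523.  83. 417.]
14 [-0.01  0.35 -0.27  2.48  2.76  0.77 -1.33] 0.0 0.0 dq 0.11 mm 65 [526.  18. 417.]
call 0
{tx: -0.0087, ty: -0.0158, tz: 0.0116, wx: -0.012, wy: -0.0019, wz: -0.0039}
{tx: -0.0154, ty: -0.033, tz: 0.0234, wx: -0.0229, wy: -0.002, wz: -0.0102}
{tx: -0.0219, ty: -0.0508, tz: 0.0346, wx: -0.0338, wy: -0.002, wz: -0.0165}
{tx: -0.028, ty: -0.0689, tz: 0.0452, wx: -0.0447, wy: -0.002, wz: -0.0227}
{tx: -0.0337, ty: -0.0875, tz: 0.0552, wx: -0.0556, wy: -0.002, wz: -0.029}
call 1
{tx: -0.0048, ty: -0.0196, tz: 0.0084, wx: -0.0108, wy: -0.0, wz: -0.0063}
{tx: -0.0093, ty: -0.0396, tz: 0.0161, wx: -0.0217, wy: -0.0, wz: -0.0126}
{tx: -0.0134, ty: -0.0598, tz: 0.0232, wx: -0.0326, wy: -0.0, wz: -0.0189}
{tx: -0.0171, ty: -0.0803, 
[... 1938 characters left out ...]
tx: 0.0838, ty: -0.0034, tz: 0.0488, wx: -0.0756, wy: -0.0, wz: -0.0436}
call 7
{tx: 0.0168, ty: -0.0007, tz: 0.0097, wx: -0.0151, wy: -0.0, wz: -0.0088}
{tx: 0.0336, ty: -0.0014, tz: 0.0194, wx: -0.0302, wy: -0.0, wz: -0.0175}
{tx: 0.0504, ty: -0.0021, tz: 0.0291, wx: -0.0453, wy: -0.0, wz: -0.0262}
{tx: 0.0672, ty: -0.0028, tz: 0.0388, wx: -0.0605, wy: -0.0, wz: -0.0349}
{tx: 0.084, ty: -0.0035, tz: 0.0485, wx: -0.0756, wy: -0.0, wz: -0.0437}
[{'pixel': [153.0, 265.1], 'score': 0.77}, {'pixel': [414.4, 179.3], 'score': 0.42}]
[472.90733063 309.05537849 560.        ]
[591.19978183 -89.35150088 560.        ]
[438.61393643 328.95265112 415.15027031] [-0.389954   -0.20073784 -1.5079204 ] 10.25
```

View pics/tl.png

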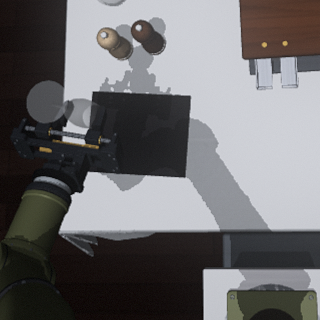

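The flute is held: its foot disc sits at crop (46,101), i.e. pixel (146,261), in front of the gripper. The mills and the rack have not moved.

{"fn": "move_arm", "kwargs": {"deltas": [{"tx":-0.004,"ty":-0.006,"tz":0.005,"wx":-0.005,"wy":-0.002,"wz":-0.002,"fingers":0.4},{"tx":-0.012,"ty":-0.022,"tz":0.016,"wx":-0.016,"wy":-0.002,"wz":-0.006,"fingers":0.4},{"tx":-0.019,"ty":-0.042,"tz":0.029,"wx":-0.029,"wy":-0.002,"wz":-0.013,"fingers":0.4},{"tx":-0.027,"ty":-0.064,"tz":0.043,"wx":-0.042,"wy":-0.002,"wz":-0.021,"fingers":0.4},{"tx":-0.034,"ty":-0.0875,"tz":0.055,"wx":-0.056,"wy":-0.002,"wz":-0.029,"fingers":0.4}]}}

```text
time_s: 10.75
position: [487.8, 230.4, 417.8]
eef_rot: [0.048, 0.864, -0.027, 0.5]
wrist_force: [0.4, -0.2, -1.2]
grip_width: 0.587
grip_force: 25.0
```

{"fn": "move_arm", "kwargs": {"deltas": [{"tx":-0.0048,"ty":-0.0196,"tz":0.0084,"wx":-0.011,"wy":0,"wz":-0.006,"fingers":0.4},{"tx":-0.0093,"ty":-0.0396,"tz":0.0161,"wx":-0.022,"wy":0,"wz":-0.013,"fingers":0.4},{"tx":-0.0134,"ty":-0.06,"tz":0.0232,"wx":-0.033,"wy":0,"wz":-0.019,"fingers":0.4},{"tx":-0.017,"ty":-0.08,"tz":0.03,"wx":-0.0435,"wy":0,"wz":-0.025,"fingers":0.4},{"tx":-0.0205,"ty":-0.101,"tz":0.0355,"wx":-0.0544,"wy":0,"wz":-0.0314,"fingers":0.4}]}}

```text
time_s: 11.25
position: [516.8, 125.4, 417.5]
eef_rot: [0.021, 0.866, -0.012, 0.5]
wrist_force: [0.9, -0.6, -1.1]
grip_width: 0.579
grip_force: 25.0
```

{"fn": "move_arm", "kwargs": {"deltas": [{"tx":-0.0023,"ty":-0.0213,"tz":0.004,"wx":-0.011,"wy":0,"wz":-0.006,"fingers":0.4},{"tx":-0.0042,"ty":-0.0427,"tz":0.0073,"wx":-0.022,"wy":0,"wz":-0.0125,"fingers":0.4},{"tx":-0.0057,"ty":-0.0642,"tz":0.01,"wx":-0.0326,"wy":0,"wz":-0.019,"fingers":0.4},{"tx":-0.0069,"ty":-0.0858,"tz":0.012,"wx":-0.0435,"wy":0,"wz":-0.025,"fingers":0.4},{"tx":-0.0076,"ty":-0.1075,"tz":0.0132,"wx":-0.0544,"wy":0,"wz":-0.0314,"fingers":0.4}]}}

```text
time_s: 11.75
position: [526.3, 17.3, 417.2]
eef_rot: [-0.006, 0.866, 0.004, 0.5]
wrist_force: [0.6, -0.0, -1.4]
grip_width: 0.58
grip_force: 25.0
```

{"fn": "move_arm", "kwargs": {"deltas": [{"tx":0.0003,"ty":-0.0216,"tz":-0.0006,"wx":-0.011,"wy":0,"wz":-0.006,"fingers":0.4},{"tx":0.001,"ty":-0.0432,"tz":-0.002,"wx":-0.022,"wy":0,"wz":-0.0125,"fingers":0.4},{"tx":0.0022,"ty":-0.0647,"tz":-0.0038,"wx":-0.0326,"wy":0,"wz":-0.019,"fingers":0.4},{"tx":0.0037,"ty":-0.086,"tz":-0.0064,"wx":-0.0435,"wy":0,"wz":-0.025,"fingers":0.4},{"tx":0.0055,"ty":-0.1073,"tz":-0.0096,"wx":-0.0544,"wy":0,"wz":-0.0314,"fingers":0.4}]}}

```text
time_s: 12.25
position: [516.3, -90.1, 416.9]
eef_rot: [-0.033, 0.866, 0.02, 0.499]
wrist_force: [0.3, 0.5, -1.2]
grip_width: 0.584
grip_force: 25.0
```

{"fn": "move_arm", "kwargs": {"deltas": [{"tx":0.003,"ty":-0.0207,"tz":-0.005,"wx":-0.011,"wy":0,"wz":-0.006,"fingers":0.4},{"tx":0.0062,"ty":-0.0412,"tz":-0.0108,"wx":-0.022,"wy":0,"wz":-0.0125,"fingers":0.4},{"tx":0.0099,"ty":-0.061,"tz":-0.017,"wx":-0.0326,"wy":0,"wz":-0.019,"fingers":0.4},{"tx":0.0139,"ty":-0.081,"tz":-0.024,"wx":-0.0435,"wy":0,"wz":-0.025,"fingers":0.4},{"tx":0.0183,"ty":-0.1,"tz":-0.0316,"wx":-0.0544,"wy":0,"wz":-0.0314,"fingers":0.4}]}}

```text
time_s: 12.75
position: [487.3, -192.6, 416.6]
eef_rot: [-0.06, 0.864, 0.036, 0.498]
wrist_force: [0.1, -0.3, -1.2]
grip_width: 0.578
grip_force: 25.0
```

```bash
cat > c2.py <<'E'
from carry import *
L=[(rk(-142,470,15),5),(rk(-142,276,25),10)]
s=legs([(a,b,n) for (a,b),n in L]);print(s['q'].round(2),s['position'],s['time_s'])
from h import *
p=r.capture('top')
print('lifted foot',atz(p,(146,261),558))
E
python3 c2.py | sed "s/'//g"
```

```text
sim [ 0.91  0.64 -0.37  2.47  3.94  0.84 -1.45] 0.0 0.0 [ 456.7 -190.3  327. ]
sim [ 0.9   0.9  -0.32  2.46  3.97  0.96 -1.21] 0.0 0.0 [ 457.9 -193.6  230. ]
sim [ 0.91  1.14 -0.28  2.37  4.06  1.   -1.07] 0.0 0.0 [ 459.1 -196.8  133. ]
call
{tx: 0.0185, ty: 0.0013, tz: 0.0038, wx: -0.021, wy: -0.0001, wz: -0.0126}
{tx: 0.037, ty: 0.0026, tz: 0.0076, wx: -0.0419, wy: -0.0002, wz: -0.0251}
{tx: 0.0555, ty: 0.0038, tz: 0.0113, wx: -0.0629, wy: -0.0003, wz: -0.0377}
{tx: 0.074, ty: 0.0051, tz: 0.0151, wx: -0.0838, wy: -0.0004, wz: -0.0502}
{tx: 0.0925, ty: 0.0064, tz: 0.0189, wx: -0.1048, wy: -0.0005, wz: -0.0628}
call
{tx: 0.0168, ty: -0.0007, tz: 0.0098, wx: -0.0151, wy: -0.0, wz: -0.0087}
{tx: 0.0336, ty: -0.0014, tz: 0.0195, wx: -0.0302, wy: -0.0, wz: -0.0175}
{tx: 0.0504, ty: -0.0021, tz: 0.0293, wx: -0.0453, wy: -0.0, wz: -0.0262}
{tx: 0.0671, ty: -0.0028, tz: 0.039, wx: -0.0604, wy: -0.0, wz: -0.0349}
{tx: 0.0839, ty: -0.0035, tz: 0.0488, wx: -0.0756, wy: -0.0, wz: -0.0436}
call
{tx: 0.0168, ty: -0.0007, tz: 0.0097, wx: -0.0151, wy: -0.0, wz: -0.0088}
{tx: 0.0336, ty: -0.0014, tz: 0.0194, wx: -0.0302, wy: -0.0, wz: -0.0175}
{tx: 0.0504, ty: -0.0021, tz: 0.0291, wx: -0.0453, wy: -0.0, wz: -0.0262}
{tx: 0.0672, ty: -0.0028, tz: 0.0388, wx: -0.0604, wy: -0.0, wz: -0.035}
{tx: 0.084, ty: -0.0035, tz: 0.0485, wx: -0.0755, wy: -0.0, wz: -0.0437}
[ 0.89  0.41 -0.45  2.35  3.92  0.62 -1.75] [ 487.31 -192.61  416.57] 12.75
lifted foot [479.77 321.15 558.  ]
```

{"fn": "move_arm", "kwargs": {"deltas": [{"tx":0.015,"ty":0.001,"tz":0.003,"wx":-0.015,"wy":0,"wz":-0.01,"fingers":0.4},{"tx":0.034,"ty":0.002,"tz":0.007,"wx":-0.038,"wy":0,"wz":-0.023,"fingers":0.4},{"tx":0.054,"ty":0.004,"tz":0.011,"wx":-0.061,"wy":0,"wz":-0.037,"fingers":0.4},{"tx":0.074,"ty":0.005,"tz":0.015,"wx":-0.084,"wy":0,"wz":-0.05,"fingers":0.4},{"tx":0.0925,"ty":0.0064,"tz":0.019,"wx":-0.105,"wy":0,"wz":-0.063,"fingers":0.4}]}}

```text
time_s: 13.3
position: [457.5, -188.9, 326.5]
eef_rot: [-0.114, 0.859, 0.065, 0.496]
wrist_force: [-0.3, -0.2, -1.9]
grip_width: 0.584
grip_force: 25.0
```

{"fn": "move_arm", "kwargs": {"deltas": [{"tx":0.017,"ty":-0.0007,"tz":0.01,"wx":-0.015,"wy":0,"wz":-0.009,"fingers":0.4},{"tx":0.0336,"ty":-0.0014,"tz":0.0195,"wx":-0.03,"wy":0,"wz":-0.0175,"fingers":0.4},{"tx":0.0504,"ty":-0.002,"tz":0.0293,"wx":-0.045,"wy":0,"wz":-0.026,"fingers":0.4},{"tx":0.067,"ty":-0.0028,"tz":0.039,"wx":-0.06,"wy":0,"wz":-0.035,"fingers":0.4},{"tx":0.084,"ty":-0.0035,"tz":0.0488,"wx":-0.0756,"wy":0,"wz":-0.0436,"fingers":0.4}]}}

```text
time_s: 13.8
position: [459.4, -192.4, 229.4]
eef_rot: [-0.151, 0.853, 0.087, 0.493]
wrist_force: [0.6, 0.3, -1.2]
grip_width: 0.584
grip_force: 25.0
```

{"fn": "move_arm", "kwargs": {"deltas": [{"tx":0.017,"ty":-0.0007,"tz":0.01,"wx":-0.015,"wy":0,"wz":-0.009,"fingers":0.4},{"tx":0.0336,"ty":-0.0014,"tz":0.0194,"wx":-0.03,"wy":0,"wz":-0.0175,"fingers":0.4},{"tx":0.0504,"ty":-0.002,"tz":0.0291,"wx":-0.045,"wy":0,"wz":-0.026,"fingers":0.4},{"tx":0.07,"ty":-0.003,"tz":0.0405,"wx":-0.062,"wy":0,"wz":-0.036,"fingers":0.4},{"tx":0.084,"ty":-0.0035,"tz":0.0485,"wx":-0.0755,"wy":0,"wz":-0.0437,"fingers":0.4}]}}

```text
time_s: 14.3
position: [460.8, -195.9, 131.6]
eef_rot: [-0.188, 0.846, 0.108, 0.488]
wrist_force: [0.2, 0.3, -1.0]
grip_width: 0.586
grip_force: 25.0
```

```bash
cat > look.py <<'E'
import sys
from carry import *
from h import *
s,p,Rm,q=state()
T=r.capture('top');S=r.capture('side')
print(q.round(2),p,s['wrist_force'],s['time_s'],'az/pitch',np.degrees(np.arctan2(*Rm.as_matrix()[[1,0],2])),np.degrees(np.arcsin(-Rm.as_matrix()[2,2])))
def W(x,y,z):
    c,s_=np.cos(RP[2]),np.sin(RP[2]);return [RP[0]+c*x-s_*y,RP[1]+s_*x+c*y,z]
def inrack(w):
    c,s_=np.cos(RP[2]),np.sin(RP[2]);d=np.array(w[:2])-RP[:2];return np.r_[c*d[0]+s_*d[1],-s_*d[0]+c*d[1],w[2]]
def circ(xy,z,rad):
    t=np.linspace(0,2*np.pi,60);return np.c_[xy[0]+rad*np.cos(t),xy[1]+rad*np.sin(t),np.full(60,z)]
d=Rm.as_matrix()[:,2];h=d[:2]/np.linalg.norm(d[:2]);foot=np.r_[p[:2]+41.5*h,p[2]+143.5];print('foot est world',foot,'rack',inrack(foot))
f=3;o=np.zeros((600,800,3),np.uint8)
ta=cv2.resize(T['pixels'][200:330,330:460],None,fx=f,fy=f,interpolation=cv2.INTER_CUBIC)
sa=cv2.resize(S['pixels'][130:310,270:400],None,fx=f,fy=f,interpolation=cv2.INTER_CUBIC)
for z,rad in((0,31),(-225,22)):
    for im,P_,o_ in((ta,T,(330,200)),(sa,S,(270,130))):cv2.polylines(im,[np.int32((proj(P_,circ(foot,foot[2]+z,rad))-o_+.5)*f)],True,(0,0,255),1)
o[:390,:390]=ta;o[:540,400:790]=sa
cv2.imwrite(f'pics/{sys.argv[1]}.png',o)
E
python3 look.py l1
```

```text
[ 0.91  1.14 -0.28  2.37  4.06  1.   -1.07] [ 460.77 -195.94  131.65] [ 0.2   0.31 -1.  ] 14.3 az/pitch 25.01032971357882 30.039078475304276
foot est world [ 498.38 -178.39  275.15] rack [-138.95  -72.86  275.15]
```

View pics/l1.png

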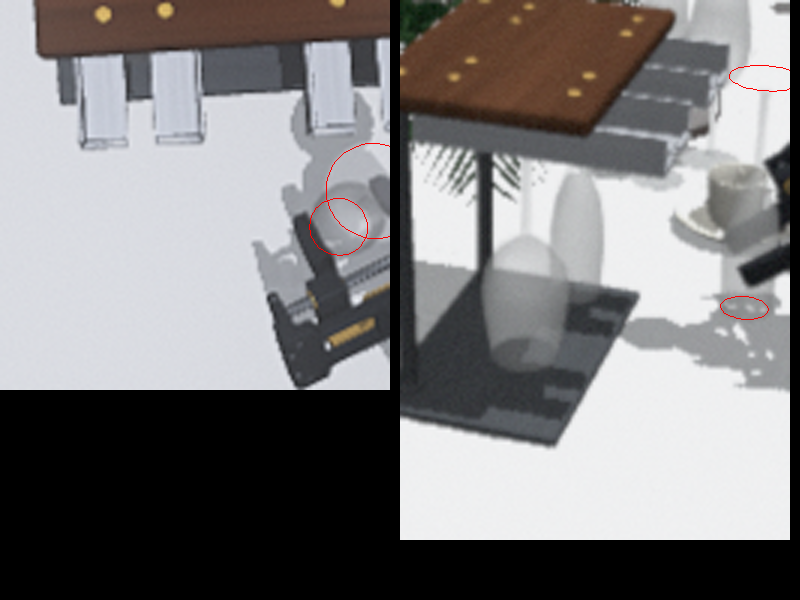

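The hung flute is in the right row (farther from the side camera) and the loose flute is held in front of that row. The top crop cut off the right side, so I'm re-cropping it.

```bash
cat > l2.py <<'E'
import sys
sys.argv=['x','tmp']
exec(open('look.py').read())
x0,y0,f=400,205,6
im=cv2.resize(T['pixels'][y0:y0+95,x0:x0+110],None,fx=f,fy=f,interpolation=cv2.INTER_CUBIC);raw=im.copy()
c=cv2.HoughCircles(cv2.GaussianBlur(cv2.cvtColor(raw,cv2.COLOR_BGR2GRAY),(0,0),3),cv2.HOUGH_GRADIENT,1,300,param1=40,param2=12,minRadius=88,maxRadius=108)
if c is not None:
    for u,v,R_ in c[0][:2]:
        uv=((u+.5)/f-.5+x0,(v+.5)/f-.5+y0);w=atz(T,uv,273);print('hough',uv,R_/f,w,inrack(w));cv2.circle(im,(int(u),int(v)),int(R_),(255,0,0),1)
dr=lambda X,col:cv2.polylines(im,[np.int32((proj(T,X)-[x0,y0]+.5)*f)],False,col,1)
dr(circ(foot,foot[2],31),(0,0,255))
for a,b in((9,38),(-9,-38)):dr(np.array([W(-40,-75+a,256),W(-101,-75+a,256),W(-101,-75+b,256),W(-40,-75+b,256)]),(0,255,0))
cv2.imwrite('pics/l2.png',im)
E
python3 l2.py
```

```text
[ 0.91  1.14 -0.28  2.37  4.06  0.99 -1.07] [ 460.73 -196.24  131.28] [ 0.12  0.28 -0.12] 14.4 az/pitch 24.966636775167505 30.069402820397507
foot est world [ 498.35 -178.73  274.78] rack [-138.99  -73.19  274.78]
hough (np.float32(481.33334), np.float32(275.0)) 14.883334 [ 474.25 -228.24  273.  ] [-164.54 -121.97  273.  ]
```

View pics/l2.png

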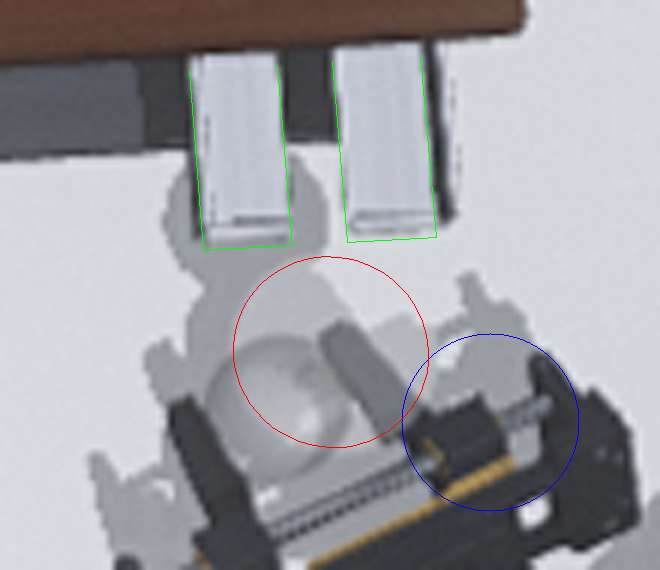

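```bash
sed -i 's/AH,UP=40.0,143.0/AH,UP=41.5,143.5/;s/dy=0.7/dy=0.2/' carry.py
cat > c3.py <<'E'
from carry import *
import sys
# args: x z n ...
v=list(map(float,sys.argv[1:]));L=[]
for i in range(0,len(v),3):
    a,b=rk(v[i],v[i+1],25);L.append((a,b,int(v[i+2])))
s=legs(L);print(s['q'].round(2),s['position'],s['wrist_force'],s['time_s'])
E
python3 c3.py -118 275 5 -54 275 10| sed "s/'//g"
```

```text
sim [ 0.88  1.13 -0.29  2.33  4.05  0.97 -1.11] 0.0 0.0 [ 481.8 -197.3  131.5]
sim [ 0.85  1.12 -0.31  2.26  4.03  0.92 -1.17] 0.0 0.0 [ 513.8 -196.3  131.5]
sim [ 0.81  1.11 -0.33  2.2   4.02  0.88 -1.23] 0.0 0.0 [ 545.7 -195.4  131.5]
call
{tx: -0.0014, ty: -0.0021, tz: 0.0034, wx: -0.0, wy: 0.0003, wz: 0.0001}
{tx: -0.0029, ty: -0.0042, tz: 0.0067, wx: -0.0, wy: 0.0005, wz: 0.0002}
{tx: -0.0043, ty: -0.0063, tz: 0.0101, wx: -0.0, wy: 0.0008, wz: 0.0003}
{tx: -0.0057, ty: -0.0084, tz: 0.0134, wx: -0.0, wy: 0.001, wz: 0.0004}
{tx: -0.0072, ty: -0.0105, tz: 0.0168, wx: -0.0, wy: 0.0013, wz: 0.0005}
call
{tx: -0.0029, ty: -0.0025, tz: 0.0051, wx: -0.0, wy: -0.0, wz: -0.0}
{tx: -0.0058, ty: -0.0051, tz: 0.0102, wx: -0.0, wy: -0.0, wz: -0.0}
{tx: -0.0088, ty: -0.0076, tz: 0.0152, wx: -0.0, wy: -0.0, wz: -0.0}
{tx: -0.0117, ty: -0.0101, tz: 0.0203, wx: -0.0, wy: -0.0, wz: -0.0}
{tx: -0.0146, ty: -0.0127, tz: 0.0254, wx: -0.0, wy: -0.0, wz: -0.0}
call
{tx: -0.003, ty: -0.0025, tz: 0.0051, wx: -0.0, wy: -0.0, wz: -0.0}
{tx: -0.0059, ty: -0.005, tz: 0.0102, wx: -0.0, wy: -0.0, wz: -0.0}
{tx: -0.0089, ty: -0.0076, tz: 0.0153, wx: -0.0, wy: -0.0, wz: -0.0}
{tx: -0.0118, ty: -0.0101, tz: 0.0204, wx: -0.0, wy: -0.0, wz: -0.0}
{tx: -0.0147, ty: -0.0126, tz: 0.0255, wx: -0.0, wy: -0.0, wz: -0.0}
[ 0.91  1.14 -0.28  2.37  4.06  1.   -1.07] [ 460.91 -195.39  133.67] [ 0.24  0.68 -1.35] 14.5
```

```bash
cat > /tmp/a.py <<'E'
s=open('go.py').read()
a=s.index('def state');b=s.index('def tgt')
s=s[:a]+'''def state(n=8):
    S=[]
    for i in range(n):
        r.capture('top');S.append(r.read_state())
    p=np.array([x['position'] for x in S]);print('spread',p.std(0).round(2))
    Rm=R.from_quat([x['eef_rot'] for x in S]).mean();s=dict(S[-1]);s['position']=p.mean(0);s['wrist_force']=np.mean([x['wrist_force'] for x in S],0)
    return s,p.mean(0),Rm,np.mean([x['q'] for x in S],0)
'''+s[b:]
open('go.py','w').write(s)
E
python3 /tmp/a.py; python3 c3.py -118 275 5 -54 275 10| sed "s/'//g"
```

```text
spread [0.08 0.08 0.17]
sim [ 0.88  1.13 -0.29  2.33  4.05  0.97 -1.11] 0.0 0.0 [ 481.8 -197.3  131.5]
sim [ 0.85  1.12 -0.31  2.26  4.03  0.92 -1.17] 0.0 0.0 [ 513.8 -196.3  131.5]
sim [ 0.81  1.11 -0.33  2.2   4.02  0.88 -1.23] 0.0 0.0 [ 545.7 -195.4  131.5]
call
{tx: -0.0013, ty: -0.0021, tz: 0.0034, wx: -0.0, wy: 0.0004, wz: 0.0004}
{tx: -0.0025, ty: -0.0042, tz: 0.0068, wx: -0.0, wy: 0.0008, wz: 0.0007}
{tx: -0.0038, ty: -0.0063, tz: 0.0102, wx: -0.0, wy: 0.0012, wz: 0.0011}
{tx: -0.0051, ty: -0.0084, tz: 0.0136, wx: -0.0001, wy: 0.0016, wz: 0.0015}
{tx: -0.0063, ty: -0.0105, tz: 0.017, wx: -0.0001, wy: 0.002, wz: 0.0019}
call
{tx: -0.003, ty: -0.0025, tz: 0.005, wx: 0.0, wy: -0.0, wz: -0.0}
{tx: -0.0059, ty: -0.0051, tz: 0.0101, wx: 0.0, wy: -0.0, wz: -0.0}
{tx: -0.0089, ty: -0.0076, tz: 0.0152, wx: 0.0, wy: -0.0, wz: -0.0}
{tx: -0.0118, ty: -0.0101, tz: 0.0203, wx: 0.0, wy: -0.0, wz: -0.0}
{tx: -0.0147, ty: -0.0127, tz: 0.0254, wx: 0.0, wy: -0.0, wz: -0.0}
call
{tx: -0.003, ty: -0.0025, tz: 0.0051, wx: 0.0, wy: -0.0, wz: -0.0}
{tx: -0.0059, ty: -0.005, tz: 0.0102, wx: 0.0, wy: -0.0, wz: -0.0}
{tx: -0.0088, ty: -0.0076, tz: 0.0153, wx: 0.0, wy: -0.0, wz: -0.0}
{tx: -0.0118, ty: -0.0101, tz: 0.0204, wx: 0.0, wy: -0.0, wz: -0.0}
{tx: -0.0147, ty: -0.0126, tz: 0.0255, wx: 0.0, wy: -0.0, wz: -0.0}
[ 0.91  1.13 -0.28  2.37  4.06  1.   -1.07] [ 461.14 -195.31  134.44] [-0.16 -0.05 -1.19] 14.9
```

{"fn": "move_arm", "kwargs": {"deltas": [{"tx":-0.0013,"ty":-0.002,"tz":0.0034,"wx":0,"wy":0,"wz":0,"fingers":0.4},{"tx":-0.0025,"ty":-0.0042,"tz":0.0068,"wx":0,"wy":0.001,"wz":0.001,"fingers":0.4},{"tx":-0.0038,"ty":-0.0063,"tz":0.0102,"wx":0,"wy":0.001,"wz":0.001,"fingers":0.4},{"tx":-0.005,"ty":-0.0084,"tz":0.0136,"wx":0,"wy":0.002,"wz":0.0015,"fingers":0.4},{"tx":-0.0063,"ty":-0.0105,"tz":0.017,"wx":0,"wy":0.002,"wz":0.002,"fingers":0.4}]}}

```text
time_s: 15.4
position: [482.2, -197.3, 130.7]
eef_rot: [-0.187, 0.846, 0.108, 0.488]
wrist_force: [-0.2, -0.2, -1.1]
grip_width: 0.58
grip_force: 25.0
```

```bash
python3 c3.py -54 275 10| sed "s/'//g"
```

```text
spread [0.47 0.05 0.05]
sim [ 0.85  1.12 -0.31  2.26  4.03  0.92 -1.17] 0.0 0.0 [ 513.8 -196.3  131.1]
sim [ 0.81  1.11 -0.33  2.2   4.02  0.88 -1.23] 0.0 0.0 [ 545.7 -195.4  131.5]
call
{tx: -0.003, ty: -0.0025, tz: 0.005, wx: 0.0, wy: -0.0, wz: -0.0001}
{tx: -0.006, ty: -0.005, tz: 0.0101, wx: 0.0, wy: -0.0, wz: -0.0001}
{tx: -0.009, ty: -0.0076, tz: 0.0151, wx: 0.0001, wy: -0.0, wz: -0.0002}
{tx: -0.012, ty: -0.0101, tz: 0.0202, wx: 0.0001, wy: -0.0, wz: -0.0002}
{tx: -0.015, ty: -0.0126, tz: 0.0252, wx: 0.0001, wy: -0.0001, wz: -0.0003}
call
{tx: -0.003, ty: -0.0025, tz: 0.005, wx: 0.0, wy: 0.0, wz: -0.0001}
{tx: -0.006, ty: -0.005, tz: 0.0101, wx: 0.0, wy: 0.0, wz: -0.0001}
{tx: -0.009, ty: -0.0075, tz: 0.0151, wx: 0.0, wy: 0.0, wz: -0.0002}
{tx: -0.012, ty: -0.0101, tz: 0.0201, wx: 0.0001, wy: 0.0, wz: -0.0002}
{tx: -0.015, ty: -0.0126, tz: 0.0252, wx: 0.0001, wy: -0.0, wz: -0.0003}
[ 0.88  1.13 -0.29  2.32  4.05  0.97 -1.11] [ 481.96 -197.32  130.73] [ 0.13  0.08 -1.27] 15.8
```

{"fn": "move_arm", "kwargs": {"deltas": [{"tx":-0.003,"ty":-0.0025,"tz":0.005,"wx":0,"wy":0,"wz":0,"fingers":0.4},{"tx":-0.006,"ty":-0.005,"tz":0.0101,"wx":0,"wy":0,"wz":0,"fingers":0.4},{"tx":-0.009,"ty":-0.0076,"tz":0.0151,"wx":0,"wy":0,"wz":0,"fingers":0.4},{"tx":-0.012,"ty":-0.01,"tz":0.0202,"wx":0,"wy":0,"wz":0,"fingers":0.4},{"tx":-0.015,"ty":-0.0126,"tz":0.0252,"wx":0,"wy":0,"wz":0,"fingers":0.4}]}}

```text
time_s: 16.3
position: [514.4, -196.2, 131.2]
eef_rot: [-0.187, 0.846, 0.108, 0.488]
wrist_force: [0.5, -1.2, -3.0]
grip_width: 0.585
grip_force: 25.0
```

{"fn": "move_arm", "kwargs": {"deltas": [{"tx":-0.003,"ty":-0.0025,"tz":0.005,"wx":0,"wy":0,"wz":0,"fingers":0.4},{"tx":-0.006,"ty":-0.005,"tz":0.0101,"wx":0,"wy":0,"wz":0,"fingers":0.4},{"tx":-0.009,"ty":-0.0075,"tz":0.0151,"wx":0,"wy":0,"wz":0,"fingers":0.4},{"tx":-0.012,"ty":-0.01,"tz":0.02,"wx":0,"wy":0,"wz":0,"fingers":0.4},{"tx":-0.015,"ty":-0.0126,"tz":0.0252,"wx":0,"wy":0,"wz":0,"fingers":0.4}]}}

```text
time_s: 16.8
position: [546.0, -195.4, 131.5]
eef_rot: [-0.187, 0.846, 0.108, 0.488]
wrist_force: [-0.3, 0.0, -1.1]
grip_width: 0.578
grip_force: 25.0
```

```bash
cat > l3.py <<'E'
import sys
nm=sys.argv[1];sys.argv=['x','tmp']
exec(open('look.py').read())
x0,y0,f=290,130,5
im=cv2.resize(S['pixels'][y0:y0+115,x0:x0+110],None,fx=f,fy=f,interpolation=cv2.INTER_CUBIC)
dr=lambda X,col:cv2.polylines(im,[np.int32((proj(S,X)-[x0,y0]+.5)*f)],False,col,1)
dr(circ(foot,foot[2],31),(0,0,255));dr(circ(foot,foot[2]-225,22),(0,0,255));dr(circ(foot,foot[2]-170,26),(0,0,255))
for x in (0,20,40):
    w=W(x,-75,260);dr(circ(w,35,22),(0,255,0))
cv2.imwrite(f'pics/{nm}.png',im)
E
python3 l3.py l3;python3 c3.py -54 268 5 -54 259.5 5| sed "s/'//g"
```

```text
spread [0.72 0.1  0.22]
[ 0.81  1.11 -0.33  2.19  4.02  0.88 -1.23] [ 545.81 -195.38  131.53] [ 0.07  0.03 -1.22] 17.2 az/pitch 25.009802966725317 30.004418120502073
foot est world [ 583.42 -177.84  275.03] rack [-53.93 -74.8  275.03]
spread [0.06 0.03 0.03]
sim [ 0.81  1.13 -0.33  2.19  4.02  0.89 -1.22] 0.0 0.0 [ 545.7 -195.4  124.5]
sim [ 0.81  1.14 -0.32  2.19  4.02  0.89 -1.21] 0.0 0.0 [ 545.7 -195.4  116. ]
call
{tx: 0.0012, ty: -0.0, tz: 0.0007, wx: 0.0, wy: -0.0001, wz: -0.0002}
{tx: 0.0024, ty: -0.0, tz: 0.0015, wx: 0.0, wy: -0.0001, wz: -0.0003}
{tx: 0.0035, ty: -0.0, tz: 0.0022, wx: 0.0, wy: -0.0002, wz: -0.0005}
{tx: 0.0047, ty: -0.0, tz: 0.0029, wx: 0.0001, wy: -0.0002, wz: -0.0007}
{tx: 0.0059, ty: -0.0, tz: 0.0037, wx: 0.0001, wy: -0.0003, wz: -0.0008}
call
{tx: 0.0015, ty: -0.0, tz: 0.0008, wx: -0.0, wy: -0.0, wz: -0.0}
{tx: 0.003, ty: -0.0, tz: 0.0017, wx: -0.0, wy: -0.0, wz: -0.0}
{tx: 0.0044, ty: -0.0, tz: 0.0025, wx: -0.0, wy: -0.0, wz: -0.0}
{tx: 0.0059, ty: -0.0, tz: 0.0034, wx: -0.0, wy: -0.0, wz: -0.0}
{tx: 0.0074, ty: -0.0, tz: 0.0042, wx: -0.0, wy: -0.0, wz: -0.0}
[ 0.81  1.11 -0.33  2.2   4.02  0.88 -1.23] [ 545.53 -195.47  131.47] [-0.42 -0.07 -1.24] 17.7
```

View pics/l3.png

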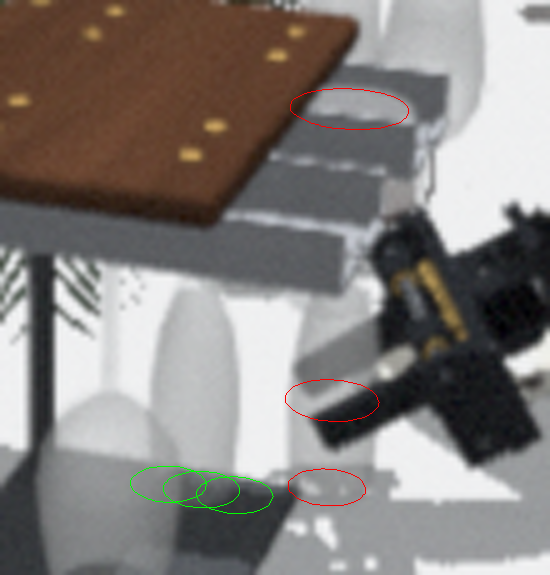

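The entry was clean, with the foot over the ledges and no contact force. The hung flute's mouth is near (197,488), so it sits at rack x ≈ 18 with about 10 mm between the feet. Next I lower the loose flute.

{"fn": "move_arm", "kwargs": {"deltas": [{"tx":0.002,"ty":0,"tz":0.0012,"wx":0,"wy":0,"wz":0,"fingers":0.4},{"tx":0.004,"ty":0,"tz":0.0023,"wx":0,"wy":0,"wz":0,"fingers":0.4},{"tx":0.006,"ty":0,"tz":0.0035,"wx":0,"wy":0,"wz":0,"fingers":0.4},{"tx":0.008,"ty":0,"tz":0.0046,"wx":0,"wy":0,"wz":0,"fingers":0.4},{"tx":0.01,"ty":0,"tz":0.0058,"wx":0,"wy":0,"wz":0,"fingers":0.4}]}}

```text
time_s: 18.2
position: [545.6, -195.4, 119.6]
eef_rot: [-0.187, 0.846, 0.108, 0.488]
wrist_force: [-0.0, 0.0, -2.5]
grip_width: 0.584
grip_force: 25.0
```

{"fn": "move_arm", "kwargs": {"deltas": [{"tx":0.0005,"ty":0,"tz":0.0003,"wx":0,"wy":0,"wz":0,"fingers":0.4},{"tx":0.001,"ty":0,"tz":0.0006,"wx":0,"wy":0,"wz":0,"fingers":0.4},{"tx":0.0015,"ty":0,"tz":0.0009,"wx":0,"wy":0,"wz":0,"fingers":0.4},{"tx":0.002,"ty":0,"tz":0.0012,"wx":0,"wy":0,"wz":0,"fingers":0.4},{"tx":0.0025,"ty":0,"tz":0.0014,"wx":0,"wy":0,"wz":0,"fingers":0.4}]}}

```text
time_s: 18.7
position: [545.6, -195.4, 117.1]
eef_rot: [-0.187, 0.846, 0.108, 0.488]
wrist_force: [-0.6, 0.2, -0.9]
grip_width: 0.579
grip_force: 25.0
```

```bash
python3 c3.py -54 260 5 | sed "s/'//g"
```

```text
spread [0.02 0.02 0.05]
sim [ 0.81  1.14 -0.32  2.19  4.02  0.89 -1.21] 0.0 0.0 [ 545.7 -195.4  116.5]
call
{tx: 0.0001, ty: -0.0, tz: 0.0001, wx: 0.0, wy: -0.0, wz: -0.0001}
{tx: 0.0002, ty: -0.0, tz: 0.0002, wx: 0.0, wy: -0.0001, wz: -0.0003}
{tx: 0.0002, ty: -0.0, tz: 0.0003, wx: 0.0001, wy: -0.0001, wz: -0.0004}
{tx: 0.0003, ty: -0.0, tz: 0.0004, wx: 0.0001, wy: -0.0002, wz: -0.0005}
{tx: 0.0004, ty: -0.0, tz: 0.0004, wx: 0.0001, wy: -0.0002, wz: -0.0007}
[ 0.81  1.14 -0.32  2.19  4.02  0.89 -1.21] [ 545.58 -195.44  117.08] [ 0.05 -0.04 -1.27] 19.1
```

{"fn": "move_arm", "kwargs": {"deltas": [{"tx":0.0002,"ty":0,"tz":0.0001,"wx":0,"wy":0,"wz":0,"fingers":0.4},{"tx":0.0004,"ty":0,"tz":0.0002,"wx":0,"wy":0,"wz":0,"fingers":0.4},{"tx":0.0006,"ty":0,"tz":0.0003,"wx":0,"wy":0,"wz":0,"fingers":0.4},{"tx":0.0008,"ty":0,"tz":0.0005,"wx":0,"wy":0,"wz":0,"fingers":0.4},{"tx":0.0009,"ty":0,"tz":0.0005,"wx":0,"wy":0,"wz":0,"fingers":0.4}]}}

```text
time_s: 19.6
position: [546.1, -195.3, 116.9]
eef_rot: [-0.187, 0.845, 0.108, 0.489]
wrist_force: [-1.3, -0.7, 4.6]
grip_width: 0.585
grip_force: 25.0
```

```bash
python3 c3.py -54 260 5 | sed "s/'//g" | tail -1
```

```text
[ 0.81  1.14 -0.32  2.19  4.02  0.89 -1.21] [ 546.05 -195.32  116.86] [-0.74 -0.41  5.38] 20.0
```

{"fn": "move_arm", "kwargs": {"deltas": [{"tx":0.0002,"ty":0,"tz":0.0001,"wx":0,"wy":0,"wz":0,"fingers":0.4},{"tx":0.0004,"ty":0,"tz":0.0002,"wx":0,"wy":0,"wz":0,"fingers":0.4},{"tx":0.0006,"ty":0,"tz":0.0003,"wx":0,"wy":0,"wz":0,"fingers":0.4},{"tx":0.0008,"ty":0,"tz":0.0005,"wx":0,"wy":0,"wz":0,"fingers":0.4},{"tx":0.0009,"ty":0,"tz":0.0005,"wx":0,"wy":0,"wz":0,"fingers":0.4}]}}

```text
time_s: 20.5
position: [546.6, -195.2, 116.8]
eef_rot: [-0.187, 0.844, 0.108, 0.49]
wrist_force: [-0.5, -0.9, 8.8]
grip_width: 0.578
grip_force: 25.0
```

```bash
python3 c3.py -54 260 5 | sed "s/'//g" | tail -1
```

```text
[ 0.81  1.14 -0.32  2.19  4.02  0.9  -1.21] [ 546.59 -195.18  116.79] [-1.47 -1.2   8.63] 20.9
```

{"fn": "move_arm", "kwargs": {"deltas": [{"tx":-0.0008,"ty":0,"tz":-0.0005,"wx":0,"wy":0,"wz":0,"fingers":0.4},{"tx":-0.0015,"ty":0,"tz":-0.0009,"wx":0,"wy":0,"wz":0,"fingers":0.4},{"tx":-0.0015,"ty":0,"tz":-0.0009,"wx":0,"wy":0,"wz":0,"fingers":0.4},{"tx":-0.0015,"ty":0,"tz":-0.0009,"wx":0,"wy":0,"wz":0,"fingers":0.4},{"tx":-0.0015,"ty":0,"tz":-0.0009,"wx":0,"wy":0,"wz":0,"fingers":0.4}]}}

```text
time_s: 21.4
position: [545.6, -195.4, 116.9]
eef_rot: [-0.187, 0.845, 0.108, 0.488]
wrist_force: [-0.0, -0.8, 4.6]
grip_width: 0.582
grip_force: 25.0
```

{"fn": "move_arm", "kwargs": {"deltas": [{"tx":-0.0015,"ty":-0.0013,"tz":0.0025,"wx":0,"wy":0,"wz":0,"fingers":0.4},{"tx":-0.003,"ty":-0.0025,"tz":0.005,"wx":0,"wy":0,"wz":0,"fingers":0.4},{"tx":-0.0044,"ty":-0.0038,"tz":0.0076,"wx":0,"wy":0,"wz":0,"fingers":0.4},{"tx":-0.0059,"ty":-0.005,"tz":0.01,"wx":0,"wy":0,"wz":0,"fingers":0.4},{"tx":-0.0073,"ty":-0.0063,"tz":0.0127,"wx":0,"wy":0,"wz":0,"fingers":0.4}]}}

```text
time_s: 21.9
position: [562.2, -193.1, 119.3]
eef_rot: [-0.189, 0.844, 0.11, 0.491]
wrist_force: [-6.9, 0.6, 15.8]
grip_width: 0.583
grip_force: 25.1
```

```bash
python3 c3.py 0 260 15 | sed "s/'//g"
```

```text
spread [0.23 0.08 0.06]
sim [ 0.78  1.14 -0.34  2.13  4.02  0.85 -1.26] 0.0 0.0 [ 574.7 -193.4  118.4]
sim [ 0.77  1.14 -0.34  2.1   4.01  0.83 -1.28] 0.0 0.0 [ 587.2 -193.6  117.4]
sim [ 0.76  1.14 -0.35  2.07  4.01  0.81 -1.3 ] 0.0 0.0 [ 599.7 -193.8  116.5]
call
{tx: -0.0009, ty: -0.0011, tz: 0.002, wx: 0.0002, wy: 0.0004, wz: 0.0001}
{tx: -0.0019, ty: -0.0022, tz: 0.0041, wx: 0.0003, wy: 0.0009, wz: 0.0003}
{tx: -0.0028, ty: -0.0033, tz: 0.0061, wx: 0.0005, wy: 0.0013, wz: 0.0004}
{tx: -0.0038, ty: -0.0044, tz: 0.0082, wx: 0.0007, wy: 0.0017, wz: 0.0005}
{tx: -0.0047, ty: -0.0055, tz: 0.0102, wx: 0.0008, wy: 0.0022, wz: 0.0006}
call
{tx: -0.001, ty: -0.0011, tz: 0.0021, wx: 0.0002, wy: 0.0004, wz: 0.0002}
{tx: -0.0019, ty: -0.0022, tz: 0.0041, wx: 0.0004, wy: 0.0008, wz: 0.0003}
{tx: -0.0029, ty: -0.0033, tz: 0.0061, wx: 0.0005, wy: 0.0013, wz: 0.0004}
{tx: -0.0038, ty: -0.0044, tz: 0.0082, wx: 0.0007, wy: 0.0017, wz: 0.0005}
{tx: -0.0048, ty: -0.0055, tz: 0.0102, wx: 0.0009, wy: 0.0021, wz: 0.0007}
call
{tx: -0.0009, ty: -0.0011, tz: 0.0021, wx: 0.0001, wy: 0.0005, wz: 0.0001}
{tx: -0.0019, ty: -0.0022, tz: 0.0041, wx: 0.0003, wy: 0.0009, wz: 0.0002}
{tx: -0.0028, ty: -0.0032, tz: 0.0061, wx: 0.0005, wy: 0.0013, wz: 0.0004}
{tx: -0.0038, ty: -0.0043, tz: 0.0082, wx: 0.0006, wy: 0.0018, wz: 0.0005}
{tx: -0.0048, ty: -0.0054, tz: 0.0102, wx: 0.0008, wy: 0.0022, wz: 0.0006}
[ 0.79  1.14 -0.33  2.15  4.02  0.87 -1.24] [ 562.27 -193.2   119.32] [-5.76  0.47 13.34] 22.3
```

{"fn": "move_arm", "kwargs": {"deltas": [{"tx":0.001,"ty":0.001,"tz":-0.002,"wx":0,"wy":0,"wz":0,"fingers":0.4},{"tx":0.002,"ty":0.0018,"tz":-0.0036,"wx":0,"wy":0,"wz":0,"fingers":0.4},{"tx":0.003,"ty":0.0026,"tz":-0.0052,"wx":0,"wy":0,"wz":0,"fingers":0.4},{"tx":0.0034,"ty":0.0029,"tz":-0.0059,"wx":0,"wy":0,"wz":0,"fingers":0.4},{"tx":0.0034,"ty":0.0029,"tz":-0.0059,"wx":0,"wy":0,"wz":0,"fingers":0.4}]}}

```text
time_s: 22.8
position: [554.5, -195.2, 117.6]
eef_rot: [-0.187, 0.845, 0.108, 0.489]
wrist_force: [-0.1, -1.2, 7.4]
grip_width: 0.582
grip_force: 24.8
```

```bash
python3 c3.py -46 261 5 | sed "s/'//g"
```

```text
spread [0.03 0.02 0.01]
sim [ 0.8   1.14 -0.33  2.17  4.02  0.88 -1.22] 0.0 0.0 [ 553.7 -195.1  117.5]
call
{tx: 0.0001, ty: 0.0001, tz: -0.0001, wx: -0.0001, wy: 0.0005, wz: -0.0001}
{tx: 0.0002, ty: 0.0002, tz: -0.0003, wx: -0.0002, wy: 0.001, wz: -0.0002}
{tx: 0.0003, ty: 0.0003, tz: -0.0004, wx: -0.0003, wy: 0.0015, wz: -0.0003}
{tx: 0.0005, ty: 0.0003, tz: -0.0005, wx: -0.0004, wy: 0.002, wz: -0.0004}
{tx: 0.0006, ty: 0.0004, tz: -0.0006, wx: -0.0005, wy: 0.0025, wz: -0.0005}
[ 0.8   1.14 -0.33  2.17  4.02  0.88 -1.23] [ 554.67 -195.18  117.68] [-1.03 -1.    7.47] 23.2
```

Run:
```python
import sys;sys.argv=['x','tmp']
exec(open('look.py').read())
x0,y0,f=290,130,5
A=cv2.imread('pics/side0.png')
im=cv2.resize(S['pixels'][y0:y0+110,x0:x0+80],None,fx=f,fy=f,interpolation=cv2.INTER_CUBIC)
im2=cv2.resize(A[y0:y0+110,x0:x0+80],None,fx=f,fy=f,interpolation=cv2.INTER_CUBIC)
cv2.imwrite('pics/l4.png',np.hstack([im2,im])[:,:800])
for l in('hung_flute','loose_flute','hung_wine_glass'):
    for x in r.regions_of(S,l)[:2]:
        m=np.argwhere(x['pixels']);print(l,x['score'],x['pixel'],m.min(0)[::-1],m.max(0)[::-1])
```

```text
spread [0.01 0.01 0.01]
[ 0.8   1.14 -0.33  2.17  4.02  0.88 -1.23] [ 554.68 -195.2   117.67] [-1.07 -1.61  7.47] 23.6 az/pitch 24.965555168991358 29.858216691501656
foot est world [ 592.31 -177.68  261.17] rack [-45.04 -74.91 261.17]
hung_flute 0.64 [328.1, 208.0] [320 186] [337 230]
hung_flute 0.45 [310.1, 169.6] [256 126] [380 278]
loose_flute 0.63 [349.3, 208.0] [343 189] [363 234]
hung_wine_glass 0.68 [311.9, 227.9] [297 183] [325 253]
hung_wine_glass 0.66 [340.3, 373.3] [266 317] [406 431]
```

View pics/l4.png

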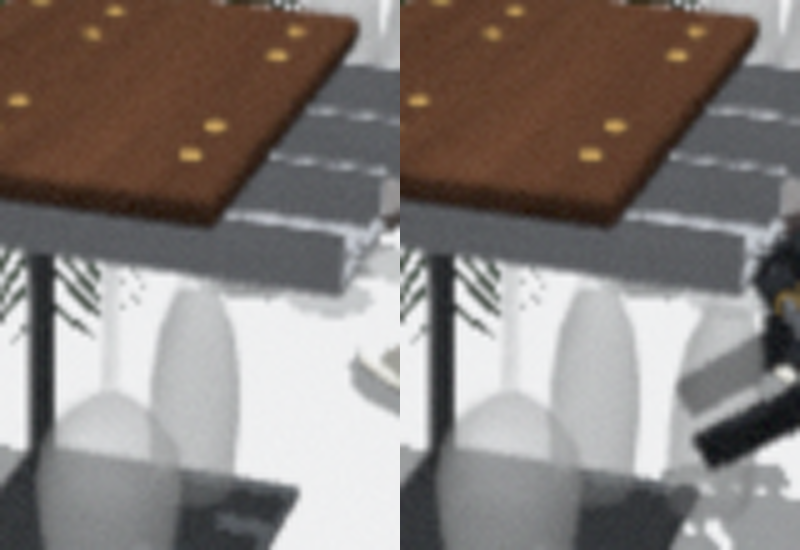

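The hung flute has not moved. The vertical press made the loose foot drag on the ledges, which probably tipped the flute back in the grip. I'll unload it and open slightly so it hangs true, then re-grip firmly and slide it just clear of the ledges.

{"fn": "move_arm", "kwargs": {"deltas": [{"tx":-0.0007,"ty":0,"tz":-0.0004,"wx":0,"wy":0,"wz":0,"fingers":0.4},{"tx":-0.0014,"ty":0,"tz":-0.0008,"wx":0,"wy":0,"wz":0,"fingers":0.4},{"tx":-0.0014,"ty":0,"tz":-0.0008,"wx":0,"wy":0,"wz":0,"fingers":0.4},{"tx":-0.0014,"ty":0,"tz":-0.0008,"wx":0,"wy":0,"wz":0,"fingers":0.4},{"tx":-0.0014,"ty":0,"tz":-0.0008,"wx":0,"wy":0,"wz":0,"fingers":0.4}]}}

```text
time_s: 24.35
position: [553.9, -195.4, 117.8]
eef_rot: [-0.187, 0.846, 0.108, 0.487]
wrist_force: [0.2, -1.1, 0.6]
grip_width: 0.587
grip_force: 24.8
```

{"fn": "move_arm", "kwargs": {"deltas": [{"tx":0,"ty":0,"tz":0,"wx":0,"wy":0,"wz":0,"fingers":0.6},{"tx":0,"ty":0,"tz":0,"wx":0,"wy":0,"wz":0,"fingers":0.64},{"tx":0,"ty":0,"tz":0,"wx":0,"wy":0,"wz":0,"fingers":0.66},{"tx":0,"ty":0,"tz":0,"wx":0,"wy":0,"wz":0,"fingers":0.66},{"tx":0,"ty":0,"tz":0,"wx":0,"wy":0,"wz":0,"fingers":0.66}]}}

```text
time_s: 24.85
position: [554.0, -195.1, 118.3]
eef_rot: [-0.187, 0.846, 0.109, 0.488]
wrist_force: [-1.3, 0.2, 0.2]
grip_width: 0.661
grip_force: 0.1
```

```bash
python3 c3.py -46 261 5 | sed "s/'//g"
python3 - <<'E'
import sys;sys.argv=['x','tmp']
exec(open('look.py').read())
for l in('hung_flute','loose_flute'):
    for x in r.regions_of(S,l)[:1]:
        m=np.argwhere(x['pixels']);print(l,x['score'],x['pixel'],m.min(0)[::-1],m.max(0)[::-1])
x0,y0,f=290,170,5
im=cv2.resize(S['pixels'][y0:y0+75,x0:x0+90],None,fx=f,fy=f,interpolation=cv2.INTER_CUBIC)
cv2.imwrite('pics/l5.png',im)
E
```

```text
spread [0.02 0.03 0.03]
sim [ 0.8   1.14 -0.33  2.17  4.02  0.88 -1.22] 0.0 0.0 [ 553.7 -195.1  117.5]
call
{tx: 0.0002, ty: 0.0, tz: 0.0, wx: 0.0, wy: -0.0001, wz: -0.0001}
{tx: 0.0003, ty: 0.0001, tz: 0.0001, wx: 0.0001, wy: -0.0001, wz: -0.0003}
{tx: 0.0005, ty: 0.0001, tz: 0.0001, wx: 0.0001, wy: -0.0002, wz: -0.0004}
{tx: 0.0007, ty: 0.0001, tz: 0.0002, wx: 0.0001, wy: -0.0002, wz: -0.0006}
{tx: 0.0008, ty: 0.0002, tz: 0.0002, wx: 0.0002, wy: -0.0003, wz: -0.0007}
[ 0.8   1.14 -0.33  2.17  4.02  0.88 -1.23] [ 554.04 -195.2   118.33] [-0.27  0.13 -0.29] 25.25
spread [0.01 0.02 0.01]
[ 0.8   1.14 -0.33  2.17  4.02  0.88 -1.23] [ 554.06 -195.23  118.34] [-0.37  0.12 -0.21] 25.65 az/pitch 25.00638193535543 30.012794802563945
foot est world [ 591.67 -177.69  261.84] rack [-45.68 -74.9  261.84]
hung_flute 0.88 [329.1, 206.9] [319 185] [338 231]
loose_flute 0.71 [356.1, 207.0] [347 188] [364 235]
```

```bash
cat > meas.py <<'E'
import sys;sys.argv=['x','tmp']
exec(open('look.py').read())
from scipy.optimize import least_squares
def left(m,rows_):return np.array([np.nonzero(m[y])[0].min() if m[y].any() else np.nan for y in rows_])
# flute profile: left silhouette per image row for given rack x, upright
zz=np.linspace(36,150,60)
def prof(z):return np.interp(z,[35,65,94,120,140,155,165],[22,25,26,24,20,13,6])
def sil(x,side,tilt=0):
    pts=[]
    for z in zz:
        c=W(x+tilt*(260-z),-75,z);u=proj(S,circ(c,z,prof(z)));pts.append(u)
    u=np.vstack(pts);return u
def edge(x,side,ys,tilt=0):
    u=sil(x,side,tilt);f=min if side=='l' else max
    return np.array([f([a for a,b in u if abs(b-y)<1.0] or [np.nan]) for y in ys])
for l,sd in(('hung_flute','lr'),('loose_flute','l')):
    a=r.regions_of(S,l)[0];m=a['pixels'];ys=np.arange(194,228,3)
    for s_ in sd:
        obs=np.array([(np.nonzero(m[y])[0].min()-.5 if s_=='l' else np.nonzero(m[y])[0].max()+.5) if m[y].any() else np.nan for y in ys])
        f=least_squares(lambda v:np.nan_to_num(edge(v[0],s_,ys,v[1]*.01)-obs),[-20,0],diff_step=.05,loss='soft_l1')
        g=least_squares(lambda v:np.nan_to_num(edge(v[0],s_,ys)-obs),[-20],diff_step=.05,loss='soft_l1')
        print(l,s_,a['score'].__round__(2),'x,tilt',f.x,'upright x',g.x,'res',g.fun.round(1))
E
python3 meas.py
```

```text
spread [0.01 0.01 0.01]
[ 0.8   1.14 -0.33  2.17  4.02  0.88 -1.23] [ 554.06 -195.23  118.34] [-0.44  0.25 -0.46] 26.25 az/pitch 25.007162962381788 30.012367614491293
foot est world [ 591.67 -177.68  261.84] rack [-45.68 -74.89 261.84]
hung_flute l 0.77 x,tilt [ 55.72 -21.75] upright x [20.93] res [ 1.6  1.9  1.2  1.9  1.6  1.4 -0.6 -1.5 -3.5 -4.3 -4.  -3.7]
hung_flute r 0.77 x,tilt [29.01 -1.79] upright x [25.91] res [ 0.6  0.2  0.7 -0.2 -0.   0.1 -0.1 -0.3 -0.6  0.1 -0.4  0.1]
loose_flute l 0.67 x,tilt [-54.7    0.19] upright x [-54.4] res [ 0.6 -0.   0.1 -0.7 -0.1 -0.5  0.1  0.1  0.   0.   0.1  0.3]
```

```bash
python3 c3.py -54 260.5 5 | sed "s/'//g"
```

```text
spread [0.01 0.01 0.01]
sim [ 0.81  1.14 -0.32  2.19  4.02  0.89 -1.21] 0.0 0.0 [ 545.7 -195.4  117. ]
call
{tx: 0.001, ty: 0.0007, tz: -0.0012, wx: 0.0, wy: -0.0, wz: -0.0001}
{tx: 0.002, ty: 0.0014, tz: -0.0024, wx: 0.0, wy: -0.0001, wz: -0.0003}
{tx: 0.003, ty: 0.002, tz: -0.0036, wx: 0.0001, wy: -0.0001, wz: -0.0004}
{tx: 0.004, ty: 0.0027, tz: -0.0047, wx: 0.0001, wy: -0.0002, wz: -0.0006}
{tx: 0.005, ty: 0.0034, tz: -0.0059, wx: 0.0001, wy: -0.0002, wz: -0.0007}
[ 0.8   1.14 -0.33  2.17  4.02  0.88 -1.23] [ 554.06 -195.22  118.34] [-0.23  0.18 -0.25] 26.85
```

{"fn": "move_arm", "kwargs": {"deltas": [{"tx":0,"ty":0,"tz":0,"wx":0,"wy":0,"wz":0,"fingers":0.75},{"tx":0.001,"ty":0.0007,"tz":-0.0012,"wx":0,"wy":0,"wz":0,"fingers":0.76},{"tx":0.0025,"ty":0.0017,"tz":-0.003,"wx":0,"wy":0,"wz":0,"fingers":0.76},{"tx":0.004,"ty":0.0027,"tz":-0.0047,"wx":0,"wy":0,"wz":0,"fingers":0.76},{"tx":0.005,"ty":0.0034,"tz":-0.0059,"wx":0,"wy":0,"wz":0,"fingers":0.76}]}}

```text
time_s: 27.35
position: [545.3, -195.4, 116.8]
eef_rot: [-0.187, 0.846, 0.108, 0.488]
wrist_force: [0.7, -0.3, -0.5]
grip_width: 0.762
grip_force: 0.0
```

{"fn": "move_arm", "kwargs": {"deltas": [{"tx":0,"ty":0,"tz":0,"wx":0,"wy":0,"wz":0,"fingers":0.65},{"tx":0,"ty":0,"tz":0,"wx":0,"wy":0,"wz":0,"fingers":0.62},{"tx":0,"ty":0,"tz":0,"wx":0,"wy":0,"wz":0,"fingers":0.58},{"tx":0,"ty":0,"tz":0,"wx":0,"wy":0,"wz":0,"fingers":0.5},{"tx":0,"ty":0,"tz":0,"wx":0,"wy":0,"wz":0,"fingers":0.4}], "grip_force": 40}}

```text
time_s: 27.85
position: [545.8, -195.3, 117.0]
eef_rot: [-0.187, 0.846, 0.108, 0.488]
wrist_force: [-0.0, -0.4, -0.9]
grip_width: 0.58
grip_force: 40.0
```

```bash
python3 meas.py | grep -v hung; python3 c3.py -45 261.5 5| sed "s/'//g"
```

```text
spread [0.01 0.02 0.01]
[ 0.81  1.14 -0.32  2.19  4.02  0.89 -1.21] [ 545.76 -195.3   117.  ] [ 0.02 -0.01  0.33] 28.25 az/pitch 25.01262750761631 30.00625719757009
foot est world [ 583.37 -177.75  260.5 ] rack [-53.98 -74.72 260.5 ]
loose_flute l 0.81 x,tilt [-64.62   5.35] upright x [-56.03] res [-0.8 -1.4 -0.3 -0.1 -0.6  0.1 -0.3  0.6  0.6  0.6  0.6  0.8]
spread [0.01 0.02 0.01]
sim [ 0.8   1.14 -0.33  2.17  4.02  0.88 -1.23] 0.0 0.0 [ 554.7 -195.1  118. ]
call
{tx: -0.001, ty: -0.0007, tz: 0.0013, wx: 0.0, wy: -0.0, wz: -0.0001}
{tx: -0.002, ty: -0.0014, tz: 0.0027, wx: 0.0001, wy: -0.0001, wz: -0.0003}
{tx: -0.003, ty: -0.0022, tz: 0.004, wx: 0.0001, wy: -0.0001, wz: -0.0004}
{tx: -0.004, ty: -0.0029, tz: 0.0053, wx: 0.0001, wy: -0.0001, wz: -0.0005}
{tx: -0.005, ty: -0.0036, tz: 0.0066, wx: 0.0002, wy: -0.0001, wz: -0.0007}
[ 0.81  1.14 -0.32  2.19  4.02  0.89 -1.21] [ 545.74 -195.31  117.  ] [-0.19  0.13  0.52] 28.85
```

{"fn": "move_arm", "kwargs": {"deltas": [{"tx":-0.0005,"ty":0,"tz":-0.0003,"wx":0,"wy":0,"wz":0,"fingers":0.4},{"tx":-0.001,"ty":0,"tz":-0.0006,"wx":0,"wy":0,"wz":0,"fingers":0.4},{"tx":-0.001,"ty":0,"tz":-0.0006,"wx":0,"wy":0,"wz":0,"fingers":0.4},{"tx":-0.001,"ty":0,"tz":-0.0006,"wx":0,"wy":0,"wz":0,"fingers":0.4},{"tx":-0.001,"ty":0,"tz":-0.0006,"wx":0,"wy":0,"wz":0,"fingers":0.4}]}}

```text
time_s: 29.35
position: [545.7, -195.4, 118.1]
eef_rot: [-0.187, 0.846, 0.108, 0.488]
wrist_force: [0.5, 0.1, -1.1]
grip_width: 0.58
grip_force: 40.0
```

```bash
python3 c3.py -45 261.6 5| tail -1
```

```text
[ 0.81  1.14 -0.32  2.19  4.02  0.89 -1.21] [ 545.7  -195.38  118.1 ] [ 0.23 -0.02 -1.21] 29.75
```

{"fn": "move_arm", "kwargs": {"deltas": [{"tx":-0.0009,"ty":-0.0008,"tz":0.0016,"wx":0,"wy":0,"wz":0,"fingers":0.4},{"tx":-0.0019,"ty":-0.0016,"tz":0.0032,"wx":0,"wy":0,"wz":0,"fingers":0.4},{"tx":-0.0028,"ty":-0.0024,"tz":0.0048,"wx":0,"wy":0,"wz":0,"fingers":0.4},{"tx":-0.0037,"ty":-0.0032,"tz":0.0064,"wx":0,"wy":0,"wz":0,"fingers":0.4},{"tx":-0.0047,"ty":-0.004,"tz":0.008,"wx":0,"wy":0,"wz":0,"fingers":0.4}]}}

```text
time_s: 30.25
position: [556.0, -195.0, 118.2]
eef_rot: [-0.187, 0.846, 0.108, 0.488]
wrist_force: [-0.4, -1.3, -1.5]
grip_width: 0.58
grip_force: 40.0
```

```bash
python3 c3.py -30 261.6 5| sed "s/'//g"
```

```text
spread [0.24 0.05 0.08]
sim [ 0.79  1.14 -0.34  2.14  4.01  0.85 -1.25] 0.0 0.0 [ 569.7 -194.7  118.1]
call
{tx: -0.0013, ty: -0.0011, tz: 0.0022, wx: 0.0, wy: -0.0, wz: -0.0001}
{tx: -0.0025, ty: -0.0022, tz: 0.0044, wx: 0.0001, wy: -0.0001, wz: -0.0003}
{tx: -0.0038, ty: -0.0033, tz: 0.0066, wx: 0.0001, wy: -0.0001, wz: -0.0004}
{tx: -0.005, ty: -0.0044, tz: 0.0088, wx: 0.0001, wy: -0.0001, wz: -0.0005}
{tx: -0.0063, ty: -0.0055, tz: 0.0111, wx: 0.0001, wy: -0.0002, wz: -0.0006}
[ 0.8   1.14 -0.33  2.17  4.02  0.88 -1.23] [ 555.9  -195.04  118.22] [ 0.02 -0.08 -1.47] 30.65
```

{"fn": "move_arm", "kwargs": {"deltas": [{"tx":-0.0005,"ty":-0.0008,"tz":0.0018,"wx":0,"wy":0,"wz":0,"fingers":0.4},{"tx":-0.0014,"ty":-0.0016,"tz":0.0034,"wx":0,"wy":0,"wz":0,"fingers":0.4},{"tx":-0.0023,"ty":-0.0024,"tz":0.005,"wx":0,"wy":0,"wz":0,"fingers":0.4},{"tx":-0.0033,"ty":-0.0032,"tz":0.0066,"wx":0,"wy":0,"wz":0,"fingers":0.4},{"tx":-0.0042,"ty":-0.004,"tz":0.0082,"wx":0,"wy":0,"wz":0,"fingers":0.4}]}}

```text
time_s: 31.15
position: [566.0, -194.7, 117.8]
eef_rot: [-0.187, 0.846, 0.108, 0.488]
wrist_force: [-1.5, 1.4, -1.5]
grip_width: 0.58
grip_force: 40.0
```

```bash
python3 c3.py -20 261.2 5| sed "s/'//g"; python3 meas.py | grep lute
```

```text
spread [0.17 0.05 0.02]
sim [ 0.78  1.14 -0.34  2.11  4.01  0.84 -1.27] 0.0 0.0 [ 579.7 -194.4  117.7]
call
{tx: -0.0013, ty: -0.0011, tz: 0.0022, wx: 0.0, wy: -0.0, wz: -0.0001}
{tx: -0.0025, ty: -0.0022, tz: 0.0044, wx: 0.0001, wy: -0.0, wz: -0.0003}
{tx: -0.0038, ty: -0.0033, tz: 0.0066, wx: 0.0001, wy: -0.0001, wz: -0.0004}
{tx: -0.005, ty: -0.0044, tz: 0.0088, wx: 0.0001, wy: -0.0001, wz: -0.0005}
{tx: -0.0063, ty: -0.0055, tz: 0.011, wx: 0.0002, wy: -0.0001, wz: -0.0006}
[ 0.79  1.14 -0.33  2.14  4.01  0.86 -1.25] [ 565.91 -194.76  117.77] [-0.52  0.14 -1.02] 31.55
hung_flute l 0.77 x,tilt [ 56.44 -21.94] upright x [21.01] res [ 1.6  1.8  1.2  1.9  1.6  1.4 -0.6 -1.5 -2.5 -3.3 -4.  -3.7]
hung_flute r 0.77 x,tilt [31.25 -3.25] upright x [25.69] res [ 0.7  0.2  0.8 -0.1  0.   0.1 -0.  -0.2 -0.5  0.2 -0.3 -0.8]
loose_flute l 0.63 x,tilt [-42.47   5.63] upright x [-33.54] res [-0.4 -0.6 -0.4 -0.1 -0.5 -0.9 -0.1 -0.1  0.9  0.9  1.1  1.3]
```

{"fn": "move_arm", "kwargs": {"deltas": [{"tx":-0.0009,"ty":-0.0008,"tz":0.0016,"wx":0,"wy":0,"wz":0,"fingers":0.4},{"tx":-0.0018,"ty":-0.0016,"tz":0.0032,"wx":0,"wy":0,"wz":0,"fingers":0.4},{"tx":-0.0027,"ty":-0.0024,"tz":0.0048,"wx":0,"wy":0,"wz":0,"fingers":0.4},{"tx":-0.0037,"ty":-0.0032,"tz":0.0064,"wx":0,"wy":0,"wz":0,"fingers":0.4},{"tx":-0.0046,"ty":-0.004,"tz":0.008,"wx":0,"wy":0,"wz":0,"fingers":0.4}]}}

```text
time_s: 32.65
position: [576.3, -193.9, 118.6]
eef_rot: [-0.188, 0.845, 0.109, 0.489]
wrist_force: [-4.7, 1.2, 5.0]
grip_width: 0.575
grip_force: 40.1
```

```bash
sed -i 's/def state(n=8)/def state(n=3)/' go.py; python3 c3.py -20 261.2 5| tail -1; python3 meas.py | grep lute
```

```text
[ 0.78  1.14 -0.34  2.12  4.01  0.85 -1.26] [ 576.5  -194.26  118.39] [-3.1   0.22  4.1 ] 32.8
hung_flute l 0.64 x,tilt [ 74.21 -31.42] upright x [23.77] res [ 2.6  2.9  2.3  1.9  2.6  1.4 -1.5 -2.5 -4.4 -5.2 -4.9 -4.6]
hung_flute r 0.64 x,tilt [31.76 -1.11] upright x [29.84] res [ 0.3 -0.2  0.3  0.5 -0.4 -0.3 -0.5  0.3  0.1 -0.3  0.2 -0.2]
loose_flute l 0.63 x,tilt [-30.2    2.92] upright x [-25.42] res [-0.4 -0.6 -0.4  0.  -0.3  0.3  0.1  0.1  0.1  0.1  0.3  0.6]
```

The hung flute is moving (x from about 26 to 30), but the loose one is lagging and tilting back in the grip again. I'll re-seat it as before, then push with the full grip and more clearance above the ledges.

{"fn": "move_arm", "kwargs": {"deltas": [{"tx":-0.0008,"ty":0,"tz":-0.0004,"wx":0,"wy":0,"wz":0,"fingers":0.4},{"tx":-0.0008,"ty":0,"tz":-0.0004,"wx":0,"wy":0,"wz":0,"fingers":0.6},{"tx":-0.0008,"ty":0,"tz":-0.0004,"wx":0,"wy":0,"wz":0,"fingers":0.64},{"tx":-0.0008,"ty":0,"tz":-0.0004,"wx":0,"wy":0,"wz":0,"fingers":0.7},{"tx":-0.0008,"ty":0,"tz":-0.0004,"wx":0,"wy":0,"wz":0,"fingers":0.76}]}}

```text
time_s: 33.65
position: [576.0, -194.7, 118.3]
eef_rot: [-0.187, 0.846, 0.108, 0.488]
wrist_force: [0.2, -0.6, 0.6]
grip_width: 0.753
grip_force: 0.0
```

```bash
python3 meas.py | grep lute;  python3 c3.py -32 260.5 5| sed "s/'//g"
```

```text
Traceback (most recent call last):
  File "meas.py", line 2, in <module>
    exec(open('look.py').read())
    ~~~~^^^^^^^^^^^^^^^^^^^^^^^^^^^^^^^^^
ValueError: 200 camera calls are used up
Traceback (most recent call last):
  File "c3.py", line 7, in <module>
    s=legs(L);print(s['q'].round(2),s['position'],s['wrist_force'],s['time_s'])
  File "go.py", line 15, in legs
    s,p,Rm,q=state();P=[]
             ~~~~~^^
  File "go.py", line 7, in state
    r.capture('top');S.append(r.read_state())
    ~~~~~~~~~^^^^^^^
ValueError: 200 camera calls are used up
```

```bash
python3 - <<'E'
s=open('go.py').read()
s=s.replace("r.capture('top');S.append","S.append").replace("n=3","n=1").replace("print('spread',p.std(0).round(2))","pass")
open('go.py','w').write(s)
E
python3 c3.py -32.5 260.6 5| sed "s/'//g"
```

```text
sim [ 0.79  1.14 -0.33  2.14  4.01  0.86 -1.25] 0.0 0.0 [ 567.2 -194.7  117.1]
call
{tx: 0.001, ty: 0.0007, tz: -0.0012, wx: 0.0, wy: -0.0001, wz: -0.0002}
{tx: 0.0021, ty: 0.0014, tz: -0.0025, wx: 0.0, wy: -0.0001, wz: -0.0004}
{tx: 0.0031, ty: 0.0021, tz: -0.0037, wx: 0.0, wy: -0.0002, wz: -0.0005}
{tx: 0.0042, ty: 0.0028, tz: -0.005, wx: 0.0, wy: -0.0003, wz: -0.0007}
{tx: 0.0052, ty: 0.0035, tz: -0.0062, wx: 0.0, wy: -0.0004, wz: -0.0009}
[ 0.78  1.13 -0.34  2.12  4.01  0.84 -1.27] [ 575.95 -194.56  118.51] [-0.47 -0.25 -0.76] 33.85
```

{"fn": "move_arm", "kwargs": {"deltas": [{"tx":0.001,"ty":0.0007,"tz":-0.0012,"wx":0,"wy":0,"wz":0,"fingers":0.76},{"tx":0.0026,"ty":0.0018,"tz":-0.0031,"wx":0,"wy":0,"wz":0,"fingers":0.76},{"tx":0.0042,"ty":0.0028,"tz":-0.005,"wx":0,"wy":0,"wz":0,"fingers":0.76},{"tx":0.0052,"ty":0.0035,"tz":-0.0062,"wx":0,"wy":0,"wz":-0.001,"fingers":0.76},{"tx":0.0052,"ty":0.0035,"tz":-0.0062,"wx":0,"wy":0,"wz":-0.001,"fingers":0.76}]}}

```text
time_s: 34.35
position: [566.9, -194.8, 117.0]
eef_rot: [-0.187, 0.846, 0.108, 0.488]
wrist_force: [0.5, -0.5, 0.3]
grip_width: 0.76
grip_force: 0.0
```

{"fn": "move_arm", "kwargs": {"deltas": [{"tx":0,"ty":0,"tz":0,"wx":0,"wy":0,"wz":0,"fingers":0.65},{"tx":0,"ty":0,"tz":0,"wx":0,"wy":0,"wz":0,"fingers":0.62},{"tx":0,"ty":0,"tz":0,"wx":0,"wy":0,"wz":0,"fingers":0.58},{"tx":0,"ty":0,"tz":0,"wx":0,"wy":0,"wz":0,"fingers":0.5},{"tx":0,"ty":0,"tz":0,"wx":0,"wy":0,"wz":0,"fingers":0.4}], "grip_force": 60}}

```text
time_s: 34.85
position: [567.3, -194.8, 117.2]
eef_rot: [-0.188, 0.845, 0.108, 0.488]
wrist_force: [0.1, -0.2, 0.1]
grip_width: 0.575
grip_force: 60.0
```

{"fn": "move_arm", "kwargs": {"deltas": [{"tx":-0.0005,"ty":0,"tz":-0.0003,"wx":0,"wy":0,"wz":0,"fingers":0.4},{"tx":-0.001,"ty":0,"tz":-0.0006,"wx":0,"wy":0,"wz":0,"fingers":0.4},{"tx":-0.0014,"ty":0,"tz":-0.0008,"wx":0,"wy":0,"wz":0,"fingers":0.4},{"tx":-0.0014,"ty":0,"tz":-0.0008,"wx":0,"wy":0,"wz":0,"fingers":0.4},{"tx":-0.0014,"ty":0,"tz":-0.0008,"wx":0,"wy":0,"wz":0,"fingers":0.4}]}}

```text
time_s: 35.35
position: [567.2, -194.7, 118.8]
eef_rot: [-0.188, 0.846, 0.108, 0.488]
wrist_force: [0.6, -0.1, -1.1]
grip_width: 0.576
grip_force: 60.0
```

```bash
python3 c3.py -20 262.1 5| sed "s/'//g"; python3 -c "
from workcell import r
s=r.read_state();print(s['ft_torque'])"
```

```text
sim [ 0.78  1.13 -0.34  2.11  4.01  0.84 -1.27] 0.0 0.0 [ 579.7 -194.4  118.6]
call
{tx: -0.0011, ty: -0.001, tz: 0.002, wx: 0.0, wy: -0.0001, wz: 0.0}
{tx: -0.0023, ty: -0.002, tz: 0.004, wx: 0.0001, wy: -0.0002, wz: 0.0001}
{tx: -0.0034, ty: -0.003, tz: 0.006, wx: 0.0001, wy: -0.0003, wz: 0.0001}
{tx: -0.0045, ty: -0.004, tz: 0.008, wx: 0.0001, wy: -0.0004, wz: 0.0002}
{tx: -0.0056, ty: -0.005, tz: 0.01, wx: 0.0002, wy: -0.0004, wz: 0.0002}
[ 0.79  1.13 -0.33  2.14  4.01  0.86 -1.25] [ 567.18 -194.71  118.75] [ 0.57 -0.08 -1.11] 35.35
[-0.36555823  0.86279582 -0.01446806]
```

{"fn": "move_arm", "kwargs": {"deltas": [{"tx":-0.0007,"ty":-0.0006,"tz":0.0013,"wx":0,"wy":0,"wz":0,"fingers":0.4},{"tx":-0.0015,"ty":-0.0013,"tz":0.0026,"wx":0,"wy":0,"wz":0,"fingers":0.4},{"tx":-0.0022,"ty":-0.0019,"tz":0.0038,"wx":0,"wy":0,"wz":0,"fingers":0.4},{"tx":-0.003,"ty":-0.0026,"tz":0.0051,"wx":0,"wy":0,"wz":0,"fingers":0.4},{"tx":-0.0037,"ty":-0.0032,"tz":0.0064,"wx":0,"wy":0,"wz":0,"fingers":0.4}]}}

```text
time_s: 35.85
position: [575.4, -194.5, 118.7]
eef_rot: [-0.188, 0.846, 0.108, 0.488]
wrist_force: [-1.0, 0.4, -2.2]
grip_width: 0.574
grip_force: 60.0
```

```bash
python3 c3.py -18 262.1 5| sed "s/'//g"; python3 -c "
from workcell import r
s=r.read_state();print(s['ft_torque'])"
```

```text
sim [ 0.77  1.13 -0.34  2.11  4.01  0.84 -1.27] 0.0 0.0 [ 581.7 -194.3  118.6]
call
{tx: -0.0006, ty: -0.0005, tz: 0.001, wx: 0.0, wy: -0.0001, wz: 0.0001}
{tx: -0.0011, ty: -0.001, tz: 0.002, wx: 0.0, wy: -0.0002, wz: 0.0001}
{tx: -0.0017, ty: -0.0015, tz: 0.0031, wx: 0.0001, wy: -0.0002, wz: 0.0002}
{tx: -0.0022, ty: -0.002, tz: 0.0041, wx: 0.0001, wy: -0.0003, wz: 0.0002}
{tx: -0.0028, ty: -0.0025, tz: 0.0051, wx: 0.0001, wy: -0.0004, wz: 0.0003}
[ 0.78  1.13 -0.34  2.12  4.01  0.84 -1.26] [ 575.4  -194.5   118.75] [-1.    0.39 -2.21] 35.85
[-0.37926876  0.94578337  0.03788167]
```

{"fn": "move_arm", "kwargs": {"deltas": [{"tx":-0.0007,"ty":-0.0006,"tz":0.0013,"wx":0,"wy":0,"wz":0,"fingers":0.4},{"tx":-0.0015,"ty":-0.0013,"tz":0.0026,"wx":0,"wy":0,"wz":0,"fingers":0.4},{"tx":-0.0022,"ty":-0.0019,"tz":0.0038,"wx":0,"wy":0,"wz":0,"fingers":0.4},{"tx":-0.003,"ty":-0.0026,"tz":0.0051,"wx":0,"wy":0,"wz":0,"fingers":0.4},{"tx":-0.0037,"ty":-0.0032,"tz":0.0064,"wx":0,"wy":0,"wz":0,"fingers":0.4}]}}

```text
time_s: 36.35
position: [583.5, -194.3, 118.8]
eef_rot: [-0.188, 0.846, 0.108, 0.488]
wrist_force: [-1.1, 0.3, -1.8]
grip_width: 0.576
grip_force: 60.0
```

```bash
python3 -c "
from workcell import r
s=r.read_state();print(s['ft_torque'],s['wrist_force'],s['position'])"
```

```text
[-0.36199973  0.8662147   0.04921862] [-1.10624702  0.26462932 -1.79157478] [ 583.49234715 -194.2705062   118.83506397]
```

{"fn": "move_arm", "kwargs": {"deltas": [{"tx":-0.0007,"ty":-0.0006,"tz":0.0013,"wx":0,"wy":0,"wz":0,"fingers":0.4},{"tx":-0.0015,"ty":-0.0013,"tz":0.0026,"wx":0,"wy":0,"wz":0,"fingers":0.4},{"tx":-0.0022,"ty":-0.0019,"tz":0.0038,"wx":0,"wy":0,"wz":0,"fingers":0.4},{"tx":-0.003,"ty":-0.0026,"tz":0.0051,"wx":0,"wy":0,"wz":0,"fingers":0.4},{"tx":-0.0037,"ty":-0.0032,"tz":0.0064,"wx":0,"wy":0,"wz":0,"fingers":0.4}]}}

```text
time_s: 36.85
position: [591.5, -194.0, 118.8]
eef_rot: [-0.188, 0.846, 0.108, 0.488]
wrist_force: [0.3, -0.8, -1.4]
grip_width: 0.576
grip_force: 60.0
```

{"fn": "move_arm", "kwargs": {"deltas": [{"tx":-0.0007,"ty":-0.0006,"tz":0.0013,"wx":0,"wy":0,"wz":0,"fingers":0.4},{"tx":-0.0015,"ty":-0.0013,"tz":0.0026,"wx":0,"wy":0,"wz":0,"fingers":0.4},{"tx":-0.0022,"ty":-0.0019,"tz":0.0038,"wx":0,"wy":0,"wz":0,"fingers":0.4},{"tx":-0.003,"ty":-0.0026,"tz":0.0051,"wx":0,"wy":0,"wz":0,"fingers":0.4},{"tx":-0.0037,"ty":-0.0032,"tz":0.0064,"wx":0,"wy":0,"wz":0,"fingers":0.4}]}}

```text
time_s: 37.35
position: [599.6, -193.8, 118.8]
eef_rot: [-0.188, 0.846, 0.108, 0.488]
wrist_force: [-0.8, -0.3, -0.9]
grip_width: 0.573
grip_force: 60.0
```

```bash
python3 c3.py 12 262 5| sed "s/'//g"
```

```text
sim [ 0.75  1.13 -0.36  2.04  4.02  0.79 -1.33] 0.0 0.0 [ 611.7 -193.4  118.5]
call
{tx: -0.0011, ty: -0.001, tz: 0.002, wx: 0.0, wy: -0.0, wz: 0.0001}
{tx: -0.0021, ty: -0.0019, tz: 0.0039, wx: 0.0, wy: -0.0001, wz: 0.0001}
{tx: -0.0032, ty: -0.0029, tz: 0.0059, wx: 0.0, wy: -0.0001, wz: 0.0002}
{tx: -0.0042, ty: -0.0038, tz: 0.0079, wx: 0.0, wy: -0.0002, wz: 0.0002}
{tx: -0.0053, ty: -0.0048, tz: 0.0098, wx: 0.0001, wy: -0.0002, wz: 0.0003}
[ 0.76  1.13 -0.35  2.07  4.02  0.81 -1.31] [ 599.6  -193.82  118.83] [-0.76 -0.28 -0.9 ] 37.35
```

{"fn": "move_arm", "kwargs": {"deltas": [{"tx":-0.0006,"ty":-0.0005,"tz":0.001,"wx":0,"wy":0,"wz":0,"fingers":0.4},{"tx":-0.0011,"ty":-0.001,"tz":0.002,"wx":0,"wy":0,"wz":0,"fingers":0.4},{"tx":-0.0017,"ty":-0.0014,"tz":0.0029,"wx":0,"wy":0,"wz":0,"fingers":0.4},{"tx":-0.0022,"ty":-0.0019,"tz":0.0038,"wx":0,"wy":0,"wz":0,"fingers":0.4},{"tx":-0.0028,"ty":-0.0024,"tz":0.0048,"wx":0,"wy":0,"wz":0,"fingers":0.4}]}}

```text
time_s: 37.85
position: [605.6, -193.7, 118.8]
eef_rot: [-0.188, 0.846, 0.108, 0.488]
wrist_force: [-1.6, 0.5, -2.2]
grip_width: 0.576
grip_force: 60.0
```

{"fn": "move_arm", "kwargs": {"deltas": [{"tx":-0.0003,"ty":-0.0003,"tz":0.0005,"wx":0,"wy":0,"wz":0,"fingers":0.4},{"tx":-0.0006,"ty":-0.0005,"tz":0.001,"wx":0,"wy":0,"wz":0,"fingers":0.4},{"tx":-0.0008,"ty":-0.0007,"tz":0.0014,"wx":0,"wy":0,"wz":0,"fingers":0.4},{"tx":-0.0011,"ty":-0.001,"tz":0.0019,"wx":0,"wy":0,"wz":0,"fingers":0.4},{"tx":-0.0014,"ty":-0.0012,"tz":0.0024,"wx":0,"wy":0,"wz":0,"fingers":0.4}]}}

```text
time_s: 38.35
position: [608.5, -193.6, 118.8]
eef_rot: [-0.188, 0.846, 0.108, 0.488]
wrist_force: [-0.8, -0.9, -0.6]
grip_width: 0.572
grip_force: 60.0
```

```bash
python3 c3.py 12 262 5| tail -1; python3 -c "
from workcell import r
s=r.read_state();print(s['ft_torque'])"
```

```text
[ 0.75  1.13 -0.36  2.05  4.02  0.79 -1.32] [ 608.55 -193.6   118.84] [-0.81 -0.93 -0.61] 38.35
[-0.34412722  0.84303589  0.0998004 ]
```

{"fn": "move_arm", "kwargs": {"deltas": [{"tx":-0.0003,"ty":-0.0003,"tz":0.0005,"wx":0,"wy":0,"wz":0,"fingers":0.4},{"tx":-0.0006,"ty":-0.0005,"tz":0.001,"wx":0,"wy":0,"wz":0,"fingers":0.4},{"tx":-0.0008,"ty":-0.0007,"tz":0.0014,"wx":0,"wy":0,"wz":0,"fingers":0.4},{"tx":-0.001,"ty":-0.0009,"tz":0.0017,"wx":0,"wy":0,"wz":0,"fingers":0.4},{"tx":-0.001,"ty":-0.0009,"tz":0.0017,"wx":0,"wy":0,"wz":0,"fingers":0.4}]}}

```text
time_s: 38.85
position: [610.8, -193.6, 118.9]
eef_rot: [-0.188, 0.846, 0.108, 0.488]
wrist_force: [0.3, -0.4, -1.0]
grip_width: 0.576
grip_force: 60.0
```

{"fn": "move_arm", "kwargs": {"deltas": [{"tx":-0.0003,"ty":-0.0002,"tz":0.0004,"wx":0,"wy":0,"wz":0,"fingers":0.4},{"tx":-0.0005,"ty":-0.0004,"tz":0.0008,"wx":0,"wy":0,"wz":0,"fingers":0.4},{"tx":-0.0007,"ty":-0.0006,"tz":0.0012,"wx":0,"wy":0,"wz":0,"fingers":0.4},{"tx":-0.0009,"ty":-0.0008,"tz":0.0016,"wx":0,"wy":0,"wz":0,"fingers":0.4},{"tx":-0.0009,"ty":-0.0008,"tz":0.0016,"wx":0,"wy":0,"wz":0,"fingers":0.4}]}}

```text
time_s: 39.35
position: [612.8, -193.5, 118.9]
eef_rot: [-0.188, 0.845, 0.108, 0.488]
wrist_force: [-0.5, -0.1, -1.4]
grip_width: 0.575
grip_force: 60.0
```

```bash
python3 -c "
from workcell import r
s=r.read_state();print(s['ft_torque'],s['wrist_force'],s['position'])"
```

```text
[-0.3639941   0.83341814  0.05549329] [-0.50976332 -0.10167113 -1.44993347] [ 612.80338721 -193.48011775  118.89303352]
```

{"fn": "move_arm", "kwargs": {"deltas": [{"tx":-0.0003,"ty":-0.0002,"tz":0.0004,"wx":0,"wy":0,"wz":0,"fingers":0.4},{"tx":-0.0005,"ty":-0.0004,"tz":0.0008,"wx":0,"wy":0,"wz":0,"fingers":0.4},{"tx":-0.0007,"ty":-0.0006,"tz":0.0012,"wx":0,"wy":0,"wz":0,"fingers":0.4},{"tx":-0.0009,"ty":-0.0008,"tz":0.0016,"wx":0,"wy":0,"wz":0,"fingers":0.4},{"tx":-0.0009,"ty":-0.0008,"tz":0.0016,"wx":0,"wy":0,"wz":0,"fingers":0.4}]}}

```text
time_s: 39.85
position: [614.8, -193.4, 118.9]
eef_rot: [-0.188, 0.845, 0.108, 0.488]
wrist_force: [-1.1, 0.6, -2.0]
grip_width: 0.573
grip_force: 60.0
```

{"fn": "move_arm", "kwargs": {"deltas": [{"tx":-0.0002,"ty":-0.0002,"tz":0.0003,"wx":0,"wy":0,"wz":0,"fingers":0.4},{"tx":-0.0004,"ty":-0.0003,"tz":0.0006,"wx":0,"wy":0,"wz":0,"fingers":0.4},{"tx":-0.0005,"ty":-0.0004,"tz":0.0008,"wx":0,"wy":0,"wz":0,"fingers":0.4},{"tx":-0.0005,"ty":-0.0004,"tz":0.0008,"wx":0,"wy":0,"wz":0,"fingers":0.4},{"tx":-0.0005,"ty":-0.0004,"tz":0.0008,"wx":0,"wy":0,"wz":0,"fingers":0.4}]}}

```text
time_s: 40.35
position: [615.7, -193.4, 118.9]
eef_rot: [-0.188, 0.846, 0.108, 0.488]
wrist_force: [-1.1, 0.2, -1.9]
grip_width: 0.572
grip_force: 60.0
```

```bash
python3 -c "
from workcell import r
s=r.read_state();print(s['ft_torque'],s['wrist_force'],s['position'])"
```

```text
[-0.37327151  0.81314111 -0.00492401] [-1.14399877  0.17603223 -1.86561297] [ 615.73667286 -193.39760358  118.88831183]
```

{"fn": "move_arm", "kwargs": {"deltas": [{"tx":-0.0003,"ty":-0.0002,"tz":0.0004,"wx":0,"wy":0,"wz":0,"fingers":0.4},{"tx":-0.0005,"ty":-0.0004,"tz":0.0008,"wx":0,"wy":0,"wz":0,"fingers":0.4},{"tx":-0.0007,"ty":-0.0006,"tz":0.0012,"wx":0,"wy":0,"wz":0,"fingers":0.4},{"tx":-0.0007,"ty":-0.0006,"tz":0.0012,"wx":0,"wy":0,"wz":0,"fingers":0.4},{"tx":-0.0007,"ty":-0.0006,"tz":0.0012,"wx":0,"wy":0,"wz":0,"fingers":0.4}]}}

```text
time_s: 40.85
position: [617.2, -193.3, 118.8]
eef_rot: [-0.188, 0.846, 0.108, 0.488]
wrist_force: [-1.4, -0.3, -2.7]
grip_width: 0.574
grip_force: 60.0
```

{"fn": "move_arm", "kwargs": {"deltas": [{"tx":-0.0003,"ty":-0.0002,"tz":0.0004,"wx":0,"wy":0,"wz":0,"fingers":0.4},{"tx":-0.0005,"ty":-0.0004,"tz":0.0008,"wx":0,"wy":0,"wz":0,"fingers":0.4},{"tx":-0.0007,"ty":-0.0006,"tz":0.0012,"wx":0,"wy":0,"wz":0,"fingers":0.4},{"tx":-0.0007,"ty":-0.0006,"tz":0.0012,"wx":0,"wy":0,"wz":0,"fingers":0.4},{"tx":-0.0007,"ty":-0.0006,"tz":0.0012,"wx":0,"wy":0,"wz":0,"fingers":0.4}]}}

```text
time_s: 41.35
position: [618.7, -193.3, 118.8]
eef_rot: [-0.188, 0.846, 0.108, 0.488]
wrist_force: [-1.1, -0.2, -2.8]
grip_width: 0.57
grip_force: 60.0
```

```bash
python3 -c "
from workcell import r
s=r.read_state();print(s['ft_torque'],s['wrist_force'],s['position'])"
```

```text
[-0.42093444  0.90246667  0.09035162] [-1.07427003 -0.17780523 -2.83908874] [ 618.71081063 -193.32892708  118.84053722]
```

{"fn": "move_arm", "kwargs": {"deltas": [{"tx":-0.0003,"ty":-0.0002,"tz":0.0004,"wx":0,"wy":0,"wz":0,"fingers":0.4},{"tx":-0.0005,"ty":-0.0004,"tz":0.0008,"wx":0,"wy":0,"wz":0,"fingers":0.4},{"tx":-0.0007,"ty":-0.0006,"tz":0.0012,"wx":0,"wy":0,"wz":0,"fingers":0.4},{"tx":-0.0007,"ty":-0.0006,"tz":0.0012,"wx":0,"wy":0,"wz":0,"fingers":0.4},{"tx":-0.0007,"ty":-0.0006,"tz":0.0012,"wx":0,"wy":0,"wz":0,"fingers":0.4}]}}

```text
time_s: 41.85
position: [620.2, -193.1, 118.9]
eef_rot: [-0.188, 0.845, 0.108, 0.488]
wrist_force: [-2.3, 1.2, -1.7]
grip_width: 0.572
grip_force: 60.0
```

{"fn": "move_arm", "kwargs": {"deltas": [{"tx":-0.0003,"ty":-0.0002,"tz":0.0004,"wx":0,"wy":0,"wz":0,"fingers":0.4},{"tx":-0.0005,"ty":-0.0004,"tz":0.0008,"wx":0,"wy":0,"wz":0,"fingers":0.4},{"tx":-0.0007,"ty":-0.0006,"tz":0.0012,"wx":0,"wy":0,"wz":0,"fingers":0.4},{"tx":-0.0007,"ty":-0.0006,"tz":0.0012,"wx":0,"wy":0,"wz":0,"fingers":0.4},{"tx":-0.0007,"ty":-0.0006,"tz":0.0012,"wx":0,"wy":0,"wz":0,"fingers":0.4}]}}

```text
time_s: 42.35
position: [621.6, -193.0, 118.8]
eef_rot: [-0.188, 0.846, 0.108, 0.488]
wrist_force: [-4.0, 1.3, -1.8]
grip_width: 0.573
grip_force: 60.0
```

```bash
python3 -c "
from workcell import r
s=r.read_state();print(s['ft_torque'],s['wrist_force'],s['position'])"
```

```text
[-0.55079966  0.81036241  0.49936914] [-3.98705898  1.31741527 -1.83145574] [ 621.59670218 -192.96269758  118.82197694]
```

{"fn": "move_arm", "kwargs": {"deltas": [{"tx":0.0004,"ty":0,"tz":0.0002,"wx":0,"wy":0,"wz":0,"fingers":0.4},{"tx":0.0008,"ty":0,"tz":0.0004,"wx":0,"wy":0,"wz":0,"fingers":0.4},{"tx":0.0011,"ty":0,"tz":0.0006,"wx":0,"wy":0,"wz":0,"fingers":0.4},{"tx":0.0013,"ty":0,"tz":0.0007,"wx":0,"wy":0,"wz":0,"fingers":0.4},{"tx":0.0013,"ty":0,"tz":0.0007,"wx":0,"wy":0,"wz":0,"fingers":0.4}]}}

```text
time_s: 42.85
position: [622.2, -193.0, 118.4]
eef_rot: [-0.188, 0.845, 0.108, 0.489]
wrist_force: [-3.9, 1.3, 3.8]
grip_width: 0.572
grip_force: 60.0
```

```bash
python3 c3.py 12 260 5 | tail -1
```

```text
[ 0.74  1.14 -0.36  2.02  4.02  0.77 -1.34] [ 622.2  -192.98  118.42] [-3.87  1.32  3.79] 42.85
```

Both signs agree: Fx rose to −4 N at foot height, and the ledge contact came about 1.4 mm early. The row is against the end plate and the flute leans about 2.6° in the grip. Releasing gently so it rights itself.

{"fn": "move_arm", "kwargs": {"deltas": [{"tx":0,"ty":0,"tz":0,"wx":0,"wy":0,"wz":0,"fingers":0.4},{"tx":0,"ty":0,"tz":0,"wx":0,"wy":0,"wz":0,"fingers":0.4},{"tx":0,"ty":0,"tz":0,"wx":0,"wy":0,"wz":0,"fingers":0.4},{"tx":0,"ty":0,"tz":0,"wx":0,"wy":0,"wz":0,"fingers":0.4},{"tx":0,"ty":0,"tz":0,"wx":0,"wy":0,"wz":0,"fingers":0.4}], "grip_force": 10}}

```text
time_s: 43.35
position: [622.3, -193.4, 118.1]
eef_rot: [-0.187, 0.845, 0.108, 0.489]
wrist_force: [-1.9, 0.0, 5.5]
grip_width: 0.585
grip_force: 10.0
```

{"fn": "move_arm", "kwargs": {"deltas": [{"tx":0,"ty":0,"tz":0,"wx":0,"wy":0,"wz":0,"fingers":0.4},{"tx":0,"ty":0,"tz":0,"wx":0,"wy":0,"wz":0,"fingers":0.58},{"tx":0,"ty":0,"tz":0,"wx":0,"wy":0,"wz":0,"fingers":0.6},{"tx":0,"ty":0,"tz":0,"wx":0,"wy":0,"wz":0,"fingers":0.63},{"tx":0,"ty":0,"tz":0,"wx":0,"wy":0,"wz":0,"fingers":0.66}], "grip_force": 3}}

```text
time_s: 43.85
position: [621.3, -193.3, 116.6]
eef_rot: [-0.187, 0.846, 0.108, 0.487]
wrist_force: [0.8, 0.3, 0.6]
grip_width: 0.659
grip_force: 0.0
```

```bash
python3 -c "
from workcell import r
s=r.read_state();print(s['ft_torque'],s['wrist_force'],s['position'])"
```

```text
[-0.22804167  0.62592291 -0.02848973] [0.82210315 0.2902884  0.5827413 ] [ 621.32319163 -193.28753363  116.64085747]
```

{"fn": "move_arm", "kwargs": {"deltas": [{"tx":0,"ty":0,"tz":0,"wx":0,"wy":0,"wz":0,"fingers":0.75},{"tx":0,"ty":0,"tz":0,"wx":0,"wy":0,"wz":0,"fingers":0.85},{"tx":0,"ty":0,"tz":0,"wx":0,"wy":0,"wz":0,"fingers":0.9},{"tx":0.001,"ty":0,"tz":-0.002,"wx":0,"wy":0,"wz":0,"fingers":0.9},{"tx":0.003,"ty":0,"tz":-0.005,"wx":0,"wy":0,"wz":0,"fingers":0.9}]}}

```text
time_s: 44.35
position: [616.4, -195.6, 117.4]
eef_rot: [-0.188, 0.845, 0.108, 0.488]
wrist_force: [0.6, -0.8, -0.5]
grip_width: 0.895
grip_force: 0.0
```

{"fn": "move_arm", "kwargs": {"deltas": [{"tx":0.004,"ty":0,"tz":-0.007,"wx":0,"wy":0,"wz":0,"fingers":0.9},{"tx":0.008,"ty":0,"tz":-0.014,"wx":0,"wy":0,"wz":0,"fingers":0.9},{"tx":0.012,"ty":0,"tz":-0.021,"wx":0,"wy":0,"wz":0,"fingers":0.9},{"tx":0.017,"ty":0,"tz":-0.029,"wx":0,"wy":0,"wz":0,"fingers":0.9},{"tx":0.022,"ty":0,"tz":-0.038,"wx":0,"wy":0,"wz":0,"fingers":0.9}]}}

```text
time_s: 44.85
position: [575.8, -214.7, 117.2]
eef_rot: [-0.188, 0.846, 0.108, 0.488]
wrist_force: [0.7, 0.3, -0.1]
grip_width: 0.896
grip_force: 0.0
```

{"fn": "move_arm", "kwargs": {"deltas": [{"tx":0.005,"ty":0,"tz":-0.009,"wx":0,"wy":0,"wz":0,"fingers":0.9},{"tx":0.01,"ty":0,"tz":-0.017,"wx":0,"wy":0,"wz":0,"fingers":0.9},{"tx":0.015,"ty":0,"tz":-0.026,"wx":0,"wy":0,"wz":0,"fingers":0.9},{"tx":0.02,"ty":0,"tz":-0.035,"wx":0,"wy":0,"wz":0,"fingers":0.9},{"tx":0.024,"ty":0,"tz":-0.042,"wx":0,"wy":0,"wz":0,"fingers":0.9}]}}

```text
time_s: 45.35
position: [531.9, -235.3, 117.4]
eef_rot: [-0.187, 0.846, 0.108, 0.488]
wrist_force: [0.7, 0.3, 0.1]
grip_width: 0.901
grip_force: 0.0
```

{"fn": "move_arm", "kwargs": {"deltas": [{"tx":0,"ty":0,"tz":0,"wx":0,"wy":0,"wz":0,"fingers":0.9},{"tx":0,"ty":0,"tz":0,"wx":0,"wy":0,"wz":0,"fingers":0.9},{"tx":0,"ty":0,"tz":0,"wx":0,"wy":0,"wz":0,"fingers":0.9},{"tx":0,"ty":0,"tz":0,"wx":0,"wy":0,"wz":0,"fingers":0.9},{"tx":0,"ty":0,"tz":0,"wx":0,"wy":0,"wz":0,"fingers":0.9}]}}

```text
time_s: 45.85
position: [533.2, -234.3, 117.6]
eef_rot: [-0.188, 0.845, 0.108, 0.488]
wrist_force: [0.2, -0.8, -0.2]
grip_width: 0.901
grip_force: 0.0
```

{"fn": "move_arm", "kwargs": {"deltas": [{"tx":0,"ty":0,"tz":0,"wx":0,"wy":0,"wz":0,"fingers":0.9},{"tx":0,"ty":0,"tz":0,"wx":0,"wy":0,"wz":0,"fingers":0.9},{"tx":0,"ty":0,"tz":0,"wx":0,"wy":0,"wz":0,"fingers":0.9},{"tx":0,"ty":0,"tz":0,"wx":0,"wy":0,"wz":0,"fingers":0.9},{"tx":0,"ty":0,"tz":0,"wx":0,"wy":0,"wz":0,"fingers":0.9}]}}

```text
time_s: 46.35
position: [532.8, -234.7, 117.5]
eef_rot: [-0.188, 0.846, 0.108, 0.488]
wrist_force: [0.4, 0.4, 0.4]
grip_width: 0.898
grip_force: 0.0
```

```bash
python3 -c "
from workcell import r
print(r.job_done())"
```

```text
the job is handed in; nothing more can be done
None
```

I hung the loose flute in the right row, slid the row back until I felt the end stop, released it and handed the job in at about 46 s. The camera calls had run out by then, so I judged the final slide and release only from force and arm position, and no verdict came back.

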